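Set up the dogs' tie-up pins on the mudroom bench

ROBOT

A 6-joint arm with a two-finger parallel gripper is mounted at the origin on the work surface. World frame = base frame: x ahead of the robot, y to its left, z up, the work surface at z = 0. Lengths are in m, angles in rad, forces in N, time in s.
With the tool pointing down it reaches from about 0.375 to 0.975 m from the base axis. Payload 3.8 kg.
Tool frame: the origin (TCP) lies midway between the tips of the shut fingers; the grasp point (between the pads) lies 19 mm behind it; z points along the fingers, y is the direction in which the jaws open and shut (so a half turn about z gives the same grasp; the last joint's range is limited). The gripper opens to 85 mm and grips with 20 to 120 N. Pads are 22 mm wide; open, the fingers measure 114 mm over their backs; the gripper's body (76 mm by 85 mm) begins 54 mm behind the grasp point. The pads swing forward as they close: fully open they stand 13 mm farther back than shut.
Start: joints at [1.171, 0.264, 1.604, -0, 1.274, -0.037], TCP at [0.24, 0.631, 0.231] pointing down, gripper open.
Joint ranges: [-2.63, 2.63], [-0.94, 2.18], [0.31, 2.57], [-1.31, 4.45], [0, 2.66], [-2.55, 2.55]. Speed limits (rad/s): [2.57, 2.57, 3.14, 3.14, 3.14, 3.14].

INTERFACE

Orientations are given as a rotation vector (axis times angle).
In Python, from workcell import readout, read_camera, camera_params, bot gives the robot as it stands.
- The arm moves only by the tool apply_moves, never from a script. Its argument "plan" is a list that holds one entry, the list of rows, each a list of 7 numbers: the shift along the tool's x, y, z each as a share of 1000 mm, from -1 to 1, then the turn, a rotation vector about the tool's x, y, z each as a share of pi rad, from -1 to 1, then the gripper command: -1 is fully open, 1 is shut, values between are in proportion. A call has exactly 8 rows; each row is the pose to reach, as a shift and turn from the pose commanded when the call began, along the tool's axes at that moment, turning the shorter way round; what a row does not reach only later rows make up. A row lasts 1/12 s, in which the tool goes at most 41.7 mm and 7.16 degrees, less where a joint would pass 70% of its speed; a pose out of reach is approached as far as the arm can. A call with a number of a shift or a turn outside -1 to 1 is refused whole. A call with a gripper value outside its range is refused whole. The fingers move at their own pace and stop on an object; "force" is the grip in N (left out, the last holds). Time passes only in rows, so rows that repeat a pose let the fingers close, or fill a call up. It gives the time, the measured TCP pose, the force and the opening at its end, in the units of the state.
- readout.read_state(): the state, without advancing time (a new reading comes with each control period).
- read_camera(name): name is "scene" or "top"; returns the picture (480x640x3 uint8, red, green, blue); there is no depth.
- camera_params(name): a dict with "fovy" (degrees; the focal length in pixels is half the picture's height over the tangent of half this angle, whatever the lens; pixels are square), "cx", "cy" (the principal point, pixels), "k1" (the pictures are not rectified: a ray, as slopes to the right and down, at radius r is drawn at 1 + k1 r^2 times it, then the intrinsics apply), "rvec" (rotation vector, rad) and "tvec" (3), from world to camera coordinates, as OpenCV has them. Camera axes: x right, y down, z forward; pixel columns grow to the right and rows downward; lengths in m; the calibration is good to about 2 mm. A picture is of the moment at which its call begins. camera_params takes no time and is no camera call.
- bot.finish_job(): hands the job in, once; it reports no verdict.
The state is a dict: "time": time; "q": joint angles; "joint_vel": joint speeds; "joint_torque": joint torques, N m; "tool_pos": TCP position; "tcp_rot": TCP orientation; "wrist_force": force on the tool from outside, world axes, zero at the start; "torque": the same for the moment, N m; "width": opening from 0.0 (shut) to 1.0 (fully open).
Only numpy, scipy, OpenCV 4.12 (cv2) and the standard library are available. Lean on these libraries where they do the work, as an engineer would, in place of code of your own. Each camera call takes 0.05 s, during which the arm holds its last target.

TASK

Take every tie-up pin off its safety hook by pressing the ring back against the hook's sprung keeper and lifting it off, and stand each pin fully home in a bench chuck of its own. Open a chuck's jaws first if they stand too close, then turn its lever clockwise until the jaws grip the pin tightly, and leave the bowl, canister, whistle and keys where they are.

Things in the scene. Friction and masses are not known exactly. Their poses are not given: they have to be found in the camera images.
- pin0 (a point): Tie-up pin, plain aluminium, about 80 g, may be absent: a flat rectangular ring on a straight shank. Point: centre of the ring; z up from shank to ring, y across the ring's width, x normal to the flat ring. Ring 56 wide (y), 52 tall (z -26 to 26), of 8 x 8 square bar: opening 40 wide, 36 tall. Below: flange 30 diameter, z -31 to -26, then shank 12 diameter to a tapered tip at z -77.
- pin1 (a point): Second tie-up pin, same as pin0; may be absent. A pin starts hanging upright on a hook, the top bar of its ring resting on the hook's arm, ring plane across the arm. It can be gripped from above across the outer faces of the ring's two upright sides (56 apart).
- pin2 (a point): Third tie-up pin, same as pin0; may be absent. In a chuck, a pin is fully home when its flange rests on the chuck's flat top (ring centre 31 above the mouth point); any turn about the vertical will do.
- hook0 (a point): Safety hook of flat steel 12 wide (y), one of three 135 apart on a low rail. Point: mid-seat, on top of the arm, 125 above the bench; x along the arm toward the rail (away from the robot), z up. Arm z -6 to 0. Upturned tip x -12 to -6, z to 16, turned back over the seat as a roof at z 11 to 16 from x -12 to 13. The seat runs from x -6 to the keeper's face at x 16, so a ring bar is trapped under the roof.
- hook1 (a point): Second hook, same as hook0. To free a ring: press its bar in +x against the keeper until the whole bar is past the roof's edge at x 13 (keeper pressed 7 or more, up to 14), lift 19 to 28 above the hanging height (less and the bar meets the tip; more and the ring's bottom meets the arm), then draw it off toward -x.
- hook2 (a point): Third hook, same as hook0. A hanging ring's bar lies at x 0 to 6, across the arm. Rail and back plates stand at x 44 and beyond, no higher than z 19; keepers reach z 28.
- keeper0 (a joint): Sprung brass keeper of hook0, an upright blade 10 wide that slides along the hook's +x: 0 m = at rest (shut), 0.014 m = fully pressed. Spring 2.1 N at rest, rising 350 N/m; springs back by itself.
- mouth0 (a point): First of three upright steel bench chucks, 135 apart on an oak board; 48 diameter, flat top 40 square, 58 above the bench. Point: centre of its mouth in the top face, z up. The mouth is a 20 x 20 opening; below it three jaws stand on a circle of radius 10 when open; shank depth is ample.
- sleeve0 (a joint): Sleeve of the chuck with mouth0, turned by its lever: 0 rad = jaws fully open, grows clockwise seen from above, stop at 1.4; starts at 0.1 to 1.2, so it may have to be opened first (below 0.4 a shank goes in freely). Three jaws move in together 3.8 mm per rad and meet a pin's shank at 1.05; turned on firmly past 1.1 (5 to 10 N at the lever) they grip it tightly. Friction (0.15 N m) keeps it where it is left.
- post0 (a point): Upright black grip post on the lever of the chuck with mouth0: 12 diameter, free from 46 to 98 above the bench. Point: on its axis, 82 above the bench, 60 out from the chuck's axis on the robot's side; goes round that axis with the sleeve.
- keeper1 (a joint): Sprung brass keeper of hook1, an upright blade 10 wide that slides along the hook's +x: 0 m = at rest (shut), 0.014 m = fully pressed. Spring 2.1 N at rest, rising 350 N/m; springs back by itself.
- mouth1 (a point): Second of three upright steel bench chucks, 135 apart on an oak board; 48 diameter, flat top 40 square, 58 above the bench. Point: centre of its mouth in the top face, z up. The mouth is a 20 x 20 opening; below it three jaws stand on a circle of radius 10 when open; shank depth is ample.
- sleeve1 (a joint): Sleeve of the chuck with mouth1, turned by its lever: 0 rad = jaws fully open, grows clockwise seen from above, stop at 1.4; starts at 0.1 to 1.2, so it may have to be opened first (below 0.4 a shank goes in freely). Three jaws move in together 3.8 mm per rad and meet a pin's shank at 1.05; turned on firmly past 1.1 (5 to 10 N at the lever) they grip it tightly. Friction (0.15 N m) keeps it where it is left.
- post1 (a point): Upright black grip post on the lever of the chuck with mouth1: 12 diameter, free from 46 to 98 above the bench. Point: on its axis, 82 above the bench, 60 out from the chuck's axis on the robot's side; goes round that axis with the sleeve.
- keeper2 (a joint): Sprung brass keeper of hook2, an upright blade 10 wide that slides along the hook's +x: 0 m = at rest (shut), 0.014 m = fully pressed. Spring 2.1 N at rest, rising 350 N/m; springs back by itself.
- mouth2 (a point): Third of three upright steel bench chucks, 135 apart on an oak board; 48 diameter, flat top 40 square, 58 above the bench. Point: centre of its mouth in the top face, z up. The mouth is a 20 x 20 opening; below it three jaws stand on a circle of radius 10 when open; shank depth is ample.
- sleeve2 (a joint): Sleeve of the chuck with mouth2, turned by its lever: 0 rad = jaws fully open, grows clockwise seen from above, stop at 1.4; starts at 0.1 to 1.2, so it may have to be opened first (below 0.4 a shank goes in freely). Three jaws move in together 3.8 mm per rad and meet a pin's shank at 1.05; turned on firmly past 1.1 (5 to 10 N at the lever) they grip it tightly. Friction (0.15 N m) keeps it where it is left.
- post2 (a point): Upright black grip post on the lever of the chuck with mouth2: 12 diameter, free from 46 to 98 above the bench. Point: on its axis, 82 above the bench, 60 out from the chuck's axis on the robot's side; goes round that axis with the sleeve.
- bowl: Upturned stainless pet bowl, 176 diameter, 57 tall; bystander. Origin at the centre of its underside.
- canister: Orange treat canister standing, lid shut, 88 diameter, 142 tall; bystander. Origin at the centre of its underside.
- whistle: Yellow plastic dog whistle, 50 long, 22 tall; bystander. Origin at the centre of its underside.
- keys: Silver key ring with two keys, flat, about 75 across; bystander. Origin at the centre of its underside.
There are look-alikes about, which are no part of the job. Leave any pink or red look-alike of the part that bears pin1 alone. Leave any pink look-alike of the part that bears pin2 alone.

How it is judged:
By the outcome, as a careful person would: the job done as asked, in the order asked, and still so for the second after the job is handed in, with the robot touching nothing.
Of tiepin0, tiepin1, tiepin2 only 2 to 3 are there at a start; the rules pass over those that are not, and their reading is None.
At some moment in a run one of tiepin0, tiepin1, tiepin2 may be knocked a few centimetres aside while the robot is not near it.
Once in a run the grip may slacken for a moment while it holds something.
It also fails if it takes over 210 s, if anything falls off the work surface, if the arm or the gripper's body presses on something with over 40 N, if the wrist force passes 120 N, or if a joint passes its speed limit or range.

## Working session

There is one attempt and no reset: what is moved stays moved. The work goes in short steps, Python scripts to look and compute and a tool call to move; the robot and the scene stay as the last step left them, time stands still between calls to the robot, and variables do not carry over. Pictures are saved under pics/ and viewed, and the job is handed in when it is done.

Besides the shell and the picture viewer there is one more tool, called after "Call:" as a command line: name --argument value ..., lists and objects as JSON in quotes. apply_moves: Moves the arm, as the interface text tells. Shift numbers are shares of 1000 mm and turn numbers shares of pi rad, none past 1 either way. Its arguments: {"type":"object","properties":{"plan":{"type":"array","items":{"type":"array","items":{"type":"array","items":{"type":"number","minimum":-1,"maximum":1}}}},"force":{"type":"number"}},"required":["plan"]}

```bash
ls; mkdir -p pics
python3 - <<'E'
from workcell import readout, read_camera, camera_params, bot
import cv2
print(readout.read_state())
for n in("scene","top"):
    print(n,camera_params(n))
    cv2.imwrite(f"pics/{n}0.png",read_camera(n)[:,:,::-1])
E
```

```text
pics
{'time': 0.0, 'q': array([ 1.17111663e+00,  2.64735614e-01,  1.60534600e+00, -9.24763420e-06,
        1.27367909e+00, -3.68750025e-02]), 'joint_vel': array([-0.0002591 , -0.00125899,  0.00082971, -0.0008688 , -0.00093189,
        0.00060824]), 'joint_torque': array([ 7.59643876e-05, -5.15105617e+01, -3.67312074e+01,  2.71631834e-04,
        1.29949237e-02, -2.22421484e-06]), 'tool_pos': array([0.23926876, 0.63041169, 0.22998895]), 'tcp_rot': array([-0.56668421, -3.08959009,  0.00332727]), 'wrist_force': array([-0.2573353 , -0.08752597,  0.09278296]), 'torque': array([0.0140686 , 0.01379678, 0.05380085]), 'width': 0.9991182292370525}
scene {'fovy': 43.48639847003048, 'cx': 322.34200133572546, 'cy': 233.91703784798625, 'k1': 0.03277212309902198, 'rvec': array([ 0.76112516,  2.5383459 , -1.2221178 ]), 'tvec': array([ 0.50462959, -0.12977416,  1.84008003])}
top {'fovy': 44.87618623710201, 'cx': 324.14368235861474, 'cy': 240.17712686060486, 'k1': -0.1300180012576067, 'rvec': array([ 2.11560249, -2.13597791,  0.2113844 ]), 'tvec': array([-0.00250238,  0.59652165,  1.25261763])}
```

View pics/scene0.png

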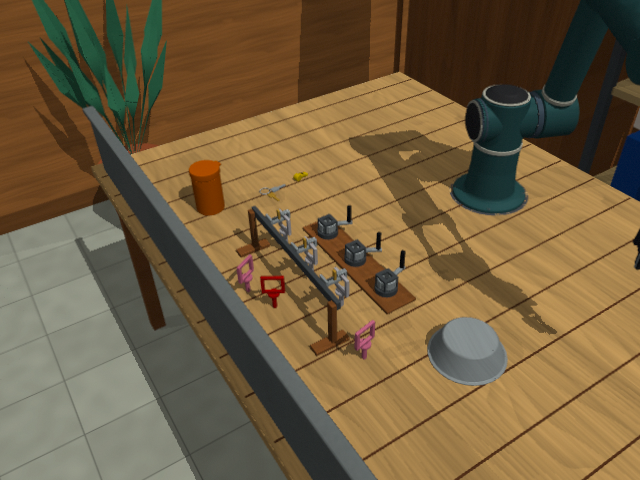

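View pics/top0.png

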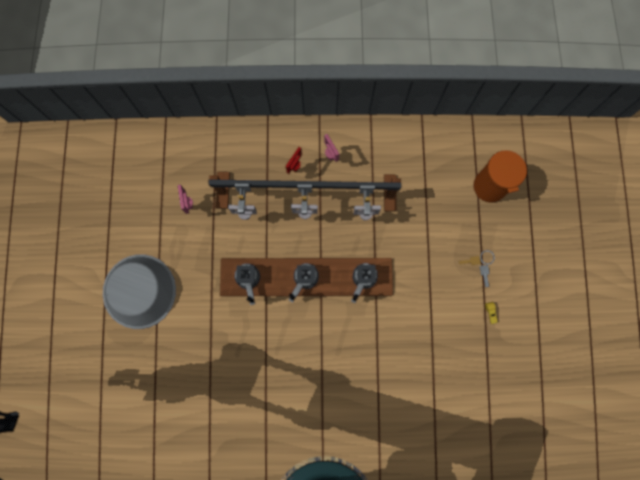

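The pictures show three grey pins hanging on hooks at top (242,208), (305,208), (367,208), three chucks below them at (245,275), (305,275), (365,275), and pink/red look-alikes. I'll zoom in next.

```bash
cat > h.py <<'E'
from workcell import readout, read_camera, camera_params, bot
import cv2, numpy as np
from scipy.spatial.transform import Rotation as R
P={n:camera_params(n) for n in("scene","top")}
def ray(n,uv):
    p=P[n]; f=240/np.tan(np.radians(p['fovy']/2))
    d=np.array([(uv[0]-p['cx'])/f,(uv[1]-p['cy'])/f]); x=d.copy()
    for _ in range(30): x=d/(1+p['k1']*(x@x))
    Rm=R.from_rotvec(p['rvec']).as_matrix()
    o=-Rm.T@p['tvec']; v=Rm.T@np.array([x[0],x[1],1]); return o,v/np.linalg.norm(v)
def onz(n,uv,z):
    o,v=ray(n,uv); return o+v*(z-o[2])/v[2]
def tri(a,b):
    o1,v1=ray("scene",a);o2,v2=ray("top",b)
    A=np.stack([v1,-v2],1); t=np.linalg.lstsq(A,o2-o1,rcond=None)[0]
    p,q=o1+t[0]*v1,o2+t[1]*v2; return (p+q)/2,np.linalg.norm(p-q)
def proj(n,X):
    p=P[n]; f=240/np.tan(np.radians(p['fovy']/2))
    c=R.from_rotvec(p['rvec']).as_matrix()@np.array(X)+p['tvec']; s=c[:2]/c[2]
    s=s*(1+p['k1']*(s@s)); return np.array([p['cx'],p['cy']])+f*s
def snap(tag,crops={}):
    out={}
    for n in("scene","top"):
        im=read_camera(n)[:,:,::-1].copy(); out[n]=im
        cv2.imwrite(f"pics/{n}_{tag}.png",im)
    return out
def crop(im,box,s,name):
    x0,y0,x1,y1=box
    cv2.imwrite("pics/"+name,cv2.resize(im[y0:y1,x0:x1],None,fx=s,fy=s,interpolation=cv2.INTER_CUBIC))
E
python3 - <<'E'
from h import *
for n in("scene","top"):
    im=cv2.imread(f"pics/{n}0.png")
    crop(im,(210,180,410,310) if n=="top" else (230,190,430,320),4,f"z_{n}.png")
E
```

```text
(no output)
```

View pics/z_top.png

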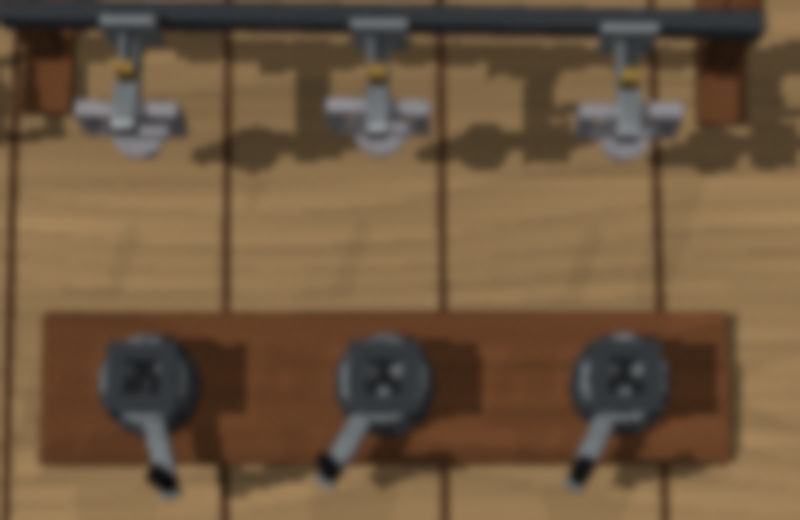

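View pics/z_scene.png

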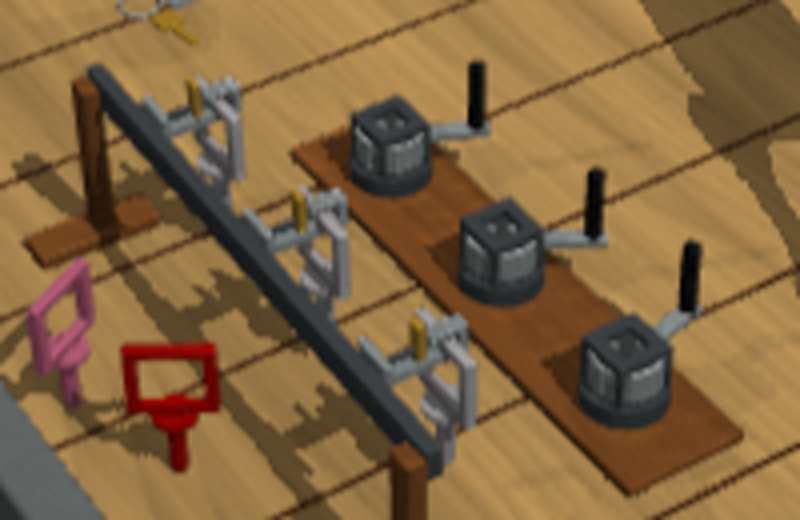

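Run:
```python
from h import *
t=cv2.imread("pics/top0.png"); s=cv2.imread("pics/scene0.png")
def strip(im,cs,w,h,sc,name):
    t=[cv2.resize(im[y-h:y+h,x-w:x+w],None,fx=sc,fy=sc,interpolation=cv2.INTER_CUBIC) for x,y in cs]
    t=[cv2.convertScaleAbs(a,alpha=1.5,beta=10) for a in t]
    cv2.imwrite("pics/"+name,cv2.hconcat(t))
strip(t,[(246,282),(305,282),(365,282)],20,24,6,"c_top.png")
strip(s,[(336,222),(364,248),(395,278)],20,24,6,"c_scene.png")
strip(t,[(242,205),(305,205),(367,205)],20,22,6,"k_top.png")
strip(s,[(284,225),(311,252),(342,288)],20,24,6,"k_scene.png")
```

```text
(no output)
```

View pics/c_top.png

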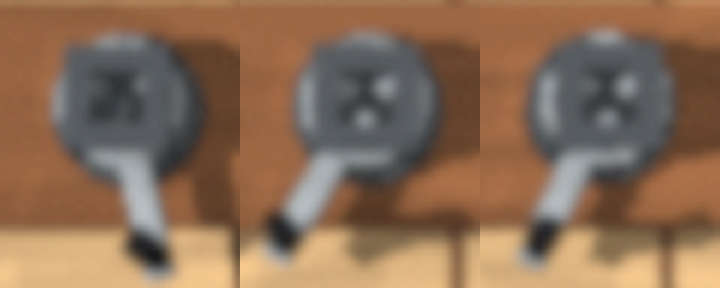

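View pics/c_scene.png

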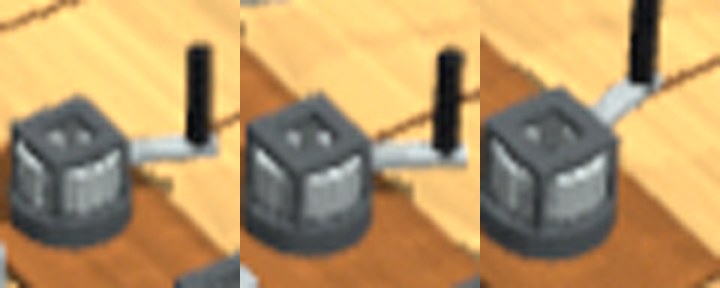

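View pics/k_top.png

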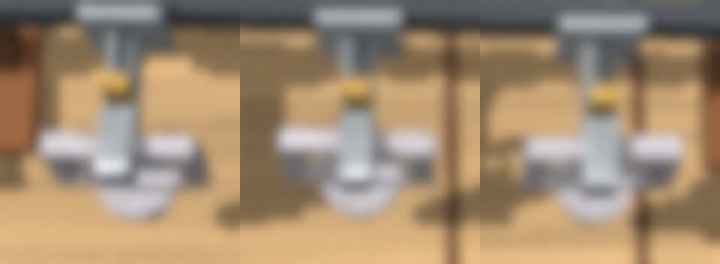

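View pics/k_scene.png

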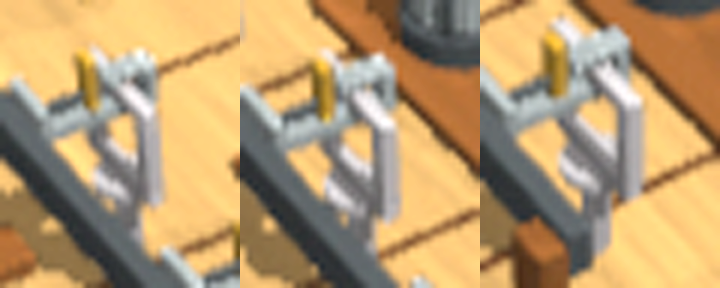

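Run:
```python
from h import *
c=lambda x0,y0,w,h,u,v:((u+.5)/6-.5+x0-w,(v+.5)/6-.5+y0-h)
top=[(246,282),(305,282),(365,282)]; sc=[(395,278),(364,248),(336,222)]
mt=[(118,98),(126,98),(128,98)]; ms=[(69,132),(70,134),(69,134)]
M=[]
for i in range(3):
    a=c(*sc[i],20,24,*ms[i]); b=c(*top[i],20,24,*mt[i])
    p,e=tri(a,b); print("mouth",i,p.round(4),round(e,4),onz("top",b,.058).round(4),onz("scene",a,.058).round(4))
# board corners / keepers / posts by colour
T=cv2.imread("pics/top0.png");S=cv2.imread("pics/scene0.png")
def blobs(im,mask,box,amin):
    m=np.zeros(mask.shape,np.uint8);x0,y0,x1,y1=box;m[y0:y1,x0:x1]=mask[y0:y1,x0:x1]
    n,l,st,ce=cv2.connectedComponentsWithStats(m)
    return [(st[i].tolist(),ce[i].round(2)) for i in range(1,n) if st[i][4]>=amin]
for nm,im,box in(("top",T,(210,180,410,225)),("scene",S,(255,195,365,300))):
    h=cv2.cvtColor(im,cv2.COLOR_BGR2HSV)
    print(nm,"keeper"); [print(b) for b in blobs(im,cv2.inRange(h,(18,150,90),(28,255,255)),box,2)]
for nm,im,box in(("top",T,(220,280,400,310)),("scene",S,(330,195,430,280))):
    print(nm,"post"); [print(b) for b in blobs(im,cv2.inRange(im,(0,0,0),(32,32,32)),box,3)]
```

```text
mouth 0 [0.5216 0.1694 0.0528] 0.0008 [0.5212 0.1685 0.058 ] [0.5249 0.174  0.058 ]
mouth 1 [0.5199 0.0346 0.0537] 0.0019 [0.5201 0.0339 0.058 ] [0.5222 0.0394 0.058 ]
mouth 2 [ 0.5191 -0.1006  0.0529] 0.0011 [ 0.5188 -0.1006  0.058 ] [ 0.5222 -0.0947  0.058 ]
top keeper
scene keeper
([267, 195, 13, 6, 37], array([273.76, 197.05]))
([276, 209, 4, 10, 17], array([278.12, 212.94]))
([302, 238, 5, 10, 16], array([304.44, 241.44]))
([332, 269, 5, 11, 27], array([333.85, 273.59]))
top post
([253, 280, 6, 6, 11], array([255.55, 283.  ]))
([290, 295, 4, 4, 9], array([291.56, 296.22]))
([354, 296, 3, 4, 9], array([354.78, 297.11]))
([248, 298, 5, 4, 12], array([250.42, 299.33]))
scene post
([347, 206, 4, 16, 39], array([348.38, 214.33]))
([376, 233, 5, 17, 51], array([378.  , 240.71]))
([400, 251, 4, 17, 58], array([401.69, 259.62]))
([345, 259, 6, 6, 15], array([347.13, 262.  ]))
```

Run:
```python
from h import *
M=[(.5212,.1690),(.5203,.0343),(.519,-.1005)]
for (a,b),m in zip([((401.69,259.62),(250.42,299.33)),((378,240.71),(291.56,296.22)),((348.38,214.33),(354.78,297.11))],M):
    p,e=tri(a,b); d=p[:2]-m; q=onz("scene",a,.072);d2=q[:2]-m
    print(p.round(4),round(e,4),np.hypot(*d).round(4),np.degrees(np.arctan2(d[1],-d[0])).round(1),q.round(4),np.hypot(*d2).round(4),np.degrees(np.arctan2(d2[1],-d2[0])).round(1))
c=lambda x0,y0,w,h,u,v:((u+.5)/6-.5+x0-w,(v+.5)/6-.5+y0-h)
top=[(242,205),(305,205),(367,205)]; sc=[(342,288),(311,252),(284,225)]
# keepers: top of blade ; hooks tip roof centre(z .141)
kt=[(115,82),(356-240,92),(602-480,98)]; ks=[(553-480,38),(321-240,66),(88-0,60)]
rt=[(112,170),(356-240,176),(600-480,182)]; rs=[(622-480,36),(385-240,62),(147,62)]
for nm,t,s in(("keeper",kt,ks),("tip",rt,rs)):
  for i in range(3):
    b=c(*top[i],20,22,*t[i]);a=c(*sc[i],20,24,*s[i]); p,e=tri(a,b)
    print(nm,i,p.round(4),round(e,4),onz("top",b,.141).round(4))
```

```text
[0.4632 0.1557 0.0662] 0.0012 0.0595 -12.9 [0.4672 0.1611 0.072 ] 0.0546 -8.3
[0.4691 0.0651 0.0684] 0.0013 0.0597 31.1 [0.4714 0.069  0.072 ] 0.06 35.3
[ 0.4662 -0.0739  0.0663] 0.001 0.0592 26.7 [ 0.4702 -0.0673  0.072 ] 0.0591 34.2
keeper 0 [0.6748 0.1692 0.1501] 0.0009 [0.6777 0.1702 0.141 ]
keeper 1 [0.6707 0.0347 0.1483] 0.0001 [0.6726 0.0349 0.141 ]
keeper 2 [ 0.667  -0.0989  0.1488] 0.0007 [ 0.6693 -0.0998  0.141 ]
tip 0 [0.6454 0.1716 0.1379] 0.0017 [0.6453 0.1706 0.141 ]
tip 1 [0.642  0.0355 0.1379] 0.0014 [0.6418 0.035  0.141 ]
tip 2 [ 0.6393 -0.0984  0.1363] 0.001 [ 0.6386 -0.0983  0.141 ]
```

Run:
```python
from h import *
c=lambda x0,y0,w,h,u,v:((u+.5)/6-.5+x0-w,(v+.5)/6-.5+y0-h)
top=[(242,205),(305,205),(367,205)]
B=[((40,143),(197,148)),((277-240,141),(436-240,142)),((523-480,150),(684-480,147))]
for i in range(3):
    l,r=[onz("top",c(*top[i],20,22,*x),.133) for x in B[i]]
    d=l-r; print(i,((l+r)/2).round(4),np.hypot(d[0],d[1]).round(4),"yaw deg",np.degrees(np.arctan2(-d[0],d[1])).round(1))
```

```text
0 [0.6563 0.1696 0.133 ] 0.0565 yaw deg -2.5
1 [0.6565 0.0349 0.133 ] 0.0568 yaw deg -0.9
2 [ 0.6528 -0.1006  0.133 ] 0.0577 yaw deg 0.7
```

```bash
cat > mv.py <<'E'
# usage: mv.py x y z yaw_deg(tool y dir) g [n interp rows] ; prints the one-call plan; 'sync' resets to measured
import sys,json,os
from h import *
F="cmd.json"
def pose(): 
    d=json.load(open(F)); return np.array(d['p']),R.from_rotvec(d['r'])
def save(p,r): json.dump({'p':list(map(float,p)),'r':list(map(float,r.as_rotvec()))},open(F,'w'))
def Ry(yaw):
    a=np.radians(yaw); y=np.array([np.cos(a),np.sin(a),0]); z=np.array([0,0,-1.]); x=np.cross(y,z)
    return R.from_matrix(np.stack([x,y,z],1))
def st(): 
    s=readout.read_state(); r=R.from_rotvec(s['tcp_rot']).as_matrix()
    print("t",round(s['time'],2),"p",s['tool_pos'].round(4),"yaw",np.degrees(np.arctan2(r[1,1],r[0,1])).round(2),"F",s['wrist_force'].round(2),"w",round(s['width']*85,1),"q6",s['q'][5].round(2))
    return s
def go(way,g):
    """way: list of (x,y,z,yaw) for up to 8 rows; padded with last"""
    p0,r0=pose(); rows=[]
    way=list(way); 
    gs=g if isinstance(g,list) else [g]*8
    while len(way)<8: way.append(way[-1])
    for w,gg in zip(way,gs):
        sh=r0.inv().apply(np.array(w[:3])-p0); tv=(r0.inv()*Ry(w[3])).as_rotvec()/np.pi
        rows.append([float(round(v,4)) for v in [*sh,*tv,gg]])
    l=rows[-1]; save(p0+r0.apply(l[:3]),r0*R.from_rotvec(np.array(l[3:6])*np.pi))
    print(json.dumps([rows]).replace("-0.0,","0,").replace("0.0,","0,"))
def lin(a,b,n): return [tuple(np.array(a)+(np.array(b)-np.array(a))*k/n) for k in range(1,n+1)]
def cur():
    p,r=pose(); m=r.as_matrix(); return (*p,np.degrees(np.arctan2(m[1,1],m[0,1])))
E
python3 - <<'E'
from mv import *
s=readout.read_state()
save([.24,.631,.231],R.from_rotvec(s['tcp_rot']))
st(); print(cur())
go([(.469,.067,.2,57)],.06)
E
```

```text
t 0.1 p [0.2393 0.6305 0.2301] yaw 69.21 F [ 0.34 -0.23 -0.01] w 85.1 q6 -0.04
(np.float64(0.24), np.float64(0.631), np.float64(0.231), np.float64(69.21273018233857))
[[[-0.4143, -0.4459, 0.0319, -0.0007, 0, 0.0678, 0.06], [-0.4143, -0.4459, 0.0319, -0.0007, 0, 0.0678, 0.06], [-0.4143, -0.4459, 0.0319, -0.0007, 0, 0.0678, 0.06], [-0.4143, -0.4459, 0.0319, -0.0007, 0, 0.0678, 0.06], [-0.4143, -0.4459, 0.0319, -0.0007, 0, 0.0678, 0.06], [-0.4143, -0.4459, 0.0319, -0.0007, 0, 0.0678, 0.06], [-0.4143, -0.4459, 0.0319, -0.0007, 0, 0.0678, 0.06], [-0.4143, -0.4459, 0.0319, -0.0007, 0, 0.0678, 0.06]]]
```

Call:
apply_moves --plan '[[[-0.4143, -0.4459, 0.0319, -0.0007, 0, 0.0678, 0.06], [-0.4143, -0.4459, 0.0319, -0.0007, 0, 0.0678, 0.06], [-0.4143, -0.4459, 0.0319, -0.0007, 0, 0.0678, 0.06], [-0.4143, -0.4459, 0.0319, -0.0007, 0, 0.0678, 0.06], [-0.4143, -0.4459, 0.0319, -0.0007, 0, 0.0678, 0.06], [-0.4143, -0.4459, 0.0319, -0.0007, 0, 0.0678, 0.06], [-0.4143, -0.4459, 0.0319, -0.0007, 0, 0.0678, 0.06], [-0.4143, -0.4459, 0.0319, -0.0007, 0, 0.0678, 0.06]]]' --force 40

```text
time: 0.77
tool_pos: [0.3648, 0.3206, 0.2133]
tcp_rot: [0.891, 3.012, 0.003]
wrist_force: [1.0, 0.9, -0.2]
width: 0.475
```

```bash
cat >> mv.py <<'E'
def go(way,g):
    p0,r0=pose(); rows=[]
    way=list(way)
    gs=list(g) if isinstance(g,(list,tuple)) else [g]*8
    while len(way)<8: way.append(way[-1])
    p=p0.copy(); r=r0
    for w,gg in zip(way,gs):
        sh=np.round(r0.inv().apply(np.array(w[:3])-p0),4); tv=np.round((r0.inv()*Ry(w[3])).as_rotvec()/np.pi,4)
        rows.append([float(v) for v in [*sh,*tv,gg]])
        tp=p0+r0.apply(sh); tr=r0*R.from_rotvec(tv*np.pi)
        d=tp-p; L=np.linalg.norm(d); dr=(r.inv()*tr).as_rotvec(); A=np.degrees(np.linalg.norm(dr))
        f=min(1,.0417/max(L,1e-9),7.16/max(A,1e-9)); p=p+d*f; r=r*R.from_rotvec(dr*f)
    save(p,r)
    i=0
    while i<8:
        j=i
        while j<8 and rows[j]==rows[i]: j+=1
        print(f"x{j-i}",json.dumps(rows[i]).replace("-0.0,","0,").replace(" 0.0,"," 0,")); i=j
    print("end",p.round(4),"short" if np.linalg.norm(p-tp)>1e-4 else "")
E
python3 - <<'E'
from mv import *
a=np.array([.24,.631,.231]);b=np.array([.469,.067,.2]);d=b-a
save(a+d*8*.0417/np.linalg.norm(d),Ry(57))
st(); print(cur())
go([(.469,.067,.2,57)],.06)
E
```

```text
t 0.77 p [0.3648 0.3206 0.2133] yaw 57.04 F [ 0.98  0.93 -0.18] w 40.4 q6 -0.33
(np.float64(0.36533815118215673), np.float64(0.32230691149896756), np.float64(0.21403282669586526), np.float64(57.00000000000001))
x8 [-0.226, -0.1577, 0.014, 0, 0, 0, 0.06]
end [0.469 0.067 0.2  ]
```

Call:
apply_moves --plan '[[[-0.226, -0.1577, 0.014, 0, 0, 0, 0.06], [-0.226, -0.1577, 0.014, 0, 0, 0, 0.06], [-0.226, -0.1577, 0.014, 0, 0, 0, 0.06], [-0.226, -0.1577, 0.014, 0, 0, 0, 0.06], [-0.226, -0.1577, 0.014, 0, 0, 0, 0.06], [-0.226, -0.1577, 0.014, 0, 0, 0, 0.06], [-0.226, -0.1577, 0.014, 0, 0, 0, 0.06], [-0.226, -0.1577, 0.014, 0, 0, 0, 0.06]]]'

```text
time: 1.43
tool_pos: [0.4696, 0.0631, 0.1989]
tcp_rot: [0.899, 3.009, 0.0]
wrist_force: [-0.1, 0.3, -0.1]
width: 0.473
```

Run:
```python
from mv import *
st(); o=snap("a1")
crop(o["top"],(220,180,420,320),4,"a1t.png"); crop(o["scene"],(270,130,450,290),4,"a1s.png")
```

```text
t 1.43 p [0.4696 0.0631 0.1989] yaw 56.73 F [-0.13  0.3  -0.07] w 40.2 q6 -0.91
```

View pics/a1t.png

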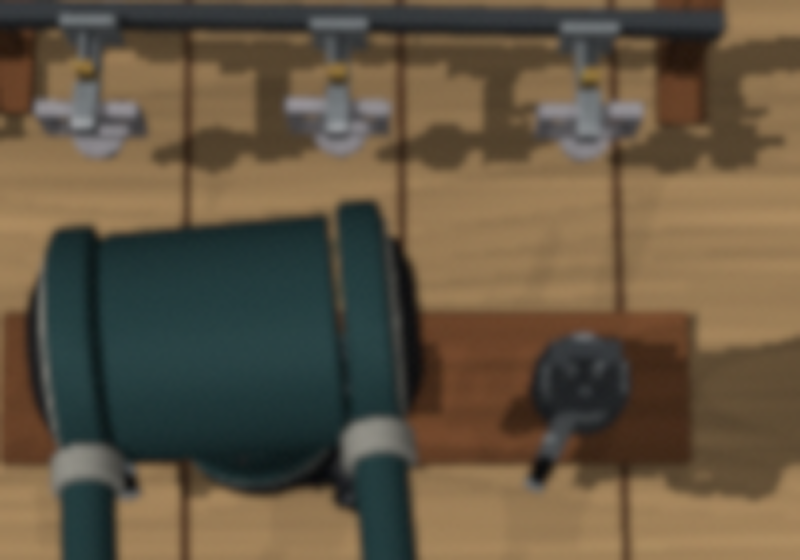

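View pics/a1s.png

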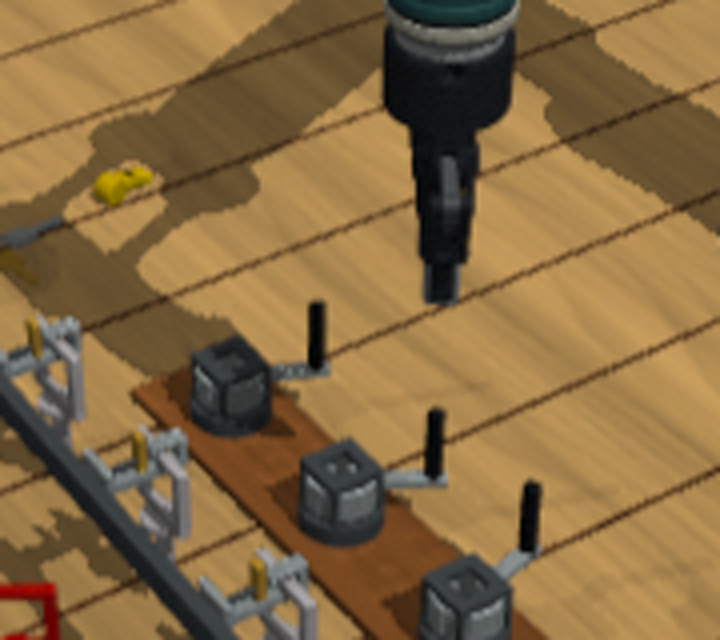

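Run:
```python
from mv import *
s=st()
for z in(0,.006): print(proj("scene",s['tool_pos']+[0,0,z]))
# scene bias: post at z .098 top
print(proj("scene",(.469,.066,.098)),proj("scene",(.4662,-.0739,.098)))
go([(.469,.067,.12,57)],.06)
```

```text
t 1.53 p [0.4683 0.0665 0.1989] yaw 56.84 F [0.49 0.27 0.56] w 40.2 q6 -0.91
[380.22940838 199.96199536]
[380.32169678 197.9725095 ]
[378.40461743 231.95611631] [348.23290201 204.9955132 ]
x8 [0.0, 0, 0.08, 0, 0, 0, 0.06]
end [0.469 0.067 0.12 ]
```

Call:
apply_moves --plan '[[[0, 0, 0.08, 0, 0, 0, 0.06], [0, 0, 0.08, 0, 0, 0, 0.06], [0, 0, 0.08, 0, 0, 0, 0.06], [0, 0, 0.1, 0, 0, 0, 0.06], [0, 0, 0.115, 0, 0, 0, 0.06], [0, 0, 0.13, 0, 0, 0, 0.06], [0, 0, 0.135, 0, 0, 0, 0.06], [0, 0, 0.135, 0, 0, 0, 0.06]]]'

```text
time: 2.2
tool_pos: [0.4676, 0.0685, 0.0642]
tcp_rot: [-0.889, -3.011, -0.002]
wrist_force: [-0.5, -0.2, 0.6]
width: 0.468
```

Call:
apply_moves --plan '[[[0, 0, 0, 0, 0, 0, 0.5], [0, 0, 0, 0, 0, 0, 0.6], [0, 0, 0, 0, 0, 0, 0.6], [0, 0, 0, 0, 0, 0, 0.6], [0, 0, 0, 0, 0, 0, 1], [0, 0, 0, 0, 0, 0, 1], [0, 0, 0, 0, 0, 0, 1], [0, 0, 0, 0, 0, 0, 1]]]' --force 20

```text
time: 2.87
tool_pos: [0.4692, 0.0676, 0.0654]
tcp_rot: [0.892, 3.011, 0.004]
wrist_force: [-2.5, -0.5, 6.2]
width: 0.131
```

Run:
```python
from mv import *
save([.469,.067,.065],Ry(57)); st()
im=read_camera("scene")[:,:,::-1]; crop(im,(320,170,440,290),5,"a2s.png")
```

```text
t 2.87 p [0.4692 0.0676 0.0654] yaw 57.0 F [-2.52 -0.47  6.15] w 11.1 q6 -0.91
```

View pics/a2s.png

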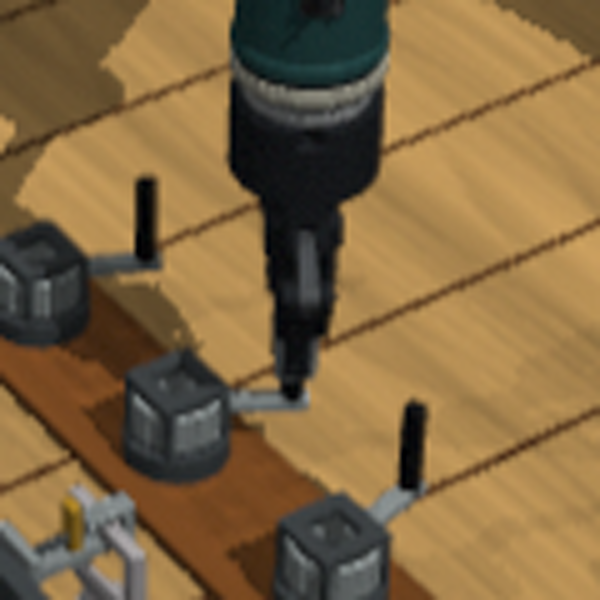

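```bash
cat >> mv.py <<'E'
MO=[(.5212,.1690),(.5203,.0343),(.519,-.1005)]
def post(i,th,z,r=.060):
    a=np.radians(th); return (MO[i][0]-r*np.cos(a),MO[i][1]+r*np.sin(a),z,90-th)
def arc(i,t0,t1,z,n=8,r=.060): return [post(i,t0+(t1-t0)*k/n,z,r) for k in range(1,n+1)]
def ang(i):
    p=readout.read_state()['tool_pos']; d=p[:2]-MO[i]; return np.degrees(np.arctan2(d[1],-d[0])).round(1),np.hypot(*d).round(4)
E
python3 - <<'E'
from mv import *
print(ang(1)); go(arc(1,33,-3,.065),1)
E
```

```text
(np.float64(33.1), np.float64(0.061))
x1 [-0.001, -0.0042, 0, 0, 0, -0.025, 1.0]
x1 [-0.0016, -0.0089, 0, 0, 0, -0.05, 1.0]
x1 [-0.0025, -0.0135, 0, 0, 0, -0.075, 1.0]
x1 [-0.0038, -0.018, 0, 0, 0, -0.1, 1.0]
x1 [-0.0054, -0.0224, 0, 0, 0, -0.125, 1.0]
x1 [-0.0074, -0.0267, 0, 0, 0, -0.15, 1.0]
x1 [-0.0097, -0.0308, 0, 0, 0, -0.175, 1.0]
x1 [-0.0123, -0.0348, 0, 0, 0, -0.2, 1.0]
end [0.4604 0.0311 0.065 ]
```

Call:
apply_moves --plan '[[[-0.001, -0.0042, 0, 0, 0, -0.025, 1], [-0.0016, -0.0089, 0, 0, 0, -0.05, 1], [-0.0025, -0.0135, 0, 0, 0, -0.075, 1], [-0.0038, -0.018, 0, 0, 0, -0.1, 1], [-0.0054, -0.0224, 0, 0, 0, -0.125, 1], [-0.0074, -0.0267, 0, 0, 0, -0.15, 1], [-0.0097, -0.0308, 0, 0, 0, -0.175, 1], [-0.0123, -0.0348, 0, 0, 0, -0.2, 1]]]'

```text
time: 3.58
tool_pos: [0.4603, 0.0319, 0.0654]
tcp_rot: [-0.088, 3.139, 0.004]
wrist_force: [-2.6, 2.0, 7.1]
width: 0.135
```

Run:
```python
from mv import *
st();print(ang(1)); go(arc(1,-3,-23,.065),1)
```

```text
t 3.58 p [0.4603 0.0319 0.0654] yaw 93.2 F [-2.63  1.96  7.13] w 11.5 q6 -1.62
(np.float64(-2.3), np.float64(0.0601))
x1 [-0.0001, -0.0026, 0, 0, 0, -0.0139, 1.0]
x1 [-0.0003, -0.0052, 0, 0, 0, -0.0278, 1.0]
x1 [-0.0005, -0.0078, 0, 0, 0, -0.0417, 1.0]
x1 [-0.0009, -0.0104, 0, 0, 0, -0.0556, 1.0]
x1 [-0.0014, -0.0129, 0, 0, 0, -0.0694, 1.0]
x1 [-0.0021, -0.0155, 0, 0, 0, -0.0833, 1.0]
x1 [-0.0028, -0.018, 0, 0, 0, -0.0972, 1.0]
x1 [-0.0036, -0.0205, 0, 0, 0, -0.1111, 1.0]
end [0.465  0.0108 0.065 ]
```

Call:
apply_moves --plan '[[[-0.0001, -0.0026, 0, 0, 0, -0.0139, 1], [-0.0003, -0.0052, 0, 0, 0, -0.0278, 1], [-0.0005, -0.0078, 0, 0, 0, -0.0417, 1], [-0.0009, -0.0104, 0, 0, 0, -0.0556, 1], [-0.0014, -0.0129, 0, 0, 0, -0.0694, 1], [-0.0021, -0.0155, 0, 0, 0, -0.0833, 1], [-0.0028, -0.018, 0, 0, 0, -0.0972, 1], [-0.0036, -0.0205, 0, 0, 0, -0.1111, 1]]]'

```text
time: 4.25
tool_pos: [0.4653, 0.0115, 0.0654]
tcp_rot: [-0.629, 3.076, 0.003]
wrist_force: [-2.3, 0.6, 6.8]
width: 0.139
```

Run:
```python
from mv import *
st();print(ang(1)); 
im=read_camera("scene")[:,:,::-1]; crop(im,(320,170,440,290),5,"a3s.png")
```

```text
t 4.25 p [0.4653 0.0115 0.0654] yaw 113.1 F [-2.34  0.57  6.78] w 11.8 q6 -2.01
(np.float64(-22.5), np.float64(0.0596))
```

View pics/a3s.png

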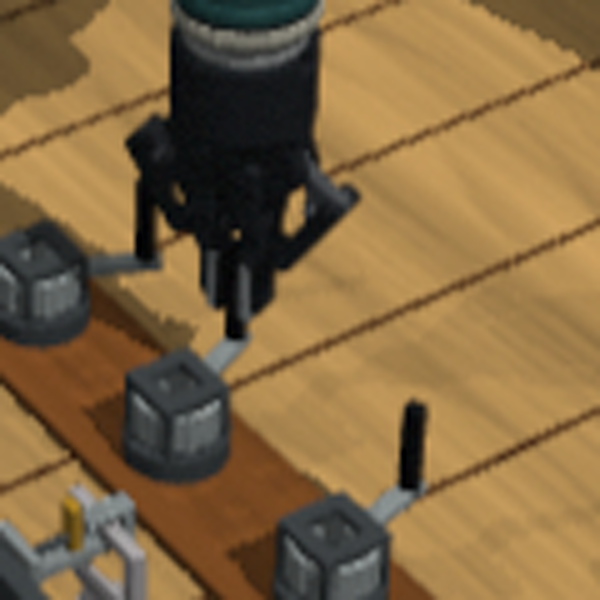

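Run:
```python
from mv import *
go(arc(1,-23,-37,.065),1)
```

```text
x1 [-0.0001, -0.0018, 0, 0, 0, -0.0097, 1.0]
x1 [-0.0002, -0.0037, 0, 0, 0, -0.0195, 1.0]
x1 [-0.0003, -0.0055, 0, 0, 0, -0.0292, 1.0]
x1 [-0.0005, -0.0073, 0, 0, 0, -0.0389, 1.0]
x1 [-0.0007, -0.0091, 0, 0, 0, -0.0486, 1.0]
x1 [-0.0011, -0.0109, 0, 0, 0, -0.0583, 1.0]
x1 [-0.0014, -0.0127, 0, 0, 0, -0.0681, 1.0]
x1 [-0.0018, -0.0145, 0, 0, 0, -0.0778, 1.0]
end [ 0.4724 -0.0018  0.065 ]
```

Call:
apply_moves --plan '[[[-0.0001, -0.0018, 0, 0, 0, -0.0097, 1], [-0.0002, -0.0037, 0, 0, 0, -0.0195, 1], [-0.0003, -0.0055, 0, 0, 0, -0.0292, 1], [-0.0005, -0.0073, 0, 0, 0, -0.0389, 1], [-0.0007, -0.0091, 0, 0, 0, -0.0486, 1], [-0.0011, -0.0109, 0, 0, 0, -0.0583, 1], [-0.0014, -0.0127, 0, 0, 0, -0.0681, 1], [-0.0018, -0.0145, 0, 0, 0, -0.0778, 1]]]'

```text
time: 4.97
tool_pos: [0.4707, 0.0021, 0.0652]
tcp_rot: [-0.994, 2.98, 0.015]
wrist_force: [-9.5, 21.6, 14.1]
width: 0.132
```

Run:
```python
from mv import *
st();print(ang(1));
```

```text
t 4.97 p [0.4707 0.0021 0.0652] yaw 126.89 F [-9.54 21.62 14.12] w 11.3 q6 -2.28
(np.float64(-33.0), np.float64(0.0592))
```

Run:
```python
from mv import *
go([post(1,-35,.065),post(1,-32,.065),post(1,-32,.065)],[1,1,.06,.06,.06,.06,.06,.06])
p=post(1,-32,.065)
print()
a=post(1,-32,.065); go(lin(a,(*a[:2],.2,a[3]),4),.06)
p=post(2,30,.2); go([p],.06); go(lin(p,(*p[:2],.065,p[3]),6),.06)
```

```text
x1 [-0.0001, 0.0021, 0, 0, 0, 0.0111, 1.0]
x1 [-0.0003, 0.0052, 0, 0, 0, 0.0278, 1.0]
x6 [-0.0003, 0.0052, 0, 0, 0, 0.0278, 0.06]
end [0.4695 0.0025 0.065 ] 

x1 [0.0, 0, -0.0338, 0, 0, 0, 0.06]
x1 [0.0, 0, -0.0675, 0, 0, 0, 0.06]
x1 [0.0, 0, -0.1013, 0, 0, 0, 0.06]
x5 [0.0, 0, -0.135, 0, 0, 0, 0.06]
end [0.4695 0.0025 0.2   ] 
x8 [0.0407, -0.0606, 0, 0, 0, 0.3444, 0.06]
end [ 0.4672 -0.0649  0.2   ] short
x1 [-0.0022, -0.0052, 0.0225, 0, 0, 0.0262, 0.06]
x1 [-0.0022, -0.0052, 0.045, 0, 0, 0.0262, 0.06]
x1 [-0.0022, -0.0052, 0.0675, 0, 0, 0.0262, 0.06]
x1 [-0.0022, -0.0052, 0.09, 0, 0, 0.0262, 0.06]
x1 [-0.0022, -0.0052, 0.1125, 0, 0, 0.0262, 0.06]
x3 [-0.0022, -0.0052, 0.135, 0, 0, 0.0262, 0.06]
end [ 0.467  -0.0705  0.065 ]
```

Call:
apply_moves --plan '[[[-0.0001, 0.0021, 0, 0, 0, 0.0111, 1], [-0.0003, 0.0052, 0, 0, 0, 0.0278, 1], [-0.0003, 0.0052, 0, 0, 0, 0.0278, 0.06], [-0.0003, 0.0052, 0, 0, 0, 0.0278, 0.06], [-0.0003, 0.0052, 0, 0, 0, 0.0278, 0.06], [-0.0003, 0.0052, 0, 0, 0, 0.0278, 0.06], [-0.0003, 0.0052, 0, 0, 0, 0.0278, 0.06], [-0.0003, 0.0052, 0, 0, 0, 0.0278, 0.06]]]'

```text
time: 5.63
tool_pos: [0.4691, 0.003, 0.0641]
tcp_rot: [-0.866, 3.019, 0.003]
wrist_force: [0.2, -0.7, -0.6]
width: 0.467
```

Call:
apply_moves --plan '[[[0, 0, -0.0338, 0, 0, 0, 0.06], [0, 0, -0.0675, 0, 0, 0, 0.06], [0, 0, -0.1013, 0, 0, 0, 0.06], [0, 0, -0.135, 0, 0, 0, 0.06], [0, 0, -0.135, 0, 0, 0, 0.06], [0, 0, -0.135, 0, 0, 0, 0.06], [0, 0, -0.135, 0, 0, 0, 0.06], [0, 0, -0.135, 0, 0, 0, 0.06]]]'

```text
time: 6.3
tool_pos: [0.4678, 0.0029, 0.1976]
tcp_rot: [0.866, -3.019, -0.004]
wrist_force: [-0.7, -0.0, -1.0]
width: 0.475
```

Call:
apply_moves --plan '[[[0.0407, -0.0606, 0, 0, 0, 0.3444, 0.06], [0.0407, -0.0606, 0, 0, 0, 0.3444, 0.06], [0.0407, -0.0606, 0, 0, 0, 0.3444, 0.06], [0.0407, -0.0606, 0, 0, 0, 0.3444, 0.06], [0.0407, -0.0606, 0, 0, 0, 0.3444, 0.06], [0.0407, -0.0606, 0, 0, 0, 0.3444, 0.06], [0.0407, -0.0606, 0, 0, 0, 0.3444, 0.06], [0.0407, -0.0606, 0, 0, 0, 0.3444, 0.06]]]'

```text
time: 6.97
tool_pos: [0.4652, -0.0699, 0.1969]
tcp_rot: [-0.697, -3.06, -0.003]
wrist_force: [0.6, 0.1, 0.4]
width: 0.467
```

Run:
```python
from mv import *
st();print(ang(2)); 
im=read_camera("scene")[:,:,::-1]; crop(im,(300,150,420,290),4,"a4s.png")
im=read_camera("top")[:,:,::-1]; crop(im,(220,180,420,320),4,"a4t.png")
```

```text
t 6.97 p [ 0.4652 -0.0699  0.1969] yaw 64.35 F [0.64 0.13 0.45] w 39.7 q6 -1.33
(np.float64(29.6), np.float64(0.0619))
```

View pics/a4s.png

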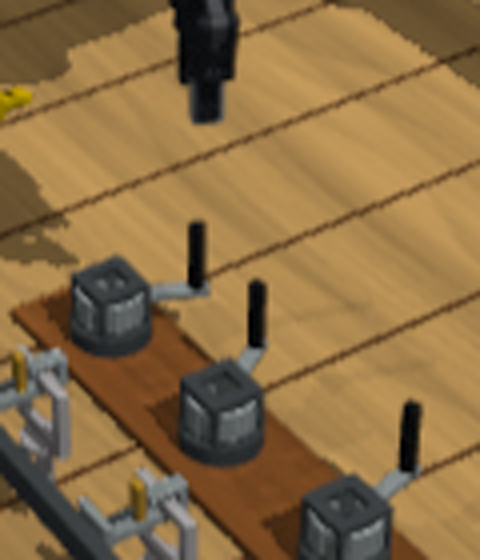

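View pics/a4t.png

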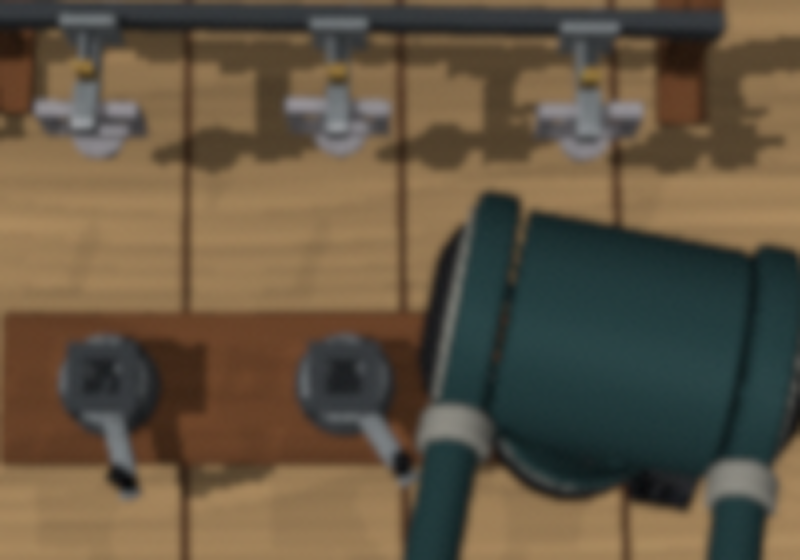

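```bash
sed -i 's|f=min(1,.0417/max(L,1e-9),7.16/max(A,1e-9)); p=p+d\*f; r=r\*R.from_rotvec(dr\*f)|p=p+d*min(1,.0417/max(L,1e-9)); r=r*R.from_rotvec(dr*min(1,7.16/max(A,1e-9)))|' mv.py
python3 - <<'E'
from mv import *
p=post(2,30,.2); save(p[:3],Ry(122-57.28)); go(lin(p,(*p[:2],.065,p[3]),6),.06)
E
```

```text
x1 [0.0, 0, 0.0225, 0, 0, 0.0262, 0.06]
x1 [0.0, 0, 0.045, 0, 0, 0.0262, 0.06]
x1 [0.0, 0, 0.0675, 0, 0, 0.0262, 0.06]
x1 [0.0, 0, 0.09, 0, 0, 0.0262, 0.06]
x1 [0.0, 0, 0.1125, 0, 0, 0.0262, 0.06]
x3 [0.0, 0, 0.135, 0, 0, 0.0262, 0.06]
end [ 0.467  -0.0705  0.065 ]
```

Call:
apply_moves --plan '[[[0, 0, 0.0225, 0, 0, 0.0262, 0.06], [0, 0, 0.045, 0, 0, 0.0262, 0.06], [0, 0, 0.0675, 0, 0, 0.0262, 0.06], [0, 0, 0.09, 0, 0, 0.0262, 0.06], [0, 0, 0.1125, 0, 0, 0.0262, 0.06], [0, 0, 0.135, 0, 0, 0.0262, 0.06], [0, 0, 0.135, 0, 0, 0.0262, 0.06], [0, 0, 0.135, 0, 0, 0.0262, 0.06]]]'

```text
time: 7.73
tool_pos: [0.4645, -0.0693, 0.0622]
tcp_rot: [-0.808, -3.031, -0.003]
wrist_force: [0.7, 0.6, -1.2]
width: 0.474
```

Call:
apply_moves --plan '[[[0, 0, 0, 0, 0, 0, 1], [0, 0, 0, 0, 0, 0, 1], [0, 0, 0, 0, 0, 0, 1], [0, 0, 0, 0, 0, 0, 1], [0, 0, 0, 0, 0, 0, 1], [0, 0, 0, 0, 0, 0, 1], [0, 0, 0, 0, 0, 0, 1], [0, 0, 0, 0, 0, 0, 1]]]'

```text
time: 8.4
tool_pos: [0.4676, -0.0702, 0.0656]
tcp_rot: [0.812, 3.032, 0.003]
wrist_force: [-2.3, -1.2, 7.1]
width: 0.131
```

Run:
```python
from mv import *
st();print(ang(2)); go(arc(2,30,-4,.065),1);go(arc(2,-4,-27,.065),1)
```

```text
t 8.4 p [ 0.4676 -0.0702  0.0656] yaw 60.02 F [-2.28 -1.19  7.08] w 11.1 q6 -1.25
(np.float64(30.5), np.float64(0.0596))
x1 [-0.0002, -0.0044, 0, 0, 0, -0.0236, 1.0]
x1 [-0.0007, -0.0089, 0, 0, 0, -0.0472, 1.0]
x1 [-0.0015, -0.0132, 0, 0, 0, -0.0708, 1.0]
x1 [-0.0026, -0.0175, 0, 0, 0, -0.0944, 1.0]
x1 [-0.0041, -0.0217, 0, 0, 0, -0.118, 1.0]
x1 [-0.0058, -0.0258, 0, 0, 0, -0.1416, 1.0]
x1 [-0.0079, -0.0298, 0, 0, 0, -0.1653, 1.0]
x1 [-0.0103, -0.0336, 0, 0, 0, -0.1889, 1.0]
end [ 0.4592 -0.1047  0.065 ] 
x1 [-0.0001, -0.0029, 0, 0, 0, -0.0159, 1.0]
x1 [-0.0003, -0.0059, 0, 0, 0, -0.0319, 1.0]
x1 [-0.0007, -0.0089, 0, 0, 0, -0.0479, 1.0]
x1 [-0.0012, -0.0119, 0, 0, 0, -0.0639, 1.0]
x1 [-0.0019, -0.0148, 0, 0, 0, -0.0798, 1.0]
x1 [-0.0027, -0.0177, 0, 0, 0, -0.0958, 1.0]
x1 [-0.0037, -0.0206, 0, 0, 0, -0.1118, 1.0]
x1 [-0.0048, -0.0234, 0, 0, 0, -0.1277, 1.0]
end [ 0.4656 -0.1278  0.065 ]
```

Call:
apply_moves --plan '[[[-0.0002, -0.0044, 0, 0, 0, -0.0236, 1], [-0.0007, -0.0089, 0, 0, 0, -0.0472, 1], [-0.0015, -0.0132, 0, 0, 0, -0.0708, 1], [-0.0026, -0.0175, 0, 0, 0, -0.0944, 1], [-0.0041, -0.0217, 0, 0, 0, -0.118, 1], [-0.0058, -0.0258, 0, 0, 0, -0.1416, 1], [-0.0079, -0.0298, 0, 0, 0, -0.1653, 1], [-0.0103, -0.0336, 0, 0, 0, -0.1889, 1]]]'

```text
time: 9.07
tool_pos: [0.4603, -0.104, 0.0656]
tcp_rot: [-0.115, 3.135, 0.003]
wrist_force: [0.4, 3.2, 4.8]
width: 0.129
```

Call:
apply_moves --plan '[[[-0.0001, -0.0029, 0, 0, 0, -0.0159, 1], [-0.0003, -0.0059, 0, 0, 0, -0.0319, 1], [-0.0007, -0.0089, 0, 0, 0, -0.0479, 1], [-0.0012, -0.0119, 0, 0, 0, -0.0639, 1], [-0.0019, -0.0148, 0, 0, 0, -0.0798, 1], [-0.0027, -0.0177, 0, 0, 0, -0.0958, 1], [-0.0037, -0.0206, 0, 0, 0, -0.1118, 1], [-0.0048, -0.0234, 0, 0, 0, -0.1277, 1]]]'

```text
time: 9.73
tool_pos: [0.4669, -0.1269, 0.0656]
tcp_rot: [-0.735, 3.05, 0.002]
wrist_force: [-0.4, 3.6, 5.6]
width: 0.133
```

Run:
```python
from mv import *
st();print(ang(2)); p=post(2,-27,.065)
go([p],.06);go(lin(p,(*p[:2],.2,p[3]),4),.06)
q=post(0,-12,.2);go([q],.06);go(lin(q,(*q[:2],.065,q[3]),6),.06)
```

```text
t 9.73 p [ 0.4669 -0.1269  0.0656] yaw 117.1 F [-0.41  3.57  5.62] w 11.3 q6 -2.37
(np.float64(-26.9), np.float64(0.0584))
x8 [0.0, 0, 0, 0, 0, 0, 0.06]
end [ 0.4656 -0.1278  0.065 ] 
x1 [0.0, 0, -0.0338, 0, 0, 0, 0.06]
x1 [0.0, 0, -0.0675, 0, 0, 0, 0.06]
x1 [0.0, 0, -0.1013, 0, 0, 0, 0.06]
x5 [0.0, 0, -0.135, 0, 0, 0, 0.06]
end [ 0.4656 -0.1278  0.2   ] 
x8 [-0.1263, 0.2547, 0, 0, 0, 0.0833, 0.06]
end [0.4625 0.1565 0.2   ] 
x1 [0.0, 0, 0.0225, 0, 0, 0, 0.06]
x1 [0.0, 0, 0.045, 0, 0, 0, 0.06]
x1 [0.0, 0, 0.0675, 0, 0, 0, 0.06]
x1 [0.0, 0, 0.09, 0, 0, 0, 0.06]
x1 [0.0, 0, 0.1125, 0, 0, 0, 0.06]
x3 [0.0, 0, 0.135, 0, 0, 0, 0.06]
end [0.4625 0.1565 0.065 ]
```

Call:
apply_moves --plan '[[[0, 0, 0, 0, 0, 0, 0.06], [0, 0, 0, 0, 0, 0, 0.06], [0, 0, 0, 0, 0, 0, 0.06], [0, 0, 0, 0, 0, 0, 0.06], [0, 0, -0.0338, 0, 0, 0, 0.06], [0, 0, -0.0675, 0, 0, 0, 0.06], [0, 0, -0.1013, 0, 0, 0, 0.06], [0, 0, -0.135, 0, 0, 0, 0.06]]]'

```text
time: 10.4
tool_pos: [0.4645, -0.127, 0.2]
tcp_rot: [-0.732, 3.055, 0.004]
wrist_force: [1.5, -0.8, 0.2]
width: 0.468
```

Call:
apply_moves --plan '[[[-0.1263, 0.2547, 0, 0, 0, 0.0833, 0.06], [-0.1263, 0.2547, 0, 0, 0, 0.0833, 0.06], [-0.1263, 0.2547, 0, 0, 0, 0.0833, 0.06], [-0.1263, 0.2547, 0, 0, 0, 0.0833, 0.06], [-0.1263, 0.2547, 0, 0, 0, 0.0833, 0.06], [-0.1263, 0.2547, 0, 0, 0, 0.0833, 0.06], [-0.1263, 0.2547, 0, 0, 0, 0.0833, 0.06], [-0.1263, 0.2547, 0, 0, 0, 0.0833, 0.06]]]'

```text
time: 11.07
tool_pos: [0.4614, 0.163, 0.1997]
tcp_rot: [-0.336, 3.122, 0.008]
wrist_force: [0.1, 0.2, 0.4]
width: 0.467
```

Run:
```python
from mv import *
st();print(ang(0)); 
im=read_camera("scene")[:,:,::-1]; crop(im,(330,150,450,290),4,"a5s.png")
```

```text
t 11.07 p [0.4614 0.163  0.1997] yaw 102.27 F [0.08 0.21 0.44] w 39.7 q6 -1.5
(np.float64(-5.7), np.float64(0.0601))
```

View pics/a5s.png

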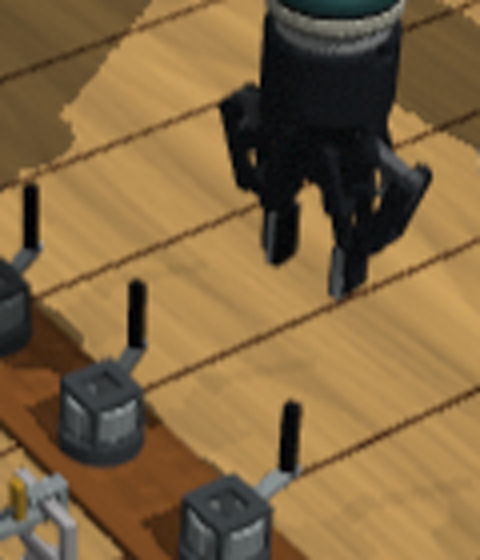

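Call:
apply_moves --plan '[[[0, 0, 0.0225, 0, 0, 0, 0.06], [0, 0, 0.045, 0, 0, 0, 0.06], [0, 0, 0.0675, 0, 0, 0, 0.06], [0, 0, 0.09, 0, 0, 0, 0.06], [0, 0, 0.1125, 0, 0, 0, 0.06], [0, 0, 0.135, 0, 0, 0, 0.06], [0, 0, 0.135, 0, 0, 0, 0.06], [0, 0, 0.135, 0, 0, 0, 0.06]]]'

```text
time: 11.78
tool_pos: [0.4607, 0.1557, 0.0633]
tcp_rot: [0.326, -3.122, -0.001]
wrist_force: [0.2, -0.5, 1.4]
width: 0.473
```

Call:
apply_moves --plan '[[[0, 0, 0, 0, 0, 0, 1], [0, 0, 0, 0, 0, 0, 1], [0, 0, 0, 0, 0, 0, 1], [0, 0, 0, 0, 0, 0, 1], [0, 0, 0, 0, 0, 0, 1], [0, 0, 0, 0, 0, 0, 1], [0, 0, 0, 0, 0, 0, 1], [0, 0, 0, 0, 0, 0, 1]]]'

```text
time: 12.45
tool_pos: [0.4639, 0.1573, 0.0665]
tcp_rot: [-0.328, 3.12, 0.003]
wrist_force: [-0.4, -2.3, 7.1]
width: 0.129
```

Run:
```python
from mv import *
st();print(ang(0)); go(arc(0,-12,-27,.065,6),1)
p=post(0,-27,.065)
go([p]*4+lin(p,(*p[:2],.2,p[3]),4),.06)
```

```text
t 12.45 p [0.4639 0.1573 0.0665] yaw 102.01 F [-0.42 -2.35  7.06] w 11.0 q6 -1.51
(np.float64(-11.6), np.float64(0.0585))
x1 [0, -0.0026, 0, 0, 0, -0.0139, 1.0]
x1 [-0.0002, -0.0052, 0, 0, 0, -0.0278, 1.0]
x1 [-0.0005, -0.0078, 0, 0, 0, -0.0417, 1.0]
x1 [-0.0009, -0.0104, 0, 0, 0, -0.0556, 1.0]
x1 [-0.0014, -0.013, 0, 0, 0, -0.0695, 1.0]
x3 [-0.002, -0.0155, 0, 0, 0, -0.0833, 1.0]
end [0.4677 0.1418 0.065 ] 
x4 [0, 0, 0, 0, 0, 0, 0.06]
x1 [0, 0, -0.0338, 0, 0, 0, 0.06]
x1 [0, 0, -0.0675, 0, 0, 0, 0.06]
x1 [0, 0, -0.1013, 0, 0, 0, 0.06]
x1 [0, 0, -0.135, 0, 0, 0, 0.06]
end [0.4677 0.1418 0.2   ]
```

Call:
apply_moves --plan '[[[0, -0.0026, 0, 0, 0, -0.0139, 1], [-0.0002, -0.0052, 0, 0, 0, -0.0278, 1], [-0.0005, -0.0078, 0, 0, 0, -0.0417, 1], [-0.0009, -0.0104, 0, 0, 0, -0.0556, 1], [-0.0014, -0.013, 0, 0, 0, -0.0695, 1], [-0.002, -0.0155, 0, 0, 0, -0.0833, 1], [-0.002, -0.0155, 0, 0, 0, -0.0833, 1], [-0.002, -0.0155, 0, 0, 0, -0.0833, 1]]]'

```text
time: 13.12
tool_pos: [0.4693, 0.143, 0.0665]
tcp_rot: [-0.732, 3.05, 0.003]
wrist_force: [1.3, 0.3, 5.8]
width: 0.131
```

Call:
apply_moves --plan '[[[0, 0, 0, 0, 0, 0, 0.06], [0, 0, 0, 0, 0, 0, 0.06], [0, 0, 0, 0, 0, 0, 0.06], [0, 0, 0, 0, 0, 0, 0.06], [0, 0, -0.0338, 0, 0, 0, 0.06], [0, 0, -0.0675, 0, 0, 0, 0.06], [0, 0, -0.1013, 0, 0, 0, 0.06], [0, 0, -0.135, 0, 0, 0, 0.06]]]'

```text
time: 13.78
tool_pos: [0.4666, 0.1421, 0.2005]
tcp_rot: [0.733, -3.055, -0.003]
wrist_force: [0.4, 0.0, -0.1]
width: 0.475
```

Run:
```python
from mv import *
st();print(ang(0)); go([(.60,.1696,.25,88)],-1)
im=read_camera("scene")[:,:,::-1]; crop(im,(250,190,400,310),5,"a6s.png")
```

```text
t 13.78 p [0.4666 0.1421 0.2005] yaw 116.99 F [ 0.4   0.03 -0.08] w 40.4 q6 -1.8
(np.float64(-26.2), np.float64(0.0609))
x8 [-0.1305, -0.0353, -0.05, 0, 0, 0.1611, -1.0]
end [0.6    0.1696 0.25  ]
```

View pics/a6s.png

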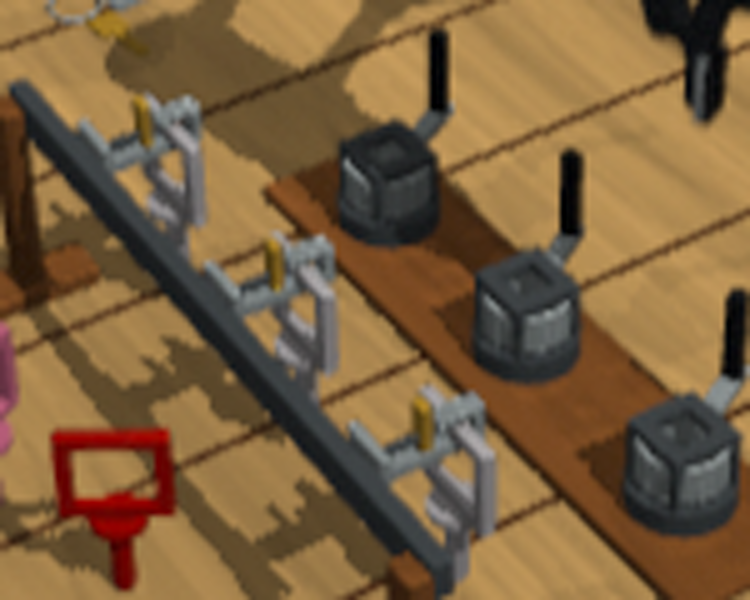

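Call:
apply_moves --plan '[[[-0.1305, -0.0353, -0.05, 0, 0, 0.1611, -1], [-0.1305, -0.0353, -0.05, 0, 0, 0.1611, -1], [-0.1305, -0.0353, -0.05, 0, 0, 0.1611, -1], [-0.1305, -0.0353, -0.05, 0, 0, 0.1611, -1], [-0.1305, -0.0353, -0.05, 0, 0, 0.1611, -1], [-0.1305, -0.0353, -0.05, 0, 0, 0.1611, -1], [-0.1305, -0.0353, -0.05, 0, 0, 0.1611, -1], [-0.1305, -0.0353, -0.05, 0, 0, 0.1611, -1]]]'

```text
time: 14.5
tool_pos: [0.5977, 0.1695, 0.2484]
tcp_rot: [-0.053, -3.139, -0.002]
wrist_force: [-0.3, 0.3, 1.0]
width: 1.001
```

Run:
```python
from mv import *
st(); go([(.6563,.1696,.2,88)],-1); a=(.6563,.1696,.2,88);b=(.6563,.1696,.092,88)
go(lin(a,b,6),-1)
```

```text
t 14.5 p [0.5977 0.1695 0.2484] yaw 88.08 F [-0.31  0.26  1.01] w 85.1 q6 -1.3
x8 [-0.0563, 0.002, 0.05, 0, 0, 0, -1.0]
end [0.6563 0.1696 0.2   ] 
x1 [0.0, 0, 0.018, 0, 0, 0, -1.0]
x1 [0.0, 0, 0.036, 0, 0, 0, -1.0]
x1 [0.0, 0, 0.054, 0, 0, 0, -1.0]
x1 [0.0, 0, 0.072, 0, 0, 0, -1.0]
x1 [0.0, 0, 0.09, 0, 0, 0, -1.0]
x3 [0.0, 0, 0.108, 0, 0, 0, -1.0]
end [0.6563 0.1696 0.092 ]
```

Call:
apply_moves --plan '[[[-0.0563, 0.002, 0.05, 0, 0, 0, -1], [-0.0563, 0.002, 0.05, 0, 0, 0, -1], [-0.0563, 0.002, 0.05, 0, 0, 0, -1], [-0.0563, 0.002, 0.05, 0, 0, 0, -1], [-0.0563, 0.002, 0.05, 0, 0, 0, -1], [-0.0563, 0.002, 0.05, 0, 0, 0, -1], [-0.0563, 0.002, 0.05, 0, 0, 0, -1], [-0.0563, 0.002, 0.05, 0, 0, 0, -1]]]'

```text
time: 15.17
tool_pos: [0.656, 0.1702, 0.2018]
tcp_rot: [0.054, 3.138, 0.004]
wrist_force: [-0.0, -0.1, -0.6]
width: 0.998
```

Run:
```python
from mv import *
st()
im=read_camera("scene")[:,:,::-1]; crop(im,(270,190,400,310),5,"a7s.png")
```

```text
t 15.17 p [0.656  0.1702 0.2018] yaw 88.01 F [-0.04 -0.12 -0.59] w 84.8 q6 -1.32
```

View pics/a7s.png

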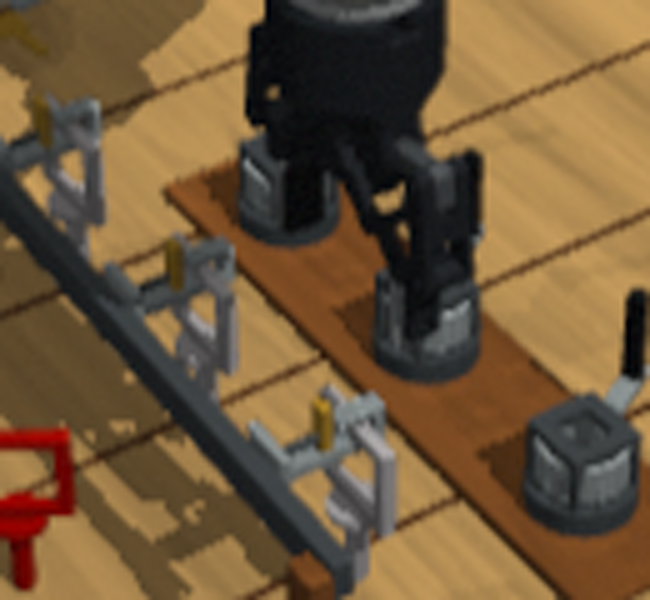

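Call:
apply_moves --plan '[[[0, 0, 0.018, 0, 0, 0, -1], [0, 0, 0.036, 0, 0, 0, -1], [0, 0, 0.054, 0, 0, 0, -1], [0, 0, 0.072, 0, 0, 0, -1], [0, 0, 0.09, 0, 0, 0, -1], [0, 0, 0.108, 0, 0, 0, -1], [0, 0, 0.108, 0, 0, 0, -1], [0, 0, 0.108, 0, 0, 0, -1]]]'

```text
time: 15.88
tool_pos: [0.655, 0.17, 0.0911]
tcp_rot: [-0.055, -3.14, -0.002]
wrist_force: [1.3, -0.0, 0.5]
width: 1.0
```

Run:
```python
from mv import *
st()
im=read_camera("scene")[:,:,::-1]; crop(im,(290,210,400,320),6,"a8s.png")
```

```text
t 15.88 p [0.655  0.17   0.0911] yaw 87.99 F [ 1.28 -0.04  0.46] w 85.0 q6 -1.32
```

View pics/a8s.png

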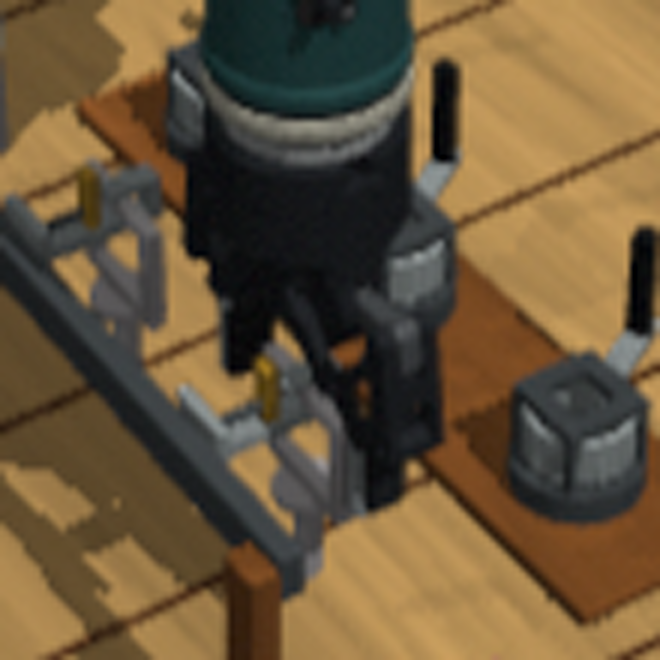

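Call:
apply_moves --plan '[[[0, 0, 0, 0, 0, 0, 0], [0, 0, 0, 0, 0, 0, 0.1], [0, 0, 0, 0, 0, 0, 0.3], [0, 0, 0, 0, 0, 0, 1], [0, 0, 0, 0, 0, 0, 1], [0, 0, 0, 0, 0, 0, 1], [0, 0, 0, 0, 0, 0, 1], [0, 0, 0, 0, 0, 0, 1]]]' --force 60

```text
time: 16.6
tool_pos: [0.6575, 0.1705, 0.0941]
tcp_rot: [0.055, 3.137, 0.004]
wrist_force: [-0.6, -0.6, 5.8]
width: 0.645
```

Run:
```python
from mv import *
st()
o=snap("a9");crop(o["scene"],(290,210,400,320),6,"a9s.png")
```

```text
t 16.6 p [0.6575 0.1705 0.0941] yaw 87.98 F [-0.6  -0.57  5.77] w 54.9 q6 -1.32
```

View pics/a9s.png

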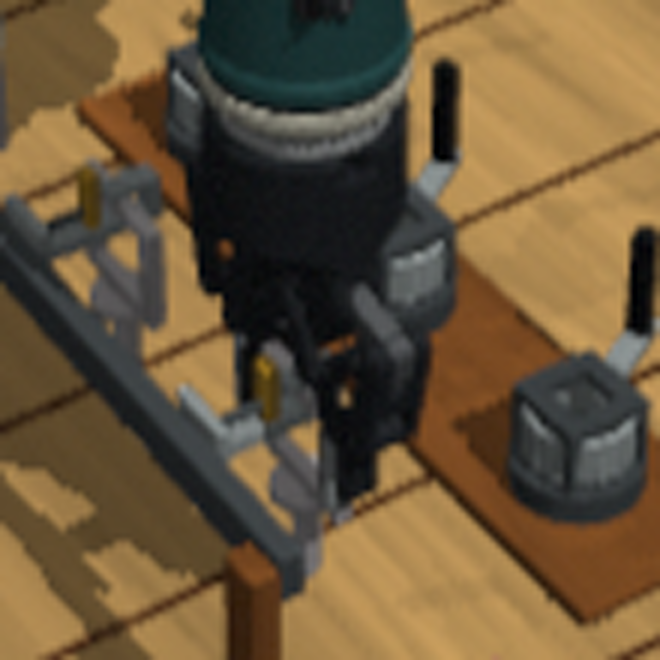

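Run:
```python
from mv import *
a=(.6563,.1696,.092,88); save(a[:3],Ry(88)); b=(.6683,.1693,.0935,88)
go(lin(a,b,6),1)
```

```text
x1 [-0.002, 0, -0.0002, 0, 0, 0, 1.0]
x1 [-0.004, 0, -0.0005, 0, 0, 0, 1.0]
x1 [-0.006, 0.0001, -0.0007, 0, 0, 0, 1.0]
x1 [-0.008, 0.0001, -0.001, 0, 0, 0, 1.0]
x1 [-0.01, 0.0001, -0.0012, 0, 0, 0, 1.0]
x3 [-0.012, 0.0001, -0.0015, 0, 0, 0, 1.0]
end [0.6683 0.1693 0.0935]
```

Call:
apply_moves --plan '[[[-0.002, 0, -0.0002, 0, 0, 0, 1], [-0.004, 0, -0.0005, 0, 0, 0, 1], [-0.006, 0.0001, -0.0007, 0, 0, 0, 1], [-0.008, 0.0001, -0.001, 0, 0, 0, 1], [-0.01, 0.0001, -0.0012, 0, 0, 0, 1], [-0.012, 0.0001, -0.0015, 0, 0, 0, 1], [-0.012, 0.0001, -0.0015, 0, 0, 0, 1], [-0.012, 0.0001, -0.0015, 0, 0, 0, 1]]]'

```text
time: 17.37
tool_pos: [0.6686, 0.17, 0.0941]
tcp_rot: [0.055, 3.139, 0.004]
wrist_force: [-2.9, 1.1, 5.8]
width: 0.649
```

Run:
```python
from mv import *
st(); a=(.6683,.1693,.0935,88); b=(.6743,.1692,.0935,88)
go(lin(a,b,4),1)
```

```text
t 17.37 p [0.6686 0.17   0.0941] yaw 87.98 F [-2.88  1.07  5.84] w 55.2 q6 -1.32
x1 [-0.0015, 0, 0, 0, 0, 0, 1.0]
x1 [-0.003, 0.0001, 0, 0, 0, 0, 1.0]
x1 [-0.0045, 0.0001, 0, 0, 0, 0, 1.0]
x5 [-0.006, 0.0001, 0, 0, 0, 0, 1.0]
end [0.6743 0.1692 0.0935]
```

Call:
apply_moves --plan '[[[-0.0015, 0, 0, 0, 0, 0, 1], [-0.003, 0.0001, 0, 0, 0, 0, 1], [-0.0045, 0.0001, 0, 0, 0, 0, 1], [-0.006, 0.0001, 0, 0, 0, 0, 1], [-0.006, 0.0001, 0, 0, 0, 0, 1], [-0.006, 0.0001, 0, 0, 0, 0, 1], [-0.006, 0.0001, 0, 0, 0, 0, 1], [-0.006, 0.0001, 0, 0, 0, 0, 1]]]'

```text
time: 18.03
tool_pos: [0.6727, 0.1699, 0.0941]
tcp_rot: [-0.055, -3.139, -0.003]
wrist_force: [-6.9, 0.3, 9.1]
width: 0.642
```

Run:
```python
from mv import *
st(); o=snap("b1");crop(o["scene"],(290,240,370,320),8,"b1s.png")
```

```text
t 18.03 p [0.6727 0.1699 0.0941] yaw 87.99 F [-6.94  0.35  9.1 ] w 54.6 q6 -1.33
```

View pics/b1s.png

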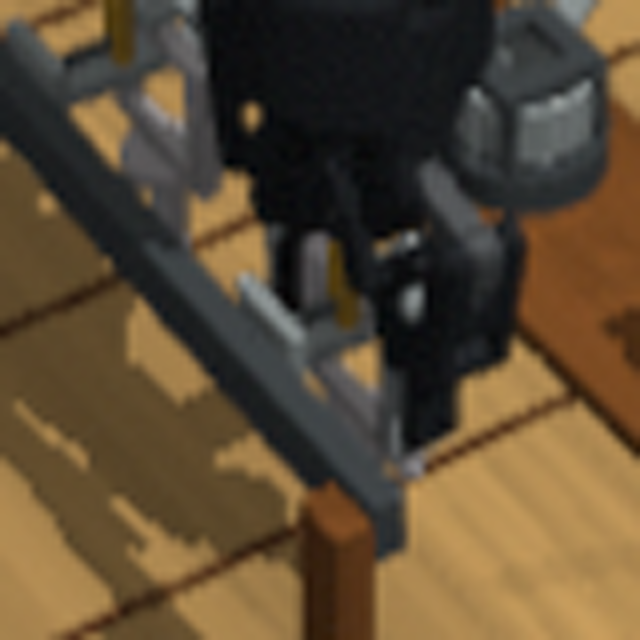

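Call:
apply_moves --plan '[[[-0.001, 0, 0, 0, 0, 0, 1], [-0.002, 0, 0, 0, 0, 0, 1], [-0.003, 0, 0, 0, 0, 0, 1], [-0.003, 0, 0, 0, 0, 0, 1], [-0.003, 0, 0, 0, 0, 0, 1], [-0.003, 0, 0, 0, 0, 0, 1], [-0.003, 0, 0, 0, 0, 0, 1], [-0.003, 0, 0, 0, 0, 0, 1]]]'

```text
time: 18.8
tool_pos: [0.6752, 0.1698, 0.094]
tcp_rot: [-0.055, -3.138, -0.003]
wrist_force: [-9.1, -0.1, 10.1]
width: 0.644
```

Run:
```python
from mv import *
st(); print(readout.read_state()['torque'])
```

```text
t 18.8 p [0.6752 0.1698 0.094 ] yaw 87.99 F [-9.06 -0.06 10.09] w 54.7 q6 -1.33
[0.03881544 1.26837132 0.0094693 ]
```

Call:
apply_moves --plan '[[[-0.001, 0, -0.001, 0, 0, 0, 1], [-0.001, 0, -0.002, 0, 0, 0, 1], [-0.001, 0, -0.003, 0, 0, 0, 1], [-0.001, 0, -0.004, 0, 0, 0, 1], [-0.001, 0, -0.005, 0, 0, 0, 1], [-0.001, 0, -0.006, 0, 0, 0, 1], [-0.001, 0, -0.006, 0, 0, 0, 1], [-0.001, 0, -0.006, 0, 0, 0, 1]]]'

```text
time: 19.47
tool_pos: [0.6775, 0.1694, 0.0988]
tcp_rot: [-0.055, -3.141, -0.002]
wrist_force: [-5.6, 0.1, -3.2]
width: 0.645
```

Run:
```python
from mv import *
st(); print(readout.read_state()['torque'])
im=read_camera("scene")[:,:,::-1];crop(im,(290,240,370,320),8,"b2s.png")
```

```text
t 19.47 p [0.6775 0.1694 0.0988] yaw 87.98 F [-5.62  0.14 -3.21] w 54.9 q6 -1.33
[-0.01867786  0.75222851  0.00533965]
```

View pics/b2s.png

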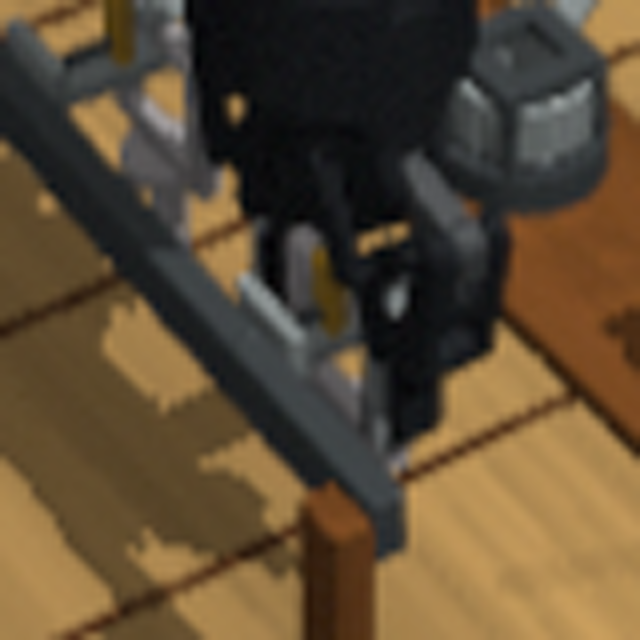

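Run:
```python
from mv import *
a=(.6783,.1691,.0995,88); save(a[:3],Ry(88)); b=(.6783,.1691,.1175,88)
go(lin(a,b,6),1); c=(.6240,.1704,.1175,88); go(lin(b,c,8),1)
```

```text
x1 [0, 0, -0.003, 0, 0, 0, 1.0]
x1 [0, 0, -0.006, 0, 0, 0, 1.0]
x1 [0, 0, -0.009, 0, 0, 0, 1.0]
x1 [0, 0, -0.012, 0, 0, 0, 1.0]
x1 [0, 0, -0.015, 0, 0, 0, 1.0]
x3 [0, 0, -0.018, 0, 0, 0, 1.0]
end [0.6783 0.1691 0.1175] 
x1 [0.0068, -0.0001, 0, 0, 0, 0, 1.0]
x1 [0.0136, -0.0001, 0, 0, 0, 0, 1.0]
x1 [0.0204, -0.0002, 0, 0, 0, 0, 1.0]
x1 [0.0272, -0.0003, 0, 0, 0, 0, 1.0]
x1 [0.0339, -0.0004, 0, 0, 0, 0, 1.0]
x1 [0.0407, -0.0004, 0, 0, 0, 0, 1.0]
x1 [0.0475, -0.0005, 0, 0, 0, 0, 1.0]
x1 [0.0543, -0.0006, 0, 0, 0, 0, 1.0]
end [0.624  0.1704 0.1175]
```

Call:
apply_moves --plan '[[[0, 0, -0.003, 0, 0, 0, 1], [0, 0, -0.006, 0, 0, 0, 1], [0, 0, -0.009, 0, 0, 0, 1], [0, 0, -0.012, 0, 0, 0, 1], [0, 0, -0.015, 0, 0, 0, 1], [0, 0, -0.018, 0, 0, 0, 1], [0, 0, -0.018, 0, 0, 0, 1], [0, 0, -0.018, 0, 0, 0, 1]]]'

```text
time: 20.18
tool_pos: [0.6782, 0.1695, 0.1179]
tcp_rot: [0.055, 3.14, 0.003]
wrist_force: [-5.4, -0.5, -0.8]
width: 0.642
```

Run:
```python
from mv import *
st(); print(readout.read_state()['torque'])
im=read_camera("scene")[:,:,::-1];crop(im,(290,240,370,320),8,"b3s.png")
```

```text
t 20.18 p [0.6782 0.1695 0.1179] yaw 87.98 F [-5.44 -0.46 -0.82] w 54.5 q6 -1.33
[-0.02162008  0.72194776  0.01555594]
```

View pics/b3s.png

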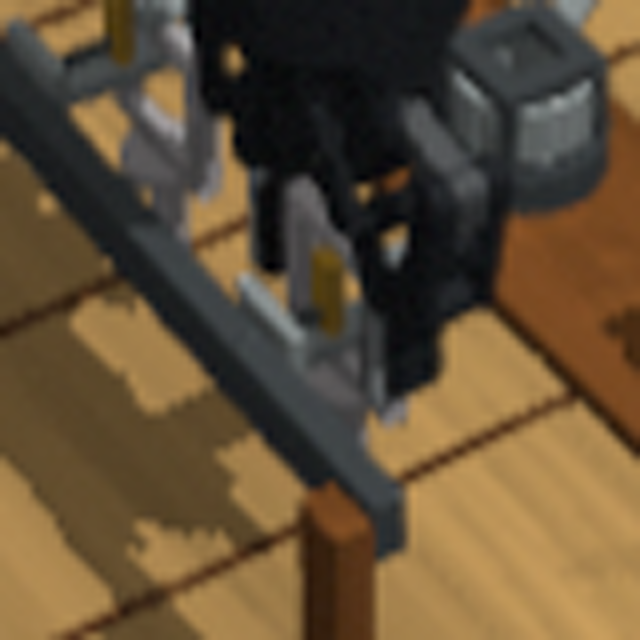

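Call:
apply_moves --plan '[[[0.0068, 0, 0, 0, 0, 0, 1], [0.0136, -0.0001, 0, 0, 0, 0, 1], [0.0204, -0.0002, 0, 0, 0, 0, 1], [0.0272, -0.0003, 0, 0, 0, 0, 1], [0.0339, -0.0004, 0, 0, 0, 0, 1], [0.0407, -0.0004, 0, 0, 0, 0, 1], [0.0475, -0.0005, 0, 0, 0, 0, 1], [0.0543, -0.0006, 0, 0, 0, 0, 1]]]'

```text
time: 20.9
tool_pos: [0.6232, 0.1709, 0.1176]
tcp_rot: [0.055, 3.14, 0.003]
wrist_force: [-1.0, -0.5, -1.4]
width: 0.647
```

Run:
```python
from mv import *
st(); print(readout.read_state()['torque'])
im=read_camera("scene")[:,:,::-1];crop(im,(290,210,400,320),7,"b4s.png")
c=(.6240,.1704,.1175,88);d=(.58,.1695,.16,89); go(lin(c,d,4),1);go(lin(d,(MO[0][0],MO[0][1],.16,89.5),4),1)
```

```text
t 20.9 p [0.6232 0.1709 0.1176] yaw 87.99 F [-0.99 -0.54 -1.42] w 55.0 q6 -1.31
[-0.01034201  0.07514354 -0.04203371]
x1 [0.011, -0.0006, -0.0106, 0, 0, -0.0014, 1.0]
x1 [0.022, -0.0012, -0.0213, 0, 0, -0.0028, 1.0]
x1 [0.033, -0.0018, -0.0319, 0, 0, -0.0042, 1.0]
x5 [0.044, -0.0024, -0.0425, 0, 0, -0.0056, 1.0]
end [0.58   0.1695 0.16  ] 
x1 [0.0147, -0.0004, 0, 0, 0, -0.0007, 1.0]
x1 [0.0293, -0.0008, 0, 0, 0, -0.0013, 1.0]
x1 [0.044, -0.0012, 0, 0, 0, -0.002, 1.0]
x5 [0.0587, -0.0015, 0, 0, 0, -0.0027, 1.0]
end [0.5212 0.169  0.16  ]
```

View pics/b4s.png

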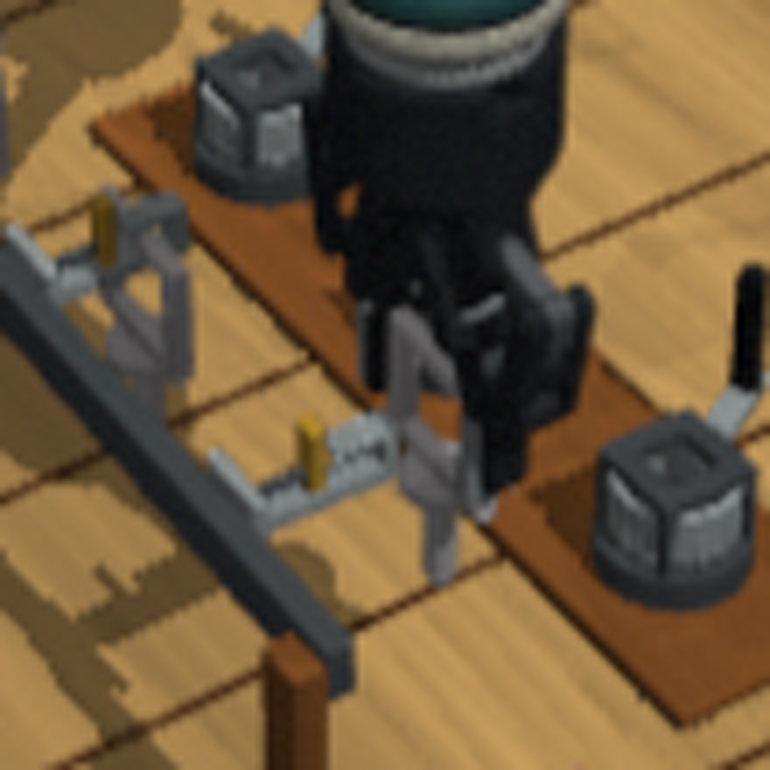

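Call:
apply_moves --plan '[[[0.011, -0.0006, -0.0106, 0, 0, -0.0014, 1], [0.022, -0.0012, -0.0213, 0, 0, -0.0028, 1], [0.033, -0.0018, -0.0319, 0, 0, -0.0042, 1], [0.044, -0.0024, -0.0425, 0, 0, -0.0056, 1], [0.044, -0.0024, -0.0425, 0, 0, -0.0056, 1], [0.044, -0.0024, -0.0425, 0, 0, -0.0056, 1], [0.044, -0.0024, -0.0425, 0, 0, -0.0056, 1], [0.044, -0.0024, -0.0425, 0, 0, -0.0056, 1]]]'

```text
time: 21.62
tool_pos: [0.5797, 0.1698, 0.1589]
tcp_rot: [0.028, 3.141, 0.003]
wrist_force: [-1.1, -0.3, -0.4]
width: 0.646
```

Call:
apply_moves --plan '[[[0.0147, -0.0004, 0, 0, 0, -0.0007, 1], [0.0293, -0.0008, 0, 0, 0, -0.0013, 1], [0.044, -0.0012, 0, 0, 0, -0.002, 1], [0.0587, -0.0015, 0, 0, 0, -0.0027, 1], [0.0587, -0.0015, 0, 0, 0, -0.0027, 1], [0.0587, -0.0015, 0, 0, 0, -0.0027, 1], [0.0587, -0.0015, 0, 0, 0, -0.0027, 1], [0.0587, -0.0015, 0, 0, 0, -0.0027, 1]]]'

```text
time: 22.28
tool_pos: [0.5219, 0.1695, 0.1596]
tcp_rot: [0.015, 3.14, 0.003]
wrist_force: [0.5, 0.4, -0.4]
width: 0.647
```

Run:
```python
from mv import *
st()
o=snap("b5");crop(o["scene"],(340,210,440,300),8,"b5s.png")
```

```text
t 22.28 p [0.5219 0.1695 0.1596] yaw 89.47 F [ 0.49  0.39 -0.37] w 55.0 q6 -1.29
```

View pics/b5s.png

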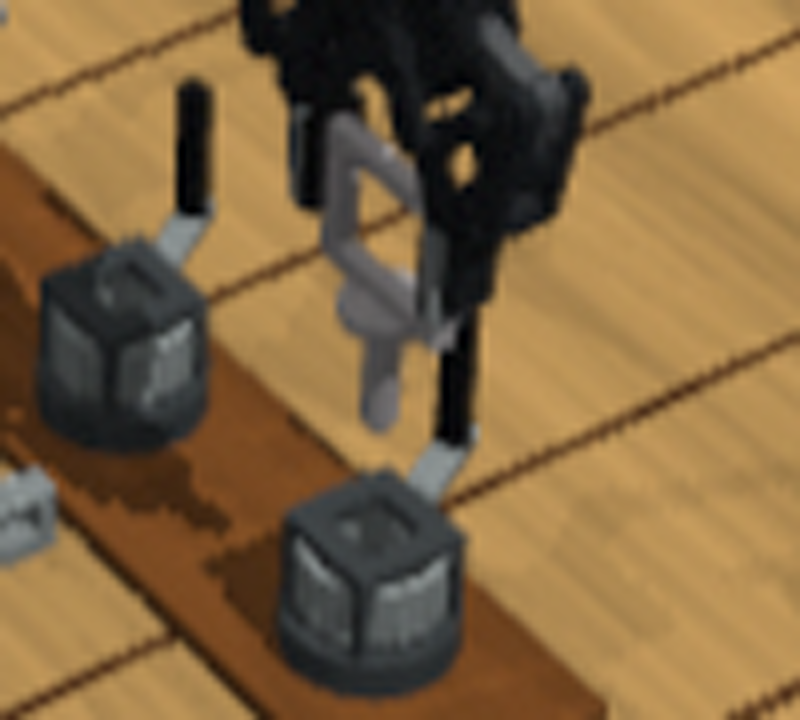

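Run:
```python
from mv import *
c=lambda u,v:((u+.5)/8-.5+340,(v+.5)/8-.5+210)
t,m=c(379,427),c(375,524)
pm=onz("scene",m,.058)
for z in(.0955,.098): 
    p=onz("scene",t,z); print(p.round(4),pm.round(4),(p-pm).round(4))
```

```text
[0.5219 0.1707 0.0955] [0.5231 0.173  0.058 ] [-0.0012 -0.0023  0.0375]
[0.5237 0.1729 0.098 ] [0.5231 0.173  0.058 ] [ 0.0006 -0.0001  0.04  ]
```

Run:
```python
from mv import *
a=cur(); b=(.5217,.1700,.11,89.5); go(lin(a,b,6),1); go(lin(b,(*b[:2],.082,89.5),6),1)
```

```text
x1 [-0.0001, 0.0002, 0.0083, 0, 0, 0, 1.0]
x1 [-0.0002, 0.0003, 0.0167, 0, 0, 0, 1.0]
x1 [-0.0002, 0.0005, 0.025, 0, 0, 0, 1.0]
x1 [-0.0003, 0.0006, 0.0333, 0, 0, 0, 1.0]
x1 [-0.0004, 0.0008, 0.0417, 0, 0, 0, 1.0]
x3 [-0.0005, 0.001, 0.05, 0, 0, 0, 1.0]
end [0.5217 0.17   0.11  ] 
x1 [0.0, 0, 0.0047, 0, 0, 0, 1.0]
x1 [0.0, 0, 0.0093, 0, 0, 0, 1.0]
x1 [0.0, 0, 0.014, 0, 0, 0, 1.0]
x1 [0.0, 0, 0.0187, 0, 0, 0, 1.0]
x1 [0.0, 0, 0.0233, 0, 0, 0, 1.0]
x3 [0.0, 0, 0.028, 0, 0, 0, 1.0]
end [0.5217 0.17   0.082 ]
```

Call:
apply_moves --plan '[[[-0.0001, 0.0002, 0.0083, 0, 0, 0, 1], [-0.0002, 0.0003, 0.0167, 0, 0, 0, 1], [-0.0002, 0.0005, 0.025, 0, 0, 0, 1], [-0.0003, 0.0006, 0.0333, 0, 0, 0, 1], [-0.0004, 0.0008, 0.0417, 0, 0, 0, 1], [-0.0005, 0.001, 0.05, 0, 0, 0, 1], [-0.0005, 0.001, 0.05, 0, 0, 0, 1], [-0.0005, 0.001, 0.05, 0, 0, 0, 1]]]'

```text
time: 23.05
tool_pos: [0.5208, 0.1704, 0.1086]
tcp_rot: [-0.014, -3.141, -0.002]
wrist_force: [-0.5, -0.2, -0.9]
width: 0.641
```

Run:
```python
from mv import *
s=st(); print(s['torque'].round(3))
im=read_camera("scene")[:,:,::-1];crop(im,(340,210,440,300),8,"b6s.png")
```

```text
t 23.05 p [0.5208 0.1704 0.1086] yaw 89.48 F [-0.5  -0.16 -0.95] w 54.5 q6 -1.29
[-0.027  0.031  0.038]
```

View pics/b6s.png

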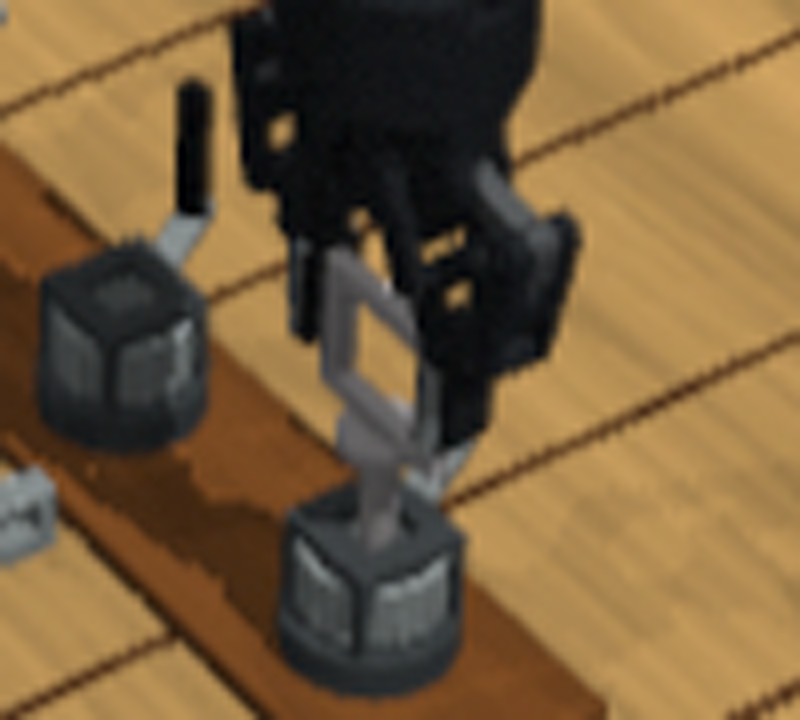

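Call:
apply_moves --plan '[[[0, 0, 0.0047, 0, 0, 0, 1], [0, 0, 0.0093, 0, 0, 0, 1], [0, 0, 0.014, 0, 0, 0, 1], [0, 0, 0.0187, 0, 0, 0, 1], [0, 0, 0.0233, 0, 0, 0, 1], [0, 0, 0.028, 0, 0, 0, 1], [0, 0, 0.028, 0, 0, 0, 1], [0, 0, 0.028, 0, 0, 0, 1]]]'

```text
time: 23.77
tool_pos: [0.5211, 0.1705, 0.0811]
tcp_rot: [-0.014, -3.141, -0.003]
wrist_force: [0.9, 0.1, -1.4]
width: 0.645
```

Run:
```python
from mv import *
s=st(); print(s['torque'].round(3))
b=cur();go(lin(b,(*b[:2],.073,89.5),6),1)
```

```text
t 23.77 p [0.5211 0.1705 0.0811] yaw 89.48 F [ 0.85  0.1  -1.35] w 54.8 q6 -1.29
[ 0.031  0.004 -0.024]
x1 [0.0, 0, 0.0015, 0, 0, 0, 1.0]
x1 [0.0, 0, 0.003, 0, 0, 0, 1.0]
x1 [0.0, 0, 0.0045, 0, 0, 0, 1.0]
x1 [0.0, 0, 0.006, 0, 0, 0, 1.0]
x1 [0.0, 0, 0.0075, 0, 0, 0, 1.0]
x3 [0.0, 0, 0.009, 0, 0, 0, 1.0]
end [0.5217 0.17   0.073 ]
```

Call:
apply_moves --plan '[[[0, 0, 0.0015, 0, 0, 0, 1], [0, 0, 0.003, 0, 0, 0, 1], [0, 0, 0.0045, 0, 0, 0, 1], [0, 0, 0.006, 0, 0, 0, 1], [0, 0, 0.0075, 0, 0, 0, 1], [0, 0, 0.009, 0, 0, 0, 1], [0, 0, 0.009, 0, 0, 0, 1], [0, 0, 0.009, 0, 0, 0, 1]]]'

```text
time: 24.43
tool_pos: [0.522, 0.1707, 0.076]
tcp_rot: [0.014, 3.14, 0.003]
wrist_force: [-7.6, -3.6, 19.1]
width: 0.646
```

Run:
```python
from mv import *
s=st(); print(s['torque'].round(3))
im=read_camera("scene")[:,:,::-1];crop(im,(340,210,440,300),8,"b7s.png")
```

```text
t 24.43 p [0.522  0.1707 0.076 ] yaw 89.49 F [-7.63 -3.63 19.15] w 54.9 q6 -1.29
[-0.419  1.428  0.015]
```

View pics/b7s.png

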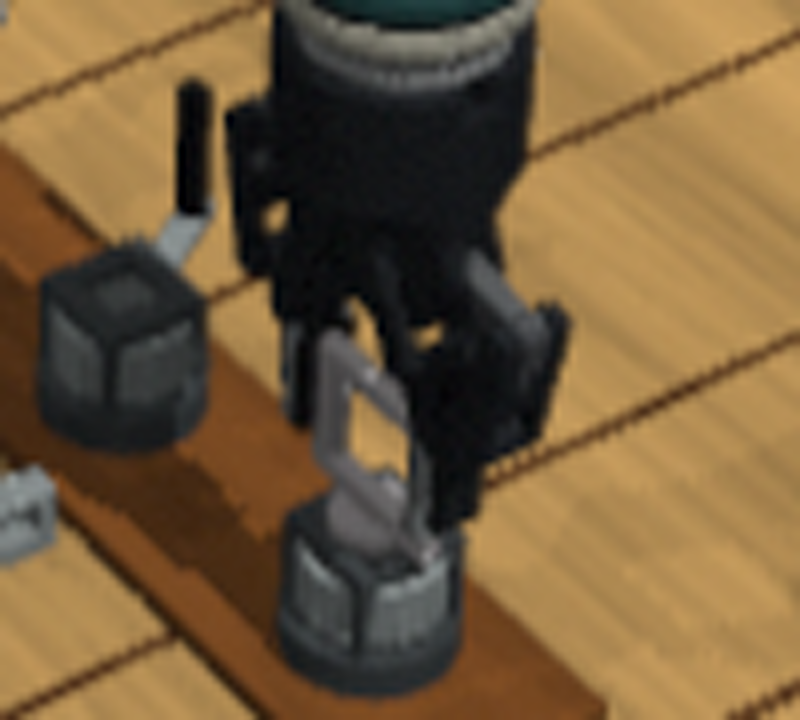

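Run:
```python
from mv import *
b=cur();c=(*b[:2],.076,89.5);go([c]*8,[1,1]+[-.6]*6); d=(*b[:2],.2,89.5); go(lin(c,d,6),-.6)
e=post(0,-27,.2); go([e],.06); go(lin(e,(*e[:2],.067,e[3]),6),.06)
```

```text
x2 [0, 0, -0.003, 0, 0, 0, 1.0]
x6 [0, 0, -0.003, 0, 0, 0, -0.6]
end [0.5217 0.17   0.076 ] 
x1 [0, 0, -0.0207, 0, 0, 0, -0.6]
x1 [0, 0, -0.0413, 0, 0, 0, -0.6]
x1 [0, 0, -0.062, 0, 0, 0, -0.6]
x1 [0, 0, -0.0827, 0, 0, 0, -0.6]
x1 [0, 0, -0.1033, 0, 0, 0, -0.6]
x3 [0, 0, -0.124, 0, 0, 0, -0.6]
end [0.5217 0.17   0.2   ] 
x8 [0.0538, -0.0288, 0, 0, 0, -0.1528, 0.06]
end [0.4677 0.1417 0.2   ] 
x1 [-0.0001, 0, 0.0222, 0, 0, 0, 0.06]
x1 [-0.0001, 0, 0.0443, 0, 0, 0, 0.06]
x1 [-0.0001, 0, 0.0665, 0, 0, 0, 0.06]
x1 [-0.0001, 0, 0.0887, 0, 0, 0, 0.06]
x1 [-0.0001, 0, 0.1108, 0, 0, 0, 0.06]
x3 [-0.0001, 0, 0.133, 0, 0, 0, 0.06]
end [0.4678 0.1418 0.067 ]
```

Call:
apply_moves --plan '[[[0, 0, -0.003, 0, 0, 0, 1], [0, 0, -0.003, 0, 0, 0, 1], [0, 0, -0.003, 0, 0, 0, -0.6], [0, 0, -0.003, 0, 0, 0, -0.6], [0, 0, -0.003, 0, 0, 0, -0.6], [0, 0, -0.003, 0, 0, 0, -0.6], [0, 0, -0.003, 0, 0, 0, -0.6], [0, 0, -0.003, 0, 0, 0, -0.6]]]'

```text
time: 25.15
tool_pos: [0.5214, 0.1706, 0.0754]
tcp_rot: [0.014, 3.141, 0.003]
wrist_force: [-0.1, 0.4, -0.0]
width: 0.798
```

Run:
```python
from mv import *
s=st()
im=read_camera("scene")[:,:,::-1];crop(im,(340,210,440,300),8,"b8s.png")
```

```text
t 25.15 p [0.5214 0.1706 0.0754] yaw 89.48 F [-0.08  0.43 -0.04] w 67.8 q6 -1.29
```

View pics/b8s.png

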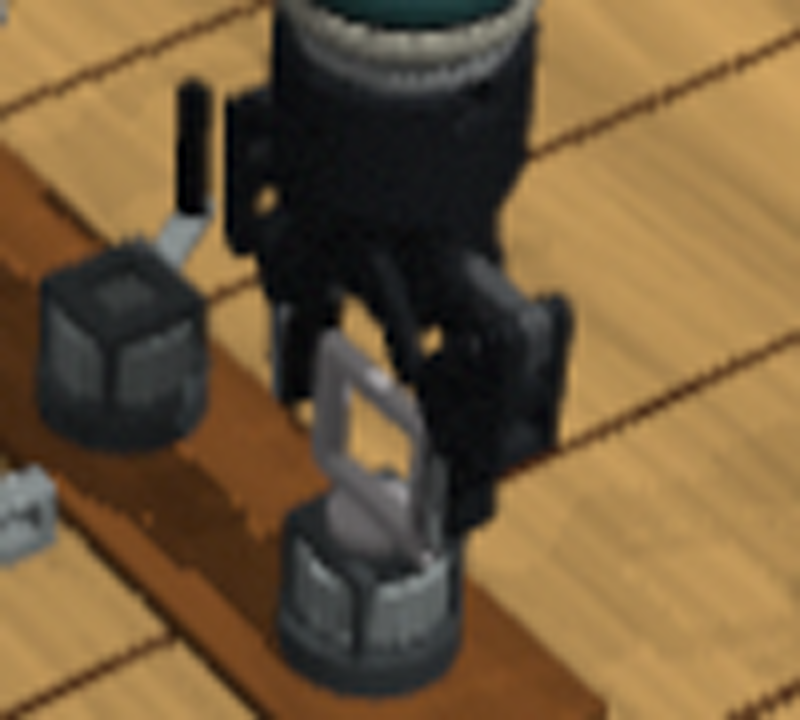

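Pin 0 stands in the chuck and is released. Next I lift clear and go to its lever.

Call:
apply_moves --plan '[[[0, 0, -0.0207, 0, 0, 0, -0.6], [0, 0, -0.0413, 0, 0, 0, -0.6], [0, 0, -0.062, 0, 0, 0, -0.6], [0, 0, -0.0827, 0, 0, 0, -0.6], [0, 0, -0.1033, 0, 0, 0, -0.6], [0, 0, -0.124, 0, 0, 0, -0.6], [0, 0, -0.124, 0, 0, 0, -0.6], [0, 0, -0.124, 0, 0, 0, -0.6]]]'

```text
time: 25.87
tool_pos: [0.5225, 0.1707, 0.2012]
tcp_rot: [0.014, 3.137, 0.005]
wrist_force: [-0.3, -0.3, 0.6]
width: 0.804
```

Call:
apply_moves --plan '[[[0.0538, -0.0288, 0, 0, 0, -0.1528, 0.06], [0.0538, -0.0288, 0, 0, 0, -0.1528, 0.06], [0.0538, -0.0288, 0, 0, 0, -0.1528, 0.06], [0.0538, -0.0288, 0, 0, 0, -0.1528, 0.06], [0.0538, -0.0288, 0, 0, 0, -0.1528, 0.06], [0.0538, -0.0288, 0, 0, 0, -0.1528, 0.06], [0.0538, -0.0288, 0, 0, 0, -0.1528, 0.06], [0.0538, -0.0288, 0, 0, 0, -0.1528, 0.06]]]'

```text
time: 26.53
tool_pos: [0.4672, 0.1421, 0.199]
tcp_rot: [-0.73, 3.055, 0.003]
wrist_force: [0.8, -1.3, -0.2]
width: 0.469
```

Run:
```python
from mv import *
s=st();print(ang(0))
im=read_camera("scene")[:,:,::-1];crop(im,(340,180,440,300),6,"b9s.png")
```

```text
t 26.53 p [0.4672 0.1421 0.199 ] yaw 116.89 F [ 0.76 -1.32 -0.2 ] w 39.9 q6 -1.8
(np.float64(-26.5), np.float64(0.0603))
```

View pics/b9s.png

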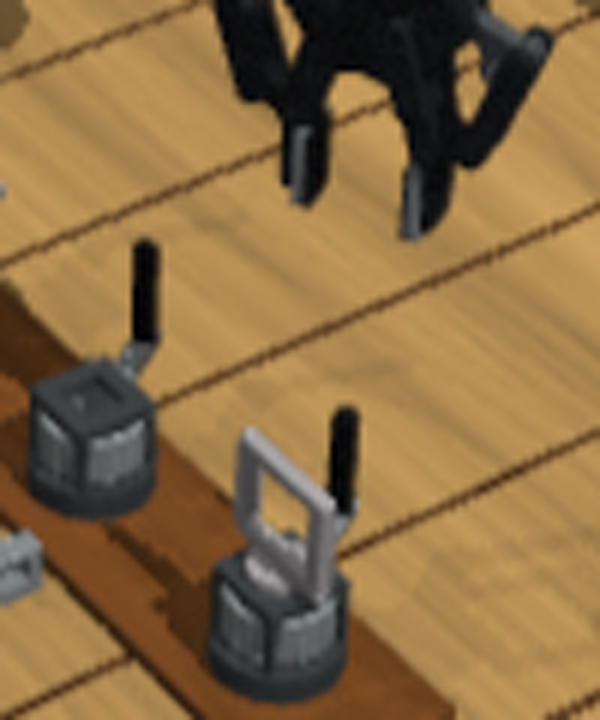

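Call:
apply_moves --plan '[[[-0.0001, 0, 0.0222, 0, 0, 0, 0.06], [-0.0001, 0, 0.0443, 0, 0, 0, 0.06], [-0.0001, 0, 0.0665, 0, 0, 0, 0.06], [-0.0001, 0, 0.0887, 0, 0, 0, 0.06], [-0.0001, 0, 0.1108, 0, 0, 0, 0.06], [-0.0001, 0, 0.133, 0, 0, 0, 0.06], [-0.0001, 0, 0.133, 0, 0, 0, 0.06], [-0.0001, 0, 0.133, 0, 0, 0, 0.06]]]'

```text
time: 27.25
tool_pos: [0.4663, 0.1421, 0.0654]
tcp_rot: [0.732, -3.053, -0.003]
wrist_force: [0.9, 0.6, 0.3]
width: 0.469
```

Call:
apply_moves --plan '[[[0, 0, 0, 0, 0, 0, 1], [0, 0, 0, 0, 0, 0, 1], [0, 0, 0, 0, 0, 0, 1], [0, 0, 0, 0, 0, 0, 1], [0, 0, 0, 0, 0, 0, 1], [0, 0, 0, 0, 0, 0, 1], [0, 0, 0, 0, 0, 0, 1], [0, 0, 0, 0, 0, 0, 1]]]' --force 25

```text
time: 27.92
tool_pos: [0.4692, 0.1428, 0.0684]
tcp_rot: [-0.732, 3.05, 0.003]
wrist_force: [0.0, 0.1, 6.6]
width: 0.128
```

Run:
```python
from mv import *
s=st();print(ang(0)); go(arc(0,-27,1,.067),1);go(arc(0,1,26,.067),1)
```

```text
t 27.92 p [0.4692 0.1428 0.0684] yaw 116.98 F [0.02 0.12 6.6 ] w 10.9 q6 -1.8
(np.float64(-26.7), np.float64(0.0582))
x1 [-0.0001, 0.0037, 0, 0, 0, 0.0194, 1.0]
x1 [-0.0004, 0.0073, 0, 0, 0, 0.0389, 1.0]
x1 [-0.001, 0.0109, 0, 0, 0, 0.0583, 1.0]
x1 [-0.0017, 0.0145, 0, 0, 0, 0.0778, 1.0]
x1 [-0.0027, 0.0181, 0, 0, 0, 0.0972, 1.0]
x1 [-0.0039, 0.0215, 0, 0, 0, 0.1167, 1.0]
x1 [-0.0054, 0.0249, 0, 0, 0, 0.1361, 1.0]
x1 [-0.007, 0.0282, 0, 0, 0, 0.1555, 1.0]
end [0.4612 0.1701 0.067 ] 
x1 [-0.0001, 0.0032, 0, 0, 0, 0.0174, 1.0]
x1 [-0.0003, 0.0065, 0, 0, 0, 0.0348, 1.0]
x1 [-0.0008, 0.0097, 0, 0, 0, 0.0521, 1.0]
x1 [-0.0014, 0.013, 0, 0, 0, 0.0695, 1.0]
x1 [-0.0022, 0.0161, 0, 0, 0, 0.0868, 1.0]
x1 [-0.0032, 0.0193, 0, 0, 0, 0.1042, 1.0]
x1 [-0.0043, 0.0223, 0, 0, 0, 0.1216, 1.0]
x1 [-0.0056, 0.0253, 0, 0, 0, 0.1389, 1.0]
end [0.4673 0.1953 0.067 ]
```

Call:
apply_moves --plan '[[[-0.0001, 0.0037, 0, 0, 0, 0.0194, 1], [-0.0004, 0.0073, 0, 0, 0, 0.0389, 1], [-0.001, 0.0109, 0, 0, 0, 0.0583, 1], [-0.0017, 0.0145, 0, 0, 0, 0.0778, 1], [-0.0027, 0.0181, 0, 0, 0, 0.0972, 1], [-0.0039, 0.0215, 0, 0, 0, 0.1167, 1], [-0.0054, 0.0249, 0, 0, 0, 0.1361, 1], [-0.007, 0.0282, 0, 0, 0, 0.1555, 1]]]'

```text
time: 28.58
tool_pos: [0.4622, 0.1706, 0.0684]
tcp_rot: [0.032, 3.138, 0.003]
wrist_force: [-1.0, -2.7, 8.4]
width: 0.129
```

Call:
apply_moves --plan '[[[-0.0001, 0.0032, 0, 0, 0, 0.0174, 1], [-0.0003, 0.0065, 0, 0, 0, 0.0348, 1], [-0.0008, 0.0097, 0, 0, 0, 0.0521, 1], [-0.0014, 0.013, 0, 0, 0, 0.0695, 1], [-0.0022, 0.0161, 0, 0, 0, 0.0868, 1], [-0.0032, 0.0193, 0, 0, 0, 0.1042, 1], [-0.0043, 0.0223, 0, 0, 0, 0.1216, 1], [-0.0056, 0.0253, 0, 0, 0, 0.1389, 1]]]'

```text
time: 29.25
tool_pos: [0.4678, 0.1959, 0.0684]
tcp_rot: [0.71, 3.058, 0.004]
wrist_force: [-2.9, -1.6, 9.7]
width: 0.13
```

```bash
cat >> mv.py <<'E'
def tang(i):
    s=readout.read_state(); d=s['tool_pos'][:2]-MO[i]; u=d/np.hypot(*d); cw=np.array([u[1],-u[0]])
    print("tangential F (cw+)",(s['wrist_force'][:2]@cw).round(2),"radial",(s['wrist_force'][:2]@u).round(2))
E
python3 - <<'E'
from mv import *
s=st();print(ang(0));tang(0); go(arc(0,26,33,.067,5),1)
E
```

```text
t 29.25 p [0.4678 0.1959 0.0684] yaw 63.85 F [-2.86 -1.59  9.66] w 11.1 q6 -0.77
(np.float64(26.7), np.float64(0.0599))
tangential F (cw+) -2.71 radial 1.84
x1 [0, 0.0015, 0, 0, 0, 0.0078, 1.0]
x1 [-0.0001, 0.003, 0, 0, 0, 0.0156, 1.0]
x1 [-0.0002, 0.0044, 0, 0, 0, 0.0234, 1.0]
x1 [-0.0003, 0.0059, 0, 0, 0, 0.0311, 1.0]
x4 [-0.0004, 0.0073, 0, 0, 0, 0.0389, 1.0]
end [0.4708 0.2017 0.067 ]
```

Call:
apply_moves --plan '[[[0, 0.0015, 0, 0, 0, 0.0078, 1], [-0.0001, 0.003, 0, 0, 0, 0.0156, 1], [-0.0002, 0.0044, 0, 0, 0, 0.0234, 1], [-0.0003, 0.0059, 0, 0, 0, 0.0311, 1], [-0.0004, 0.0073, 0, 0, 0, 0.0389, 1], [-0.0004, 0.0073, 0, 0, 0, 0.0389, 1], [-0.0004, 0.0073, 0, 0, 0, 0.0389, 1], [-0.0004, 0.0073, 0, 0, 0, 0.0389, 1]]]'

```text
time: 29.92
tool_pos: [0.4713, 0.2024, 0.0684]
tcp_rot: [0.892, 3.011, 0.004]
wrist_force: [-2.8, -0.6, 8.3]
width: 0.13
```

Run:
```python
from mv import *
s=st();print(ang(0));tang(0); go(arc(0,33,38,.067,4),1)
```

```text
t 29.92 p [0.4713 0.2024 0.0684] yaw 56.99 F [-2.76 -0.65  8.35] w 11.0 q6 -0.64
(np.float64(33.8), np.float64(0.0601))
tangential F (cw+) -2.08 radial 1.94
x1 [-0.0001, 0.0014, 0, 0, 0, 0.007, 1.0]
x1 [-0.0001, 0.0027, 0, 0, 0, 0.0139, 1.0]
x1 [-0.0002, 0.004, 0, 0, 0, 0.0209, 1.0]
x5 [-0.0003, 0.0053, 0, 0, 0, 0.0278, 1.0]
end [0.474  0.2059 0.067 ]
```

Call:
apply_moves --plan '[[[-0.0001, 0.0014, 0, 0, 0, 0.007, 1], [-0.0001, 0.0027, 0, 0, 0, 0.0139, 1], [-0.0002, 0.004, 0, 0, 0, 0.0209, 1], [-0.0003, 0.0053, 0, 0, 0, 0.0278, 1], [-0.0003, 0.0053, 0, 0, 0, 0.0278, 1], [-0.0003, 0.0053, 0, 0, 0, 0.0278, 1], [-0.0003, 0.0053, 0, 0, 0, 0.0278, 1], [-0.0003, 0.0053, 0, 0, 0, 0.0278, 1]]]'

```text
time: 30.58
tool_pos: [0.4741, 0.2065, 0.0684]
tcp_rot: [1.023, 2.969, 0.003]
wrist_force: [-3.3, -2.1, 8.6]
width: 0.13
```

Run:
```python
from mv import *
s=st();print(ang(0));tang(0); go(arc(0,38,43,.067,4),1)
im=read_camera("scene")[:,:,::-1];crop(im,(340,190,440,300),6,"c1s.png")
```

```text
t 30.58 p [0.4741 0.2065 0.0684] yaw 51.99 F [-3.32 -2.12  8.64] w 11.1 q6 -0.55
(np.float64(38.5), np.float64(0.0602))
tangential F (cw+) -3.73 radial 1.28
x1 [0.0, 0.0013, 0, 0, 0, 0.0069, 1.0]
x1 [0, 0.0026, 0, 0, 0, 0.0139, 1.0]
x1 [-0.0001, 0.0039, 0, 0, 0, 0.0208, 1.0]
x5 [-0.0002, 0.0052, 0, 0, 0, 0.0278, 1.0]
end [0.4773 0.2099 0.067 ]
```

View pics/c1s.png

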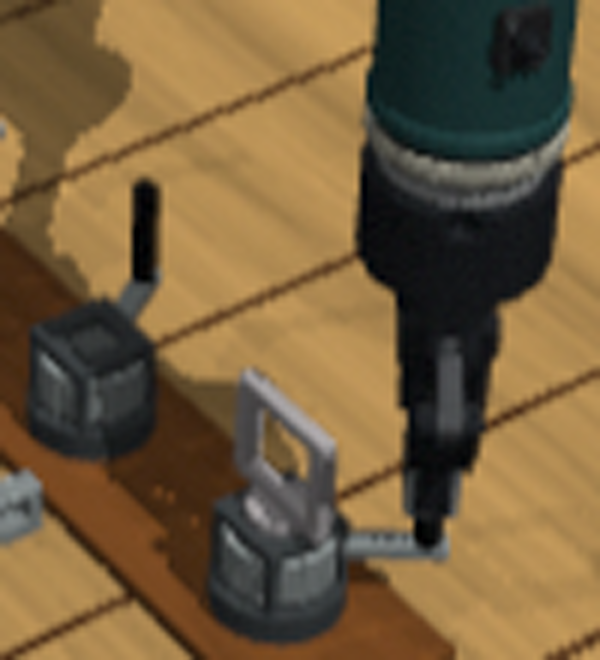

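Call:
apply_moves --plan '[[[0, 0.0013, 0, 0, 0, 0.0069, 1], [0, 0.0026, 0, 0, 0, 0.0139, 1], [-0.0001, 0.0039, 0, 0, 0, 0.0208, 1], [-0.0002, 0.0052, 0, 0, 0, 0.0278, 1], [-0.0002, 0.0052, 0, 0, 0, 0.0278, 1], [-0.0002, 0.0052, 0, 0, 0, 0.0278, 1], [-0.0002, 0.0052, 0, 0, 0, 0.0278, 1], [-0.0002, 0.0052, 0, 0, 0, 0.0278, 1]]]'

```text
time: 31.3
tool_pos: [0.4772, 0.2102, 0.0684]
tcp_rot: [1.151, 2.923, 0.003]
wrist_force: [-3.9, -1.7, 11.0]
width: 0.131
```

Run:
```python
from mv import *
s=st();print(ang(0));tang(0); go(arc(0,43,47,.067,4),1)
```

```text
t 31.3 p [0.4772 0.2102 0.0684] yaw 47.0 F [-3.88 -1.75 10.97] w 11.1 q6 -0.45
(np.float64(43.1), np.float64(0.0603))
tangential F (cw+) -3.93 radial 1.64
x1 [0, 0.0011, 0, 0, 0, 0.0055, 1.0]
x1 [0, 0.0021, 0, 0, 0, 0.0111, 1.0]
x1 [-0.0001, 0.0032, 0, 0, 0, 0.0166, 1.0]
x5 [-0.0001, 0.0042, 0, 0, 0, 0.0222, 1.0]
end [0.4802 0.2129 0.067 ]
```

Call:
apply_moves --plan '[[[0, 0.0011, 0, 0, 0, 0.0055, 1], [0, 0.0021, 0, 0, 0, 0.0111, 1], [-0.0001, 0.0032, 0, 0, 0, 0.0166, 1], [-0.0001, 0.0042, 0, 0, 0, 0.0222, 1], [-0.0001, 0.0042, 0, 0, 0, 0.0222, 1], [-0.0001, 0.0042, 0, 0, 0, 0.0222, 1], [-0.0001, 0.0042, 0, 0, 0, 0.0222, 1], [-0.0001, 0.0042, 0, 0, 0, 0.0222, 1]]]'

```text
time: 31.97
tool_pos: [0.4799, 0.2131, 0.0684]
tcp_rot: [1.252, 2.881, 0.002]
wrist_force: [-4.3, -2.5, 11.0]
width: 0.127
```

Run:
```python
from mv import *
s=st();print(ang(0));tang(0); go(arc(0,47,51,.067,4),1)
im=read_camera("scene")[:,:,::-1];crop(im,(340,190,440,300),6,"c2s.png")
```

```text
t 31.97 p [0.4799 0.2131 0.0684] yaw 43.01 F [-4.29 -2.49 10.98] w 10.8 q6 -0.38
(np.float64(46.9), np.float64(0.0604))
tangential F (cw+) -4.83 radial 1.12
x1 [-0.0001, 0.001, 0, 0, 0, 0.0056, 1.0]
x1 [-0.0001, 0.0021, 0, 0, 0, 0.0111, 1.0]
x1 [-0.0001, 0.0031, 0, 0, 0, 0.0167, 1.0]
x5 [-0.0002, 0.0042, 0, 0, 0, 0.0222, 1.0]
end [0.4835 0.2156 0.067 ]
```

View pics/c2s.png

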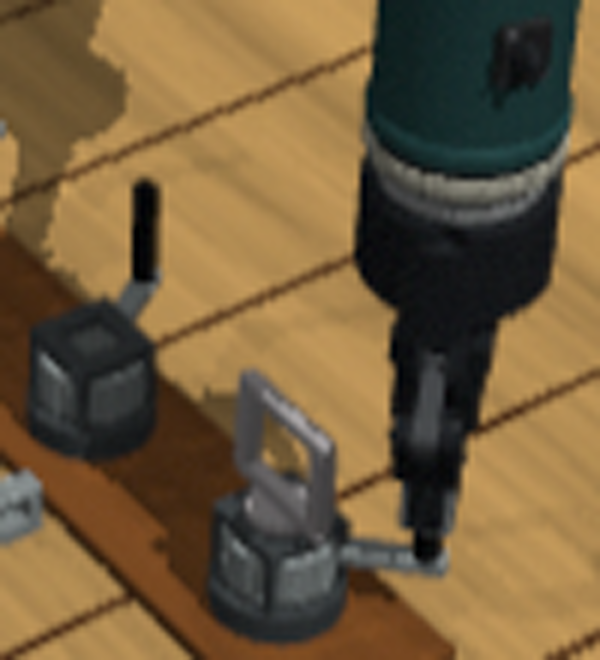

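Call:
apply_moves --plan '[[[-0.0001, 0.001, 0, 0, 0, 0.0056, 1], [-0.0001, 0.0021, 0, 0, 0, 0.0111, 1], [-0.0001, 0.0031, 0, 0, 0, 0.0167, 1], [-0.0002, 0.0042, 0, 0, 0, 0.0222, 1], [-0.0002, 0.0042, 0, 0, 0, 0.0222, 1], [-0.0002, 0.0042, 0, 0, 0, 0.0222, 1], [-0.0002, 0.0042, 0, 0, 0, 0.0222, 1], [-0.0002, 0.0042, 0, 0, 0, 0.0222, 1]]]'

```text
time: 32.68
tool_pos: [0.4806, 0.2135, 0.0682]
tcp_rot: [-1.35, -2.834, 0.008]
wrist_force: [-11.8, -11.6, 19.0]
width: 0.127
```

Run:
```python
from mv import *
s=st();print(ang(0));tang(0); go(arc(0,51,55,.067,4),1)
im=read_camera("scene")[:,:,::-1];crop(im,(365,240,405,300),12,"c3s.png")
```

```text
t 32.68 p [0.4806 0.2135 0.0682] yaw 39.06 F [-11.84 -11.62  18.97] w 10.8 q6 -0.31
(np.float64(47.6), np.float64(0.0602))
tangential F (cw+) -16.57 radial -0.6
x1 [0, 0.001, 0, 0, 0, 0.0056, 1.0]
x1 [0, 0.0021, 0, 0, 0, 0.0111, 1.0]
x1 [-0.0001, 0.0031, 0, 0, 0, 0.0167, 1.0]
x5 [-0.0001, 0.0042, 0, 0, 0, 0.0222, 1.0]
end [0.4868 0.2182 0.067 ]
```

View pics/c3s.png

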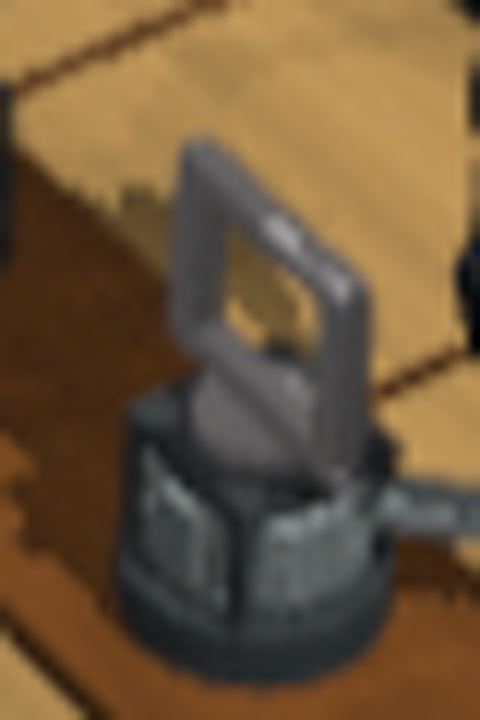

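Run:
```python
from mv import *
p=post(0,51,.067); save(p[:3],Ry(p[3])); q=post(0,47.3,.067)
go([post(0,49,.067)]+[q]*7,[1,1]+[.06]*6); go(lin(q,(*q[:2],.2,q[3]),4),.06)
```

```text
x1 [0, -0.0021, 0, 0, 0, -0.0111, 1.0]
x1 [-0.0001, -0.0039, 0, 0, 0, -0.0206, 1.0]
x6 [-0.0001, -0.0039, 0, 0, 0, -0.0206, 0.06]
end [0.4805 0.2131 0.067 ] 
x1 [0, 0, -0.0333, 0, 0, 0, 0.06]
x1 [0, 0, -0.0665, 0, 0, 0, 0.06]
x1 [0, 0, -0.0998, 0, 0, 0, 0.06]
x5 [0, 0, -0.133, 0, 0, 0, 0.06]
end [0.4805 0.2131 0.2   ]
```

Call:
apply_moves --plan '[[[0, -0.0021, 0, 0, 0, -0.0111, 1], [-0.0001, -0.0039, 0, 0, 0, -0.0206, 1], [-0.0001, -0.0039, 0, 0, 0, -0.0206, 0.06], [-0.0001, -0.0039, 0, 0, 0, -0.0206, 0.06], [-0.0001, -0.0039, 0, 0, 0, -0.0206, 0.06], [-0.0001, -0.0039, 0, 0, 0, -0.0206, 0.06], [-0.0001, -0.0039, 0, 0, 0, -0.0206, 0.06], [-0.0001, -0.0039, 0, 0, 0, -0.0206, 0.06]]]'

```text
time: 33.4
tool_pos: [0.4803, 0.2138, 0.0666]
tcp_rot: [-1.26, -2.878, -0.003]
wrist_force: [0.6, -0.0, -0.5]
width: 0.466
```

Call:
apply_moves --plan '[[[0, 0, -0.0333, 0, 0, 0, 0.06], [0, 0, -0.0665, 0, 0, 0, 0.06], [0, 0, -0.0998, 0, 0, 0, 0.06], [0, 0, -0.133, 0, 0, 0, 0.06], [0, 0, -0.133, 0, 0, 0, 0.06], [0, 0, -0.133, 0, 0, 0, 0.06], [0, 0, -0.133, 0, 0, 0, 0.06], [0, 0, -0.133, 0, 0, 0, 0.06]]]'

```text
time: 34.07
tool_pos: [0.479, 0.213, 0.1979]
tcp_rot: [-1.259, -2.876, -0.0]
wrist_force: [-0.1, -0.2, 0.3]
width: 0.472
```

Run:
```python
from mv import *
s=st(); o=snap("c4"); crop(o["scene"],(250,180,430,310),4,"c4s.png");crop(o["top"],(210,130,410,310),4,"c4t.png")
```

```text
t 34.07 p [0.479  0.213  0.1979] yaw 42.7 F [-0.07 -0.24  0.29] w 40.1 q6 -0.38
```

View pics/c4s.png

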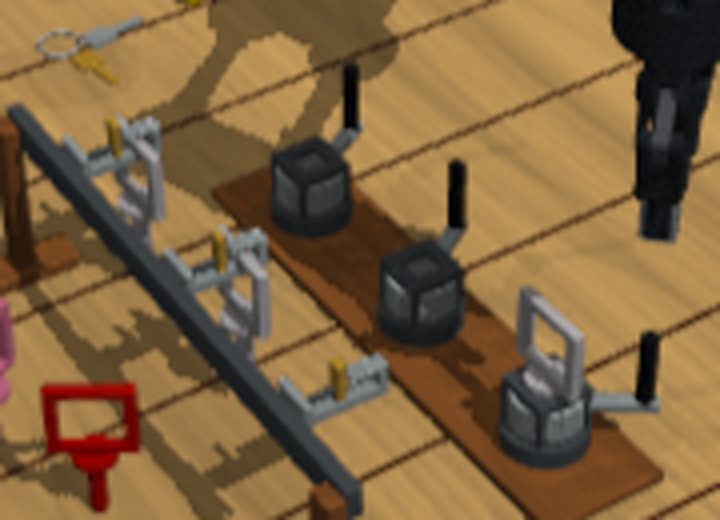

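View pics/c4t.png

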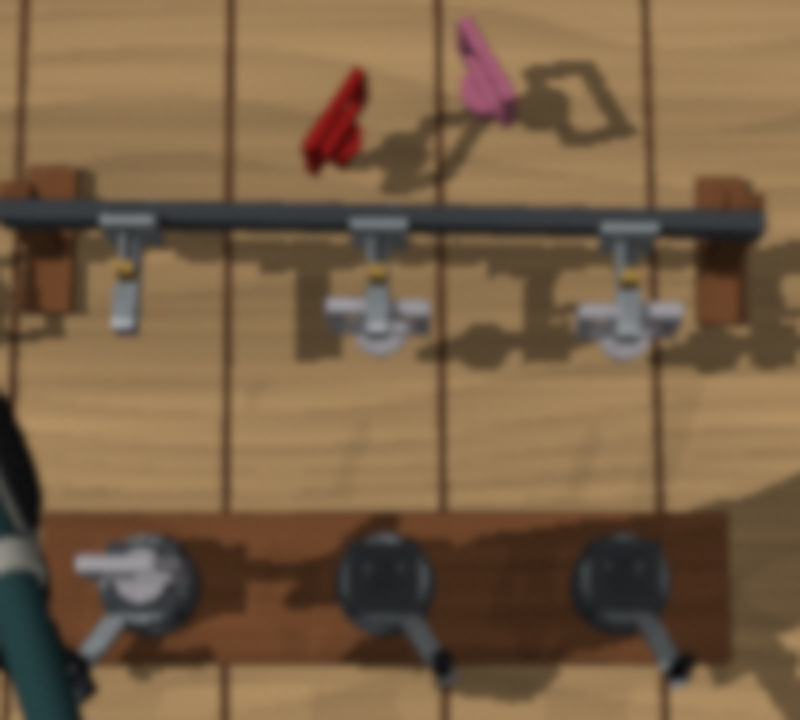

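Run:
```python
from mv import *
go([(.60,.0349,.25,89)],-1); a=(.6565,.0349,.2,89); go([a],-1); go(lin(a,(.6565,.0349,.092,89),6),-1)
```

```text
x8 [-0.212, -0.033, -0.05, 0, 0, -0.2572, -1.0]
end [0.6    0.0349 0.25  ] 
x8 [-0.0565, 0.0009, 0.05, 0, 0, 0, -1.0]
end [0.6565 0.0348 0.2   ] 
x1 [0.0, 0, 0.018, 0, 0, 0, -1.0]
x1 [0.0, 0, 0.036, 0, 0, 0, -1.0]
x1 [0.0, 0, 0.054, 0, 0, 0, -1.0]
x1 [0.0, 0, 0.072, 0, 0, 0, -1.0]
x1 [0.0, 0, 0.09, 0, 0, 0, -1.0]
x3 [0.0, 0, 0.108, 0, 0, 0, -1.0]
end [0.6565 0.0348 0.092 ]
```

Call:
apply_moves --plan '[[[-0.212, -0.033, -0.05, 0, 0, -0.2572, -1], [-0.212, -0.033, -0.05, 0, 0, -0.2572, -1], [-0.212, -0.033, -0.05, 0, 0, -0.2572, -1], [-0.212, -0.033, -0.05, 0, 0, -0.2572, -1], [-0.212, -0.033, -0.05, 0, 0, -0.2572, -1], [-0.212, -0.033, -0.05, 0, 0, -0.2572, -1], [-0.212, -0.033, -0.05, 0, 0, -0.2572, -1], [-0.212, -0.033, -0.05, 0, 0, -0.2572, -1]]]'

```text
time: 34.83
tool_pos: [0.6, 0.0335, 0.2482]
tcp_rot: [-0.029, -3.14, -0.003]
wrist_force: [-0.5, -0.3, -1.0]
width: 1.0
```

Call:
apply_moves --plan '[[[-0.0565, 0.0009, 0.05, 0, 0, 0, -1], [-0.0565, 0.0009, 0.05, 0, 0, 0, -1], [-0.0565, 0.0009, 0.05, 0, 0, 0, -1], [-0.0565, 0.0009, 0.05, 0, 0, 0, -1], [-0.0565, 0.0009, 0.05, 0, 0, 0, -1], [-0.0565, 0.0009, 0.05, 0, 0, 0, -1], [-0.0565, 0.0009, 0.05, 0, 0, 0, -1], [-0.0565, 0.0009, 0.05, 0, 0, 0, -1]]]'

```text
time: 35.5
tool_pos: [0.6562, 0.0354, 0.2014]
tcp_rot: [0.028, 3.138, 0.003]
wrist_force: [-0.3, 0.3, -0.4]
width: 1.0
```

Run:
```python
from mv import *
s=st(); o=snap("c5"); crop(o["scene"],(250,180,430,310),4,"c5s.png")
```

```text
t 35.5 p [0.6562 0.0354 0.2014] yaw 88.99 F [-0.25  0.32 -0.38] w 85.0 q6 -1.54
```

View pics/c5s.png

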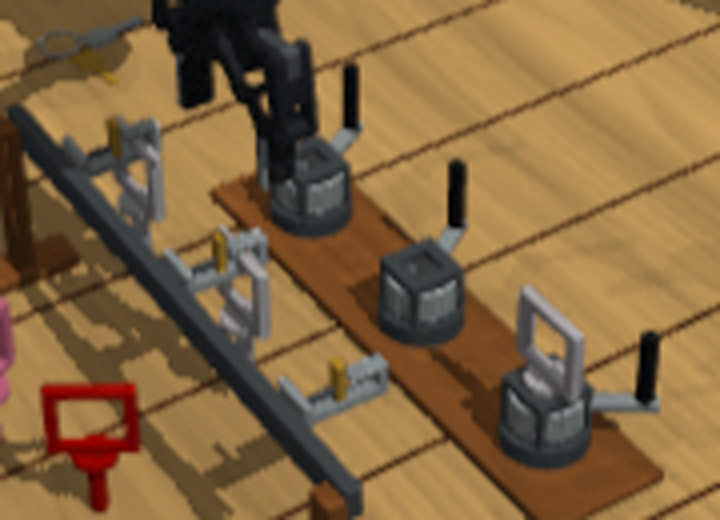

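Nothing has changed: pin1 still hangs at about (308,250) in the full frame. I'll descend and grip it.

Call:
apply_moves --plan '[[[0, 0, 0.018, 0, 0, 0, -1], [0, 0, 0.036, 0, 0, 0, -1], [0, 0, 0.054, 0, 0, 0, -1], [0, 0, 0.072, 0, 0, 0, -1], [0, 0, 0.09, 0, 0, 0, -1], [0, 0, 0.108, 0, 0, 0, -1], [0, 0, 0.108, 0, 0, 0, -1], [0, 0, 0.108, 0, 0, 0, -1]]]'

```text
time: 36.27
tool_pos: [0.6552, 0.0353, 0.0908]
tcp_rot: [-0.028, -3.14, -0.003]
wrist_force: [-0.1, -0.1, 0.4]
width: 0.999
```

Call:
apply_moves --plan '[[[0, 0, 0, 0, 0, 0, 0], [0, 0, 0, 0, 0, 0, 0.1], [0, 0, 0, 0, 0, 0, 0.3], [0, 0, 0, 0, 0, 0, 1], [0, 0, 0, 0, 0, 0, 1], [0, 0, 0, 0, 0, 0, 1], [0, 0, 0, 0, 0, 0, 1], [0, 0, 0, 0, 0, 0, 1]]]' --force 60

```text
time: 36.93
tool_pos: [0.6579, 0.0354, 0.0939]
tcp_rot: [0.028, 3.137, 0.003]
wrist_force: [-0.9, 1.3, 6.6]
width: 0.643
```

Run:
```python
from mv import *
s=st(); a=cur(); b=(.6685,.0346,.0955,89);go(lin(a,b,8),1);c=(.678,.0343,.0955,89);go(lin(b,c,6),1)
```

```text
t 36.93 p [0.6579 0.0354 0.0939] yaw 88.99 F [-0.86  1.26  6.56] w 54.7 q6 -1.54
x1 [-0.0015, 0, -0.0004, 0, 0, 0, 1.0]
x1 [-0.003, 0, -0.0009, 0, 0, 0, 1.0]
x1 [-0.0045, 0, -0.0013, 0, 0, 0, 1.0]
x1 [-0.006, 0, -0.0017, 0, 0, 0, 1.0]
x1 [-0.0075, 0, -0.0022, 0, 0, 0, 1.0]
x1 [-0.009, 0, -0.0026, 0, 0, 0, 1.0]
x1 [-0.0105, 0, -0.0031, 0, 0, 0, 1.0]
x1 [-0.012, 0, -0.0035, 0, 0, 0, 1.0]
end [0.6685 0.0346 0.0955] 
x1 [-0.0016, -0.0001, 0, 0, 0, 0, 1.0]
x1 [-0.0031, -0.0001, 0, 0, 0, 0, 1.0]
x1 [-0.0047, -0.0001, 0, 0, 0, 0, 1.0]
x1 [-0.0063, -0.0001, 0, 0, 0, 0, 1.0]
x1 [-0.0079, -0.0002, 0, 0, 0, 0, 1.0]
x3 [-0.0095, -0.0002, 0, 0, 0, 0, 1.0]
end [0.678  0.0343 0.0955]
```

Call:
apply_moves --plan '[[[-0.0015, 0, -0.0004, 0, 0, 0, 1], [-0.003, 0, -0.0009, 0, 0, 0, 1], [-0.0045, 0, -0.0013, 0, 0, 0, 1], [-0.006, 0, -0.0017, 0, 0, 0, 1], [-0.0075, 0, -0.0022, 0, 0, 0, 1], [-0.009, 0, -0.0026, 0, 0, 0, 1], [-0.0105, 0, -0.0031, 0, 0, 0, 1], [-0.012, 0, -0.0035, 0, 0, 0, 1]]]'

```text
time: 37.6
tool_pos: [0.6673, 0.0352, 0.0941]
tcp_rot: [-0.028, -3.14, -0.003]
wrist_force: [-2.8, -0.6, -1.0]
width: 0.643
```

Run:
```python
from mv import *
s=st(); b=(.6685,.0346,.0955,89);save(b[:3],Ry(89));c=(.6745,.0344,.0955,89);go(lin(b,c,6),1)
```

```text
t 37.6 p [0.6673 0.0352 0.0941] yaw 88.99 F [-2.82 -0.57 -0.97] w 54.6 q6 -1.54
x1 [-0.001, 0, 0, 0, 0, 0, 1.0]
x1 [-0.002, 0, 0, 0, 0, 0, 1.0]
x1 [-0.003, 0, 0, 0, 0, 0, 1.0]
x1 [-0.004, -0.0001, 0, 0, 0, 0, 1.0]
x1 [-0.005, -0.0001, 0, 0, 0, 0, 1.0]
x3 [-0.006, -0.0001, 0, 0, 0, 0, 1.0]
end [0.6745 0.0344 0.0955]
```

Call:
apply_moves --plan '[[[-0.001, 0, 0, 0, 0, 0, 1], [-0.0025, 0, 0, 0, 0, 0, 1], [-0.004, 0, 0, 0, 0, 0, 1], [-0.0055, -0.0001, 0, 0, 0, 0, 1], [-0.0065, -0.0001, 0, 0, 0, 0, 1], [-0.0075, -0.0001, 0, 0, 0, 0, 1], [-0.0075, -0.0001, 0, 0, 0, 0, 1], [-0.0075, -0.0001, 0, 0, 0, 0, 1]]]'

```text
time: 38.27
tool_pos: [0.6747, 0.035, 0.0941]
tcp_rot: [-0.027, -3.14, -0.003]
wrist_force: [-5.0, 0.2, -2.1]
width: 0.646
```

Run:
```python
from mv import *
s=st()
im=read_camera("scene")[:,:,::-1];crop(im,(260,210,340,290),8,"d1s.png")
```

```text
t 38.27 p [0.6747 0.035  0.0941] yaw 89.0 F [-5.02  0.18 -2.13] w 54.9 q6 -1.54
```

View pics/d1s.png

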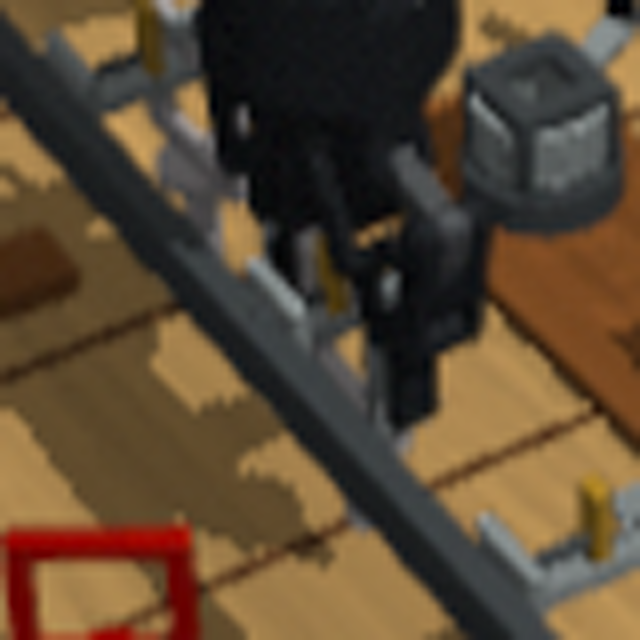

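Call:
apply_moves --plan '[[[-0.0015, 0, 0, 0, 0, 0, 1], [-0.002, 0, -0.001, 0, 0, 0, 1], [-0.002, 0, -0.002, 0, 0, 0, 1], [-0.002, 0, -0.003, 0, 0, 0, 1], [-0.002, 0, -0.004, 0, 0, 0, 1], [-0.002, 0, -0.005, 0, 0, 0, 1], [-0.002, 0, -0.006, 0, 0, 0, 1], [-0.002, 0, -0.006, 0, 0, 0, 1]]]'

```text
time: 38.98
tool_pos: [0.6763, 0.0349, 0.0999]
tcp_rot: [-0.027, -3.139, -0.003]
wrist_force: [-6.8, 0.2, -3.7]
width: 0.644
```

Run:
```python
from mv import *
s=st();a=(.678,.0343,.1015,89);save(a[:3],Ry(89))
b=(.678,.0343,.1185,89); go(lin(a,b,6),1); c=(.621,.0357,.1185,89); go(lin(b,c,8),1)
```

```text
t 38.98 p [0.6763 0.0349 0.0999] yaw 89.0 F [-6.83  0.18 -3.69] w 54.8 q6 -1.54
x1 [0, 0, -0.0028, 0, 0, 0, 1.0]
x1 [0, 0, -0.0057, 0, 0, 0, 1.0]
x1 [0, 0, -0.0085, 0, 0, 0, 1.0]
x1 [0, 0, -0.0113, 0, 0, 0, 1.0]
x1 [0, 0, -0.0142, 0, 0, 0, 1.0]
x3 [0, 0, -0.017, 0, 0, 0, 1.0]
end [0.678  0.0343 0.1185] 
x1 [0.0071, 0.0001, 0, 0, 0, 0, 1.0]
x1 [0.0143, 0.0001, 0, 0, 0, 0, 1.0]
x1 [0.0214, 0.0002, 0, 0, 0, 0, 1.0]
x1 [0.0285, 0.0002, 0, 0, 0, 0, 1.0]
x1 [0.0356, 0.0003, 0, 0, 0, 0, 1.0]
x1 [0.0428, 0.0003, 0, 0, 0, 0, 1.0]
x1 [0.0499, 0.0004, 0, 0, 0, 0, 1.0]
x1 [0.057, 0.0004, 0, 0, 0, 0, 1.0]
end [0.621  0.0357 0.1185]
```

Call:
apply_moves --plan '[[[0.0005, 0, -0.0028, 0, 0, 0, 1], [0.001, 0, -0.0057, 0, 0, 0, 1], [0.001, 0, -0.0085, 0, 0, 0, 1], [0.001, 0, -0.0113, 0, 0, 0, 1], [0.001, 0, -0.0142, 0, 0, 0, 1], [0.001, 0, -0.017, 0, 0, 0, 1], [0.001, 0, -0.017, 0, 0, 0, 1], [0.001, 0, -0.017, 0, 0, 0, 1]]]'

```text
time: 39.65
tool_pos: [0.6759, 0.0349, 0.1176]
tcp_rot: [-0.028, -3.141, -0.003]
wrist_force: [-5.0, 1.1, -1.3]
width: 0.642
```

Run:
```python
from mv import *
s=st();b=(.677,.0343,.1185,89);save(b[:3],Ry(89))
c=(.621,.0357,.1185,89); go(lin(b,c,8),1)
im=read_camera("scene")[:,:,::-1];crop(im,(260,210,340,290),8,"d2s.png")
```

```text
t 39.65 p [0.6759 0.0349 0.1176] yaw 88.99 F [-5.05  1.14 -1.28] w 54.6 q6 -1.54
x1 [0.007, 0.0001, 0, 0, 0, 0, 1.0]
x1 [0.014, 0.0001, 0, 0, 0, 0, 1.0]
x1 [0.021, 0.0002, 0, 0, 0, 0, 1.0]
x1 [0.028, 0.0002, 0, 0, 0, 0, 1.0]
x1 [0.035, 0.0003, 0, 0, 0, 0, 1.0]
x1 [0.042, 0.0003, 0, 0, 0, 0, 1.0]
x1 [0.049, 0.0004, 0, 0, 0, 0, 1.0]
x1 [0.056, 0.0004, 0, 0, 0, 0, 1.0]
end [0.621  0.0357 0.1185]
```

View pics/d2s.png

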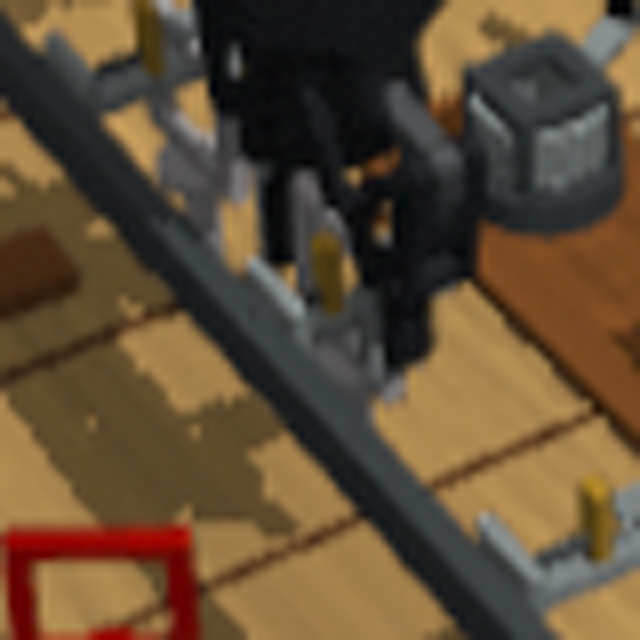

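Call:
apply_moves --plan '[[[0.007, 0.0001, 0, 0, 0, 0, 1], [0.014, 0.0001, 0, 0, 0, 0, 1], [0.021, 0.0002, 0, 0, 0, 0, 1], [0.028, 0.0002, 0, 0, 0, 0, 1], [0.035, 0.0003, 0, 0, 0, 0, 1], [0.042, 0.0003, 0, 0, 0, 0, 1], [0.049, 0.0004, 0, 0, 0, 0, 1], [0.056, 0.0004, 0, 0, 0, 0, 1]]]'

```text
time: 40.37
tool_pos: [0.6203, 0.0363, 0.1183]
tcp_rot: [0.027, 3.14, 0.003]
wrist_force: [0.1, -0.4, -0.2]
width: 0.645
```

Run:
```python
from mv import *
s=st()
im=read_camera("scene")[:,:,::-1];crop(im,(260,190,370,290),7,"d3s.png")
a=cur();d=(.58,.0352,.16,89.2); go(lin(a,d,4),1);go(lin(d,(.5208,.0353,.16,89.5),4),1)
```

```text
t 40.37 p [0.6203 0.0363 0.1183] yaw 89.0 F [ 0.14 -0.36 -0.17] w 54.9 q6 -1.54
x1 [0.0103, -0.0003, -0.0104, 0, 0, -0.0003, 1.0]
x1 [0.0205, -0.0006, -0.0207, 0, 0, -0.0006, 1.0]
x1 [0.0308, -0.0009, -0.0311, 0, 0, -0.0008, 1.0]
x5 [0.041, -0.0012, -0.0415, 0, 0, -0.0011, 1.0]
end [0.58   0.0352 0.16  ] 
x1 [0.0148, -0.0002, 0, 0, 0, -0.0004, 1.0]
x1 [0.0296, -0.0004, 0, 0, 0, -0.0008, 1.0]
x1 [0.0444, -0.0005, 0, 0, 0, -0.0013, 1.0]
x5 [0.0592, -0.0007, 0, 0, 0, -0.0017, 1.0]
end [0.5208 0.0353 0.16  ]
```

View pics/d3s.png

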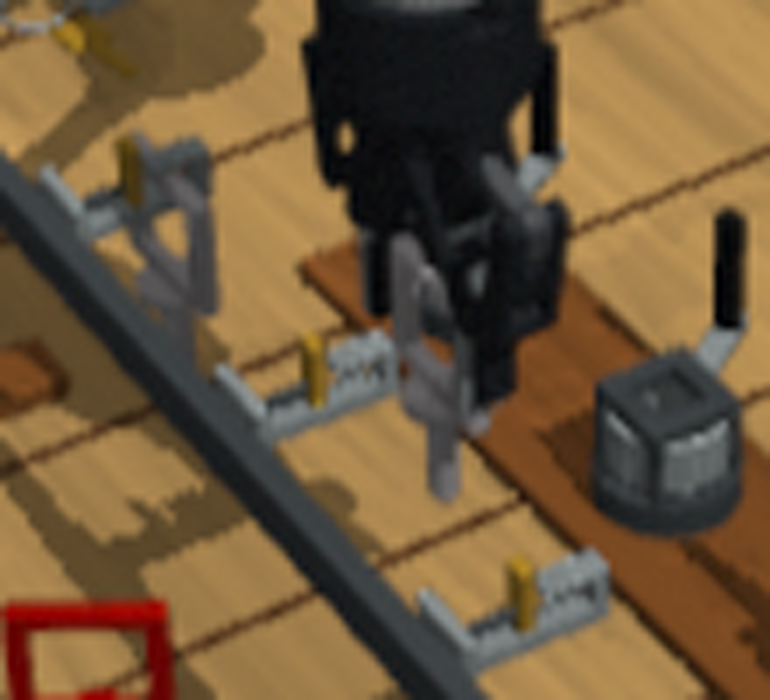

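Pin1 is off its hook and in the grip. I'll carry it to chuck 1.

Call:
apply_moves --plan '[[[0.0103, -0.0003, -0.0104, 0, 0, -0.0003, 1], [0.0205, -0.0006, -0.0207, 0, 0, -0.0006, 1], [0.0308, -0.0009, -0.0311, 0, 0, -0.0008, 1], [0.041, -0.0012, -0.0415, 0, 0, -0.0011, 1], [0.041, -0.0012, -0.0415, 0, 0, -0.0011, 1], [0.041, -0.0012, -0.0415, 0, 0, -0.0011, 1], [0.041, -0.0012, -0.0415, 0, 0, -0.0011, 1], [0.041, -0.0012, -0.0415, 0, 0, -0.0011, 1]]]'

```text
time: 41.08
tool_pos: [0.5797, 0.0357, 0.1587]
tcp_rot: [0.022, 3.141, 0.003]
wrist_force: [0.3, 0.1, -1.5]
width: 0.641
```

Call:
apply_moves --plan '[[[0.0148, -0.0002, 0, 0, 0, -0.0004, 1], [0.0296, -0.0004, 0, 0, 0, -0.0008, 1], [0.0444, -0.0005, 0, 0, 0, -0.0013, 1], [0.0592, -0.0007, 0, 0, 0, -0.0017, 1], [0.0592, -0.0007, 0, 0, 0, -0.0017, 1], [0.0592, -0.0007, 0, 0, 0, -0.0017, 1], [0.0592, -0.0007, 0, 0, 0, -0.0017, 1], [0.0592, -0.0007, 0, 0, 0, -0.0017, 1]]]'

```text
time: 41.75
tool_pos: [0.5216, 0.0358, 0.1595]
tcp_rot: [0.014, 3.14, 0.003]
wrist_force: [-0.2, 0.2, -0.9]
width: 0.644
```

Run:
```python
from mv import *
s=st()
im=read_camera("scene")[:,:,::-1];crop(im,(310,180,410,270),8,"d4s.png")
```

```text
t 41.75 p [0.5216 0.0358 0.1595] yaw 89.49 F [-0.16  0.23 -0.86] w 54.7 q6 -1.54
```

View pics/d4s.png

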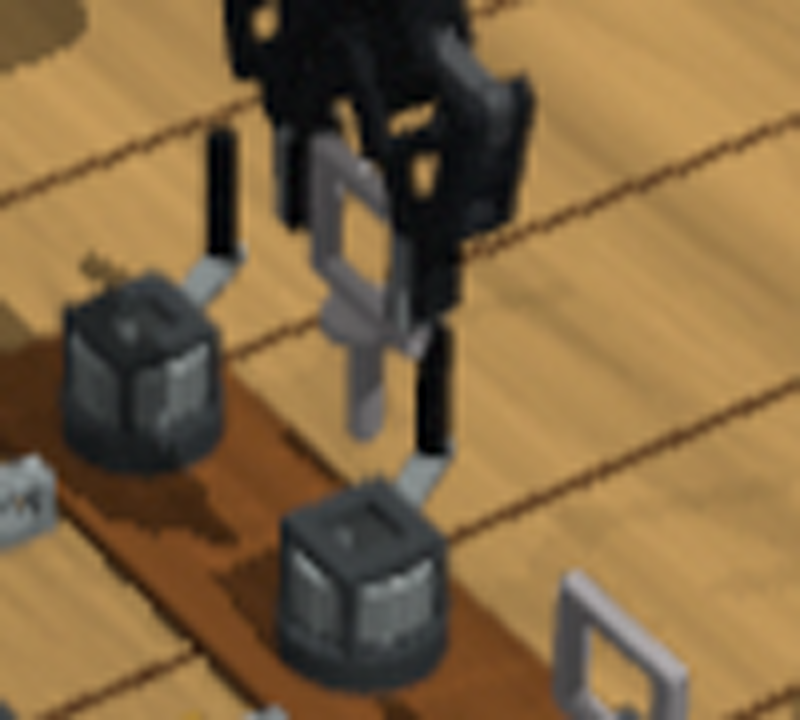

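Run:
```python
from mv import *
c=lambda u,v:((u+.5)/8-.5+310,(v+.5)/8-.5+180)
t,m=c(364,434),c(363,527)
pm=onz("scene",m,.058)
for z in(.0955,.098): 
    p=onz("scene",t,z); print(p.round(4),pm.round(4),(p-pm).round(4))
a=cur(); b=(.5208,.0353,.11,89.5); go(lin(a,b,6),1); go(lin(b,(*b[:2],.08,89.5),6),1)
```

```text
[0.5209 0.0359 0.0955] [0.5218 0.0374 0.058 ] [-0.0009 -0.0015  0.0375]
[0.5227 0.0384 0.098 ] [0.5218 0.0374 0.058 ] [0.0009 0.001  0.04  ]
x1 [0, 0, 0.0083, 0, 0, 0, 1.0]
x1 [0, 0, 0.0167, 0, 0, 0, 1.0]
x1 [0, 0, 0.025, 0, 0, 0, 1.0]
x1 [0, 0, 0.0333, 0, 0, 0, 1.0]
x1 [0, 0, 0.0417, 0, 0, 0, 1.0]
x3 [0, 0, 0.05, 0, 0, 0, 1.0]
end [0.5208 0.0353 0.11  ] 
x1 [0, 0, 0.005, 0, 0, 0, 1.0]
x1 [0, 0, 0.01, 0, 0, 0, 1.0]
x1 [0, 0, 0.015, 0, 0, 0, 1.0]
x1 [0, 0, 0.02, 0, 0, 0, 1.0]
x1 [0, 0, 0.025, 0, 0, 0, 1.0]
x3 [0, 0, 0.03, 0, 0, 0, 1.0]
end [0.5208 0.0353 0.08  ]
```

Call:
apply_moves --plan '[[[0, 0, 0.0083, 0, 0, 0, 1], [0, 0, 0.0167, 0, 0, 0, 1], [0, 0, 0.025, 0, 0, 0, 1], [0, 0, 0.0333, 0, 0, 0, 1], [0, 0, 0.0417, 0, 0, 0, 1], [0, 0, 0.05, 0, 0, 0, 1], [0, 0, 0.05, 0, 0, 0, 1], [0, 0, 0.05, 0, 0, 0, 1]]]'

```text
time: 42.47
tool_pos: [0.5198, 0.0359, 0.1084]
tcp_rot: [-0.014, -3.141, -0.003]
wrist_force: [0.4, 0.2, -1.1]
width: 0.643
```

Run:
```python
from mv import *
s=st(); print(s['torque'].round(3))
im=read_camera("scene")[:,:,::-1];crop(im,(310,180,410,270),8,"d5s.png")
```

```text
t 42.47 p [0.5198 0.0359 0.1084] yaw 89.5 F [ 0.36  0.24 -1.12] w 54.6 q6 -1.54
[ 0.036 -0.057  0.002]
```

View pics/d5s.png

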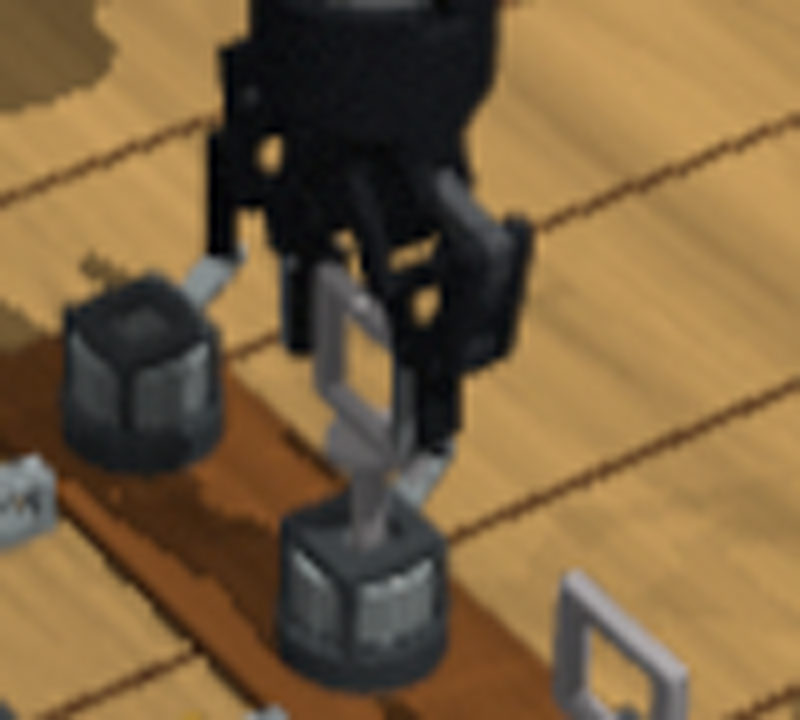

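The shank is in the mouth with no contact force. I'll lower it home.

Call:
apply_moves --plan '[[[0, 0, 0.005, 0, 0, 0, 1], [0, 0, 0.01, 0, 0, 0, 1], [0, 0, 0.015, 0, 0, 0, 1], [0, 0, 0.02, 0, 0, 0, 1], [0, 0, 0.025, 0, 0, 0, 1], [0, 0, 0.03, 0, 0, 0, 1], [0, 0, 0.03, 0, 0, 0, 1], [0, 0, 0.03, 0, 0, 0, 1]]]'

```text
time: 43.18
tool_pos: [0.5201, 0.036, 0.0788]
tcp_rot: [-0.014, -3.141, -0.003]
wrist_force: [-0.3, 0.1, 0.4]
width: 0.647
```

Call:
apply_moves --plan '[[[0, 0, 0.001, 0, 0, 0, 1], [0, 0, 0.002, 0, 0, 0, 1], [0, 0, 0.003, 0, 0, 0, 1], [0, 0, 0.004, 0, 0, 0, 1], [0, 0, 0.005, 0, 0, 0, 1], [0, 0, 0.0065, 0, 0, 0, 1], [0, 0, 0.0065, 0, 0, 0, 1], [0, 0, 0.0065, 0, 0, 0, 1]]]'

```text
time: 43.85
tool_pos: [0.5211, 0.036, 0.0759]
tcp_rot: [0.014, 3.14, 0.003]
wrist_force: [-7.9, -0.7, 18.8]
width: 0.645
```

Run:
```python
from mv import *
s=st(); print(s['torque'].round(3))
im=read_camera("scene")[:,:,::-1];crop(im,(310,180,410,270),8,"d6s.png")
a=(.5208,.0353,.0735,89.5);save(a[:3],Ry(89.5)); c=(.5208,.0353,.0765,89.5);go([c]*8,[1,1]+[-.6]*6); d=(*c[:2],.2,89.5); go(lin(c,d,6),-.6)
e=post(1,-31,.2); go([e],.06); go(lin(e,(*e[:2],.067,e[3]),6),.06)
```

```text
t 43.85 p [0.5211 0.036  0.0759] yaw 89.5 F [-7.89 -0.71 18.77] w 54.9 q6 -1.54
[-0.002  1.354  0.028]
x2 [0, 0, -0.003, 0, 0, 0, 1.0]
x6 [0, 0, -0.003, 0, 0, 0, -0.6]
end [0.5208 0.0353 0.0765] 
x1 [0, 0, -0.0206, 0, 0, 0, -0.6]
x1 [0, 0, -0.0412, 0, 0, 0, -0.6]
x1 [0, 0, -0.0618, 0, 0, 0, -0.6]
x1 [0, 0, -0.0823, 0, 0, 0, -0.6]
x1 [0, 0, -0.1029, 0, 0, 0, -0.6]
x3 [0, 0, -0.1235, 0, 0, 0, -0.6]
end [0.5208 0.0353 0.2   ] 
x8 [0.0516, -0.0324, 0, 0, 0, -0.175, 0.06]
end [0.4689 0.0034 0.2   ] 
x1 [0.0, 0.0001, 0.0222, 0, 0, 0, 0.06]
x1 [0.0, 0.0001, 0.0443, 0, 0, 0, 0.06]
x1 [0.0, 0.0001, 0.0665, 0, 0, 0, 0.06]
x1 [0.0, 0.0001, 0.0887, 0, 0, 0, 0.06]
x1 [0.0, 0.0001, 0.1108, 0, 0, 0, 0.06]
x3 [0.0, 0.0001, 0.133, 0, 0, 0, 0.06]
end [0.4689 0.0034 0.067 ]
```

View pics/d6s.png

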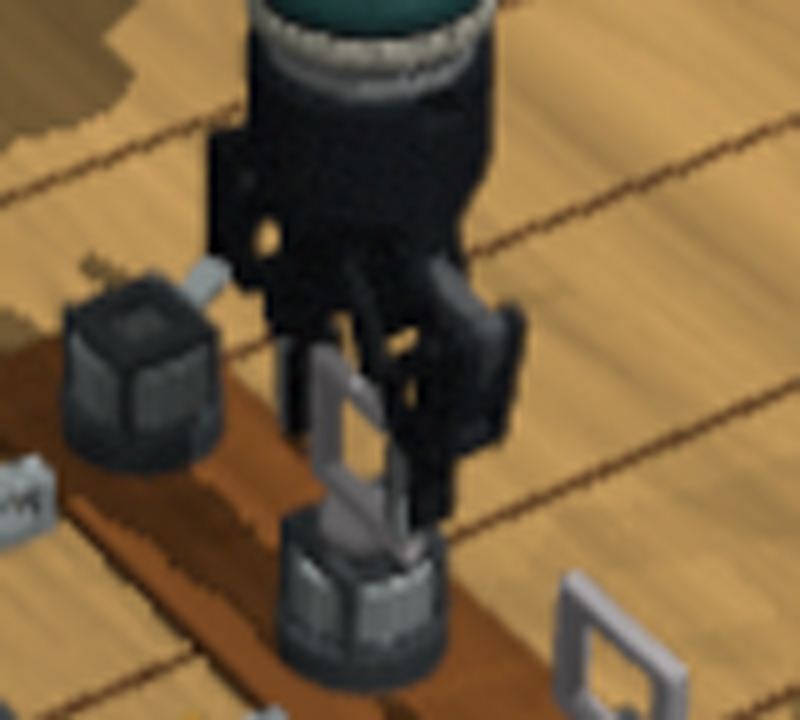

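Pin1's flange is seated, with contact at the same height as pin 0 (.0759). I'll release, lift, and go to post 1.

Call:
apply_moves --plan '[[[0, 0, -0.003, 0, 0, 0, 1], [0, 0, -0.003, 0, 0, 0, 1], [0, 0, -0.003, 0, 0, 0, -0.6], [0, 0, -0.003, 0, 0, 0, -0.6], [0, 0, -0.003, 0, 0, 0, -0.6], [0, 0, -0.003, 0, 0, 0, -0.6], [0, 0, -0.003, 0, 0, 0, -0.6], [0, 0, -0.003, 0, 0, 0, -0.6]]]'

```text
time: 44.57
tool_pos: [0.5205, 0.036, 0.0757]
tcp_rot: [0.014, 3.141, 0.003]
wrist_force: [0.5, -1.0, -1.0]
width: 0.797
```

Call:
apply_moves --plan '[[[0, 0, -0.0206, 0, 0, 0, -0.6], [0, 0, -0.0412, 0, 0, 0, -0.6], [0, 0, -0.0618, 0, 0, 0, -0.6], [0, 0, -0.0823, 0, 0, 0, -0.6], [0, 0, -0.1029, 0, 0, 0, -0.6], [0, 0, -0.1235, 0, 0, 0, -0.6], [0, 0, -0.1235, 0, 0, 0, -0.6], [0, 0, -0.1235, 0, 0, 0, -0.6]]]'

```text
time: 45.23
tool_pos: [0.5216, 0.0358, 0.2008]
tcp_rot: [0.014, 3.137, 0.003]
wrist_force: [-0.7, -0.7, 0.5]
width: 0.801
```

Call:
apply_moves --plan '[[[0.0516, -0.0324, 0, 0, 0, -0.175, 0.06], [0.0516, -0.0324, 0, 0, 0, -0.175, 0.06], [0.0516, -0.0324, 0, 0, 0, -0.175, 0.06], [0.0516, -0.0324, 0, 0, 0, -0.175, 0.06], [0.0516, -0.0324, 0, 0, 0, -0.175, 0.06], [0.0516, -0.0324, 0, 0, 0, -0.175, 0.06], [0.0516, -0.0324, 0, 0, 0, -0.175, 0.06], [0.0516, -0.0324, 0, 0, 0, -0.175, 0.06]]]'

```text
time: 45.9
tool_pos: [0.468, 0.0038, 0.1983]
tcp_rot: [0.837, -3.028, -0.003]
wrist_force: [0.1, -1.1, -0.2]
width: 0.469
```

Run:
```python
from mv import *
s=st(); print(ang(1))
im=read_camera("scene")[:,:,::-1];crop(im,(250,160,430,290),4,"d7s.png")
```

```text
t 45.9 p [0.468  0.0038 0.1983] yaw 120.91 F [ 0.13 -1.05 -0.2 ] w 39.9 q6 -2.16
(np.float64(-30.2), np.float64(0.0605))
```

View pics/d7s.png

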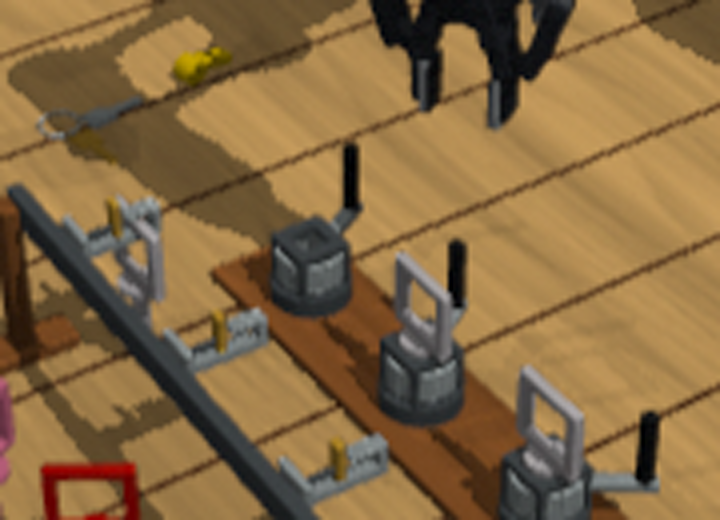

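Both pins stand, and lever 0 has stayed put. Now post 1.

Call:
apply_moves --plan '[[[0, 0.0001, 0.0222, 0, 0, 0, 0.06], [0, 0.0001, 0.0443, 0, 0, 0, 0.06], [0, 0.0001, 0.0665, 0, 0, 0, 0.06], [0, 0.0001, 0.0887, 0, 0, 0, 0.06], [0, 0.0001, 0.1108, 0, 0, 0, 0.06], [0, 0.0001, 0.133, 0, 0, 0, 0.06], [0, 0.0001, 0.133, 0, 0, 0, 0.06], [0, 0.0001, 0.133, 0, 0, 0, 0.06]]]'

```text
time: 46.62
tool_pos: [0.4672, 0.0043, 0.0651]
tcp_rot: [0.838, -3.025, -0.004]
wrist_force: [-0.4, -0.3, 0.3]
width: 0.472
```

Call:
apply_moves --plan '[[[0, 0, 0, 0, 0, 0, 1], [0, 0, 0, 0, 0, 0, 1], [0, 0, 0, 0, 0, 0, 1], [0, 0, 0, 0, 0, 0, 1], [0, 0, 0, 0, 0, 0, 1], [0, 0, 0, 0, 0, 0, 1], [0, 0, 0, 0, 0, 0, 1], [0, 0, 0, 0, 0, 0, 1]]]' --force 25

```text
time: 47.28
tool_pos: [0.4703, 0.0041, 0.0681]
tcp_rot: [-0.838, 3.023, 0.001]
wrist_force: [-0.2, -0.9, 6.2]
width: 0.129
```

Run:
```python
from mv import *
s=st();print(ang(1)); go(arc(1,-31,5,.067),1);go(arc(1,5,41,.067),1)
```

```text
t 47.28 p [0.4703 0.0041 0.0681] yaw 120.99 F [-0.19 -0.9   6.2 ] w 11.0 q6 -2.16
(np.float64(-31.2), np.float64(0.0584))
x1 [-0.0002, 0.0047, 0, 0, 0, 0.025, 1.0]
x1 [-0.0007, 0.0094, 0, 0, 0, 0.05, 1.0]
x1 [-0.0016, 0.014, 0, 0, 0, 0.075, 1.0]
x1 [-0.0029, 0.0185, 0, 0, 0, 0.1, 1.0]
x1 [-0.0045, 0.0229, 0, 0, 0, 0.125, 1.0]
x1 [-0.0065, 0.0272, 0, 0, 0, 0.15, 1.0]
x1 [-0.0088, 0.0313, 0, 0, 0, 0.175, 1.0]
x1 [-0.0114, 0.0352, 0, 0, 0, 0.2, 1.0]
end [0.4605 0.0395 0.067 ] 
x1 [-0.0002, 0.0048, 0, 0, 0, 0.025, 1.0]
x1 [-0.0008, 0.0094, 0, 0, 0, 0.05, 1.0]
x1 [-0.0017, 0.0141, 0, 0, 0, 0.075, 1.0]
x1 [-0.003, 0.0186, 0, 0, 0, 0.1, 1.0]
x1 [-0.0046, 0.023, 0, 0, 0, 0.125, 1.0]
x1 [-0.0066, 0.0273, 0, 0, 0, 0.15, 1.0]
x1 [-0.0089, 0.0314, 0, 0, 0, 0.175, 1.0]
x1 [-0.0115, 0.0353, 0, 0, 0, 0.2, 1.0]
end [0.475  0.0736 0.067 ]
```

Call:
apply_moves --plan '[[[-0.0002, 0.0047, 0, 0, 0, 0.025, 1], [-0.0007, 0.0094, 0, 0, 0, 0.05, 1], [-0.0016, 0.014, 0, 0, 0, 0.075, 1], [-0.0029, 0.0185, 0, 0, 0, 0.1, 1], [-0.0045, 0.0229, 0, 0, 0, 0.125, 1], [-0.0065, 0.0272, 0, 0, 0, 0.15, 1], [-0.0088, 0.0313, 0, 0, 0, 0.175, 1], [-0.0114, 0.0352, 0, 0, 0, 0.2, 1]]]'

```text
time: 47.95
tool_pos: [0.4613, 0.0397, 0.0681]
tcp_rot: [0.142, 3.135, 0.001]
wrist_force: [-1.6, -2.3, 8.8]
width: 0.129
```

Call:
apply_moves --plan '[[[-0.0002, 0.0048, 0, 0, 0, 0.025, 1], [-0.0008, 0.0094, 0, 0, 0, 0.05, 1], [-0.0017, 0.0141, 0, 0, 0, 0.075, 1], [-0.003, 0.0186, 0, 0, 0, 0.1, 1], [-0.0046, 0.023, 0, 0, 0, 0.125, 1], [-0.0066, 0.0273, 0, 0, 0, 0.15, 1], [-0.0089, 0.0314, 0, 0, 0, 0.175, 1], [-0.0115, 0.0353, 0, 0, 0, 0.2, 1]]]'

```text
time: 48.62
tool_pos: [0.4749, 0.0739, 0.0681]
tcp_rot: [1.105, 2.94, 0.001]
wrist_force: [-5.0, -3.7, 11.0]
width: 0.127
```

Run:
```python
from mv import *
s=st();print(ang(1));tang(1); go(arc(1,41,51,.067,6),1)
q=post(1,47.3,.067)
go([post(1,49,.067)]+[q]*7,[1,1]+[.06]*6); go(lin(q,(*q[:2],.2,q[3]),4),.06)
```

```text
t 48.62 p [0.4749 0.0739 0.0681] yaw 48.81 F [-4.99 -3.66 11.04] w 10.8 q6 -0.75
(np.float64(41.1), np.float64(0.0602))
tangential F (cw+) -6.04 radial 1.36
x1 [0.0, 0.0017, 0, 0, 0, 0.0093, 1.0]
x1 [-0.0001, 0.0035, 0, 0, 0, 0.0185, 1.0]
x1 [-0.0002, 0.0052, 0, 0, 0, 0.0278, 1.0]
x1 [-0.0004, 0.007, 0, 0, 0, 0.037, 1.0]
x1 [-0.0006, 0.0087, 0, 0, 0, 0.0463, 1.0]
x3 [-0.0009, 0.0104, 0, 0, 0, 0.0556, 1.0]
end [0.4825 0.0809 0.067 ] 
x1 [0, -0.0021, 0, 0, 0, -0.0112, 1.0]
x1 [-0.0001, -0.0039, 0, 0, 0, -0.0206, 1.0]
x6 [-0.0001, -0.0039, 0, 0, 0, -0.0206, 0.06]
end [0.4796 0.0784 0.067 ] 
x1 [0, 0, -0.0333, 0, 0, 0, 0.06]
x1 [0, 0, -0.0665, 0, 0, 0, 0.06]
x1 [0, 0, -0.0998, 0, 0, 0, 0.06]
x5 [0, 0, -0.133, 0, 0, 0, 0.06]
end [0.4796 0.0784 0.2   ]
```

Call:
apply_moves --plan '[[[0, 0.0017, 0, 0, 0, 0.0093, 1], [-0.0001, 0.0035, 0, 0, 0, 0.0185, 1], [-0.0002, 0.0052, 0, 0, 0, 0.0278, 1], [-0.0004, 0.007, 0, 0, 0, 0.037, 1], [-0.0006, 0.0087, 0, 0, 0, 0.0463, 1], [-0.0006, 0.0087, 0, 0, 0, 0.0463, 1], [-0.0006, 0.0087, 0, 0, 0, 0.0463, 1], [-0.0006, 0.0087, 0, 0, 0, 0.0463, 1]]]'

```text
time: 49.28
tool_pos: [0.4795, 0.0787, 0.068]
tcp_rot: [-1.309, -2.854, 0.004]
wrist_force: [-9.6, -8.0, 15.8]
width: 0.136
```

Run:
```python
from mv import *
s=st();print(ang(1));tang(1); p=post(1,49.33,.067);save(p[:3],Ry(p[3]))
q=post(1,ang(1)[0],.067)
go([q]*8,[1,1]+[.06]*6); go(lin(q,(*q[:2],.2,q[3]),4),.06)
```

```text
t 49.28 p [0.4795 0.0787 0.068 ] yaw 40.74 F [-9.56 -8.03 15.75] w 11.5 q6 -0.6
(np.float64(47.4), np.float64(0.0603))
tangential F (cw+) -12.47 radial 0.57
x2 [0, -0.002, 0, 0, 0, -0.0107, 1.0]
x6 [0, -0.002, 0, 0, 0, -0.0107, 0.06]
end [0.4797 0.0785 0.067 ] 
x1 [0, 0, -0.0332, 0, 0, 0, 0.06]
x1 [0, 0, -0.0665, 0, 0, 0, 0.06]
x1 [0, 0, -0.0998, 0, 0, 0, 0.06]
x5 [0, 0, -0.133, 0, 0, 0, 0.06]
end [0.4797 0.0785 0.2   ]
```

Lever 1 has been turned to its stop, with about 12 N at the lever. I'll release it and lift, then go to pin2.

Call:
apply_moves --plan '[[[0, -0.002, 0, 0, 0, -0.0107, 1], [0, -0.002, 0, 0, 0, -0.0107, 1], [0, -0.002, 0, 0, 0, -0.0107, 0.06], [0, -0.002, 0, 0, 0, -0.0107, 0.06], [0, -0.002, 0, 0, 0, -0.0107, 0.06], [0, -0.002, 0, 0, 0, -0.0107, 0.06], [0, -0.002, 0, 0, 0, -0.0107, 0.06], [0, -0.002, 0, 0, 0, -0.0107, 0.06]]]'

```text
time: 49.95
tool_pos: [0.4794, 0.0793, 0.0663]
tcp_rot: [-1.263, -2.876, -0.003]
wrist_force: [-0.2, 0.3, -0.1]
width: 0.471
```

Call:
apply_moves --plan '[[[0, 0, -0.0332, 0, 0, 0, 0.06], [0, 0, -0.0665, 0, 0, 0, 0.06], [0, 0, -0.0998, 0, 0, 0, 0.06], [0, 0, -0.133, 0, 0, 0, 0.06], [0, 0, -0.133, 0, 0, 0, 0.06], [0, 0, -0.133, 0, 0, 0, 0.06], [0, 0, -0.133, 0, 0, 0, 0.06], [0, 0, -0.133, 0, 0, 0, 0.06]]]'

```text
time: 50.62
tool_pos: [0.4781, 0.0788, 0.1977]
tcp_rot: [-1.262, -2.874, -0.001]
wrist_force: [0.2, -0.5, -0.3]
width: 0.473
```

Run:
```python
from mv import *
s=st(); o=snap("e1"); crop(o["scene"],(250,180,430,310),4,"e1s.png");crop(o["top"],(310,180,410,310),5,"e1t.png")
go([(.60,-.1006,.25,89.5)],-1); a=(.6528,-.1006,.2,89.5); go([a],-1); go(lin(a,(*a[:2],.092,89.5),6),-1)
```

```text
t 50.62 p [0.4781 0.0788 0.1977] yaw 42.59 F [ 0.2  -0.52 -0.32] w 40.2 q6 -0.63
x8 [-0.2133, -0.0327, -0.05, 0, 0, -0.2606, -1.0]
end [ 0.6    -0.1006  0.25  ] 
x8 [-0.0528, 0.0005, 0.05, 0, 0, 0, -1.0]
end [ 0.6528 -0.1006  0.2   ] 
x1 [0, 0, 0.018, 0, 0, 0, -1.0]
x1 [0, 0, 0.036, 0, 0, 0, -1.0]
x1 [0, 0, 0.054, 0, 0, 0, -1.0]
x1 [0, 0, 0.072, 0, 0, 0, -1.0]
x1 [0, 0, 0.09, 0, 0, 0, -1.0]
x3 [0, 0, 0.108, 0, 0, 0, -1.0]
end [ 0.6528 -0.1006  0.092 ]
```

View pics/e1s.png

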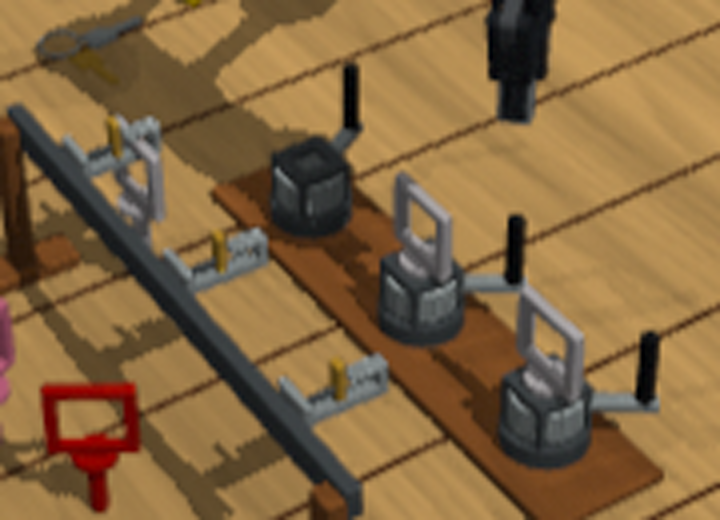

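View pics/e1t.png

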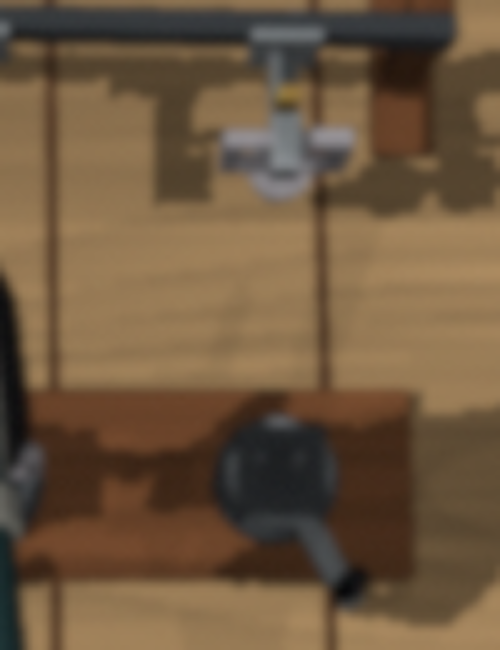

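Call:
apply_moves --plan '[[[-0.2133, -0.0327, -0.05, 0, 0, -0.2606, -1], [-0.2133, -0.0327, -0.05, 0, 0, -0.2606, -1], [-0.2133, -0.0327, -0.05, 0, 0, -0.2606, -1], [-0.2133, -0.0327, -0.05, 0, 0, -0.2606, -1], [-0.2133, -0.0327, -0.05, 0, 0, -0.2606, -1], [-0.2133, -0.0327, -0.05, 0, 0, -0.2606, -1], [-0.2133, -0.0327, -0.05, 0, 0, -0.2606, -1], [-0.2133, -0.0327, -0.05, 0, 0, -0.2606, -1]]]'

```text
time: 51.38
tool_pos: [0.5997, -0.1017, 0.2477]
tcp_rot: [-0.014, -3.14, -0.004]
wrist_force: [-0.4, 0.5, -0.0]
width: 0.997
```

Call:
apply_moves --plan '[[[-0.0528, 0.0005, 0.05, 0, 0, 0, -1], [-0.0528, 0.0005, 0.05, 0, 0, 0, -1], [-0.0528, 0.0005, 0.05, 0, 0, 0, -1], [-0.0528, 0.0005, 0.05, 0, 0, 0, -1], [-0.0528, 0.0005, 0.05, 0, 0, 0, -1], [-0.0528, 0.0005, 0.05, 0, 0, 0, -1], [-0.0528, 0.0005, 0.05, 0, 0, 0, -1], [-0.0528, 0.0005, 0.05, 0, 0, 0, -1]]]'

```text
time: 52.05
tool_pos: [0.6525, -0.1002, 0.201]
tcp_rot: [0.014, 3.138, 0.002]
wrist_force: [-1.3, -0.4, -0.1]
width: 0.998
```

Run:
```python
from mv import *
s=st(); o=snap("e2"); crop(o["scene"],(230,150,370,280),5,"e2s.png")
```

```text
t 52.05 p [ 0.6525 -0.1002  0.201 ] yaw 89.48 F [-1.34 -0.44 -0.07] w 84.8 q6 -1.75
```

View pics/e2s.png

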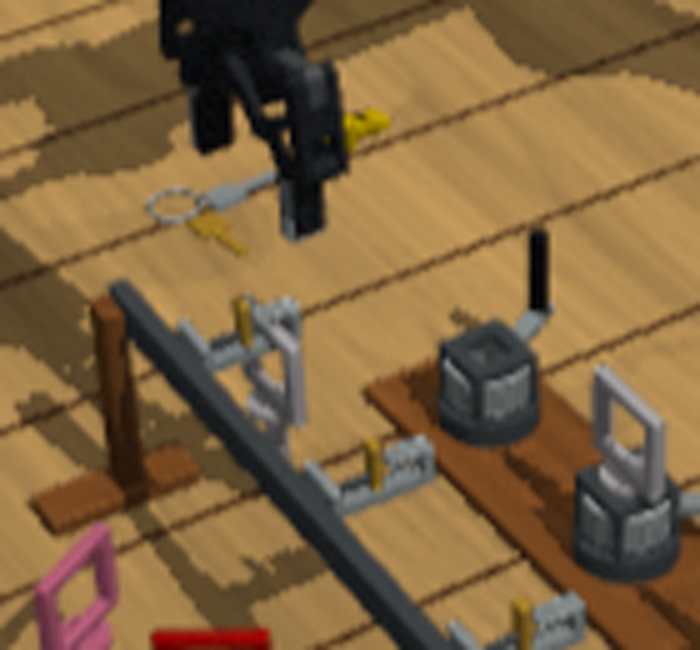

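Call:
apply_moves --plan '[[[0, 0, 0.018, 0, 0, 0, -1], [0, 0, 0.036, 0, 0, 0, -1], [0, 0, 0.054, 0, 0, 0, -1], [0, 0, 0.072, 0, 0, 0, -1], [0, 0, 0.09, 0, 0, 0, -1], [0, 0, 0.108, 0, 0, 0, -1], [0, 0, 0.108, 0, 0, 0, -1], [0, 0, 0.108, 0, 0, 0, -1]]]'

```text
time: 52.82
tool_pos: [0.6514, -0.0998, 0.0904]
tcp_rot: [-0.014, -3.14, -0.004]
wrist_force: [-0.2, -0.9, 0.1]
width: 0.999
```

Call:
apply_moves --plan '[[[0, 0, 0, 0, 0, 0, 0], [0, 0, 0, 0, 0, 0, 0.1], [0, 0, 0, 0, 0, 0, 0.3], [0, 0, 0, 0, 0, 0, 1], [0, 0, 0, 0, 0, 0, 1], [0, 0, 0, 0, 0, 0, 1], [0, 0, 0, 0, 0, 0, 1], [0, 0, 0, 0, 0, 0, 1]]]' --force 60

```text
time: 53.48
tool_pos: [0.6541, -0.1003, 0.0937]
tcp_rot: [0.014, 3.137, 0.002]
wrist_force: [0.2, -0.3, 7.4]
width: 0.646
```

Run:
```python
from mv import *
s=st(); a=cur(); b=(.6650,-.1010,.0955,89.5);go(lin(a,b,8),1)
```

```text
t 53.48 p [ 0.6541 -0.1003  0.0937] yaw 89.5 F [ 0.23 -0.28  7.37] w 54.9 q6 -1.75
x1 [-0.0015, 0, -0.0004, 0, 0, 0, 1.0]
x1 [-0.0031, -0.0001, -0.0009, 0, 0, 0, 1.0]
x1 [-0.0046, -0.0001, -0.0013, 0, 0, 0, 1.0]
x1 [-0.0061, -0.0001, -0.0018, 0, 0, 0, 1.0]
x1 [-0.0076, -0.0002, -0.0022, 0, 0, 0, 1.0]
x1 [-0.0092, -0.0002, -0.0026, 0, 0, 0, 1.0]
x1 [-0.0107, -0.0003, -0.0031, 0, 0, 0, 1.0]
x1 [-0.0122, -0.0003, -0.0035, 0, 0, 0, 1.0]
end [ 0.665  -0.101   0.0955]
```

Call:
apply_moves --plan '[[[-0.0015, 0, -0.0004, 0, 0, 0, 1], [-0.0031, -0.0001, -0.0009, 0, 0, 0, 1], [-0.0046, -0.0001, -0.0013, 0, 0, 0, 1], [-0.0061, -0.0001, -0.0018, 0, 0, 0, 1], [-0.0076, -0.0002, -0.0022, 0, 0, 0, 1], [-0.0092, -0.0002, -0.0026, 0, 0, 0, 1], [-0.0107, -0.0003, -0.0031, 0, 0, 0, 1], [-0.0122, -0.0003, -0.0035, 0, 0, 0, 1]]]'

```text
time: 54.15
tool_pos: [0.6638, -0.1002, 0.0938]
tcp_rot: [-0.014, -3.14, -0.004]
wrist_force: [-3.6, -0.1, -1.1]
width: 0.643
```

Run:
```python
from mv import *
s=st(); a=cur(); b=(.6732,-.1012,.0955,89.5);go(lin(a,b,6),1)
```

```text
t 54.15 p [ 0.6638 -0.1002  0.0938] yaw 89.5 F [-3.62 -0.15 -1.07] w 54.6 q6 -1.75
x1 [-0.0014, 0, 0, 0, 0, 0, 1.0]
x1 [-0.0027, 0, 0, 0, 0, 0, 1.0]
x1 [-0.0041, -0.0001, 0, 0, 0, 0, 1.0]
x1 [-0.0055, -0.0001, 0, 0, 0, 0, 1.0]
x1 [-0.0069, -0.0001, 0, 0, 0, 0, 1.0]
x3 [-0.0082, -0.0001, 0, 0, 0, 0, 1.0]
end [ 0.6732 -0.1012  0.0955]
```

Call:
apply_moves --plan '[[[-0.0014, 0, 0, 0, 0, 0, 1], [-0.0027, 0, 0, 0, 0, 0, 1], [-0.0041, -0.0001, 0, 0, 0, 0, 1], [-0.0055, -0.0001, 0, 0, 0, 0, 1], [-0.0069, -0.0001, 0, 0, 0, 0, 1], [-0.0082, -0.0001, 0, 0, 0, 0, 1], [-0.0082, -0.0001, 0, 0, 0, 0, 1], [-0.0082, -0.0001, 0, 0, 0, 0, 1]]]'

```text
time: 54.82
tool_pos: [0.6718, -0.1004, 0.0938]
tcp_rot: [-0.014, -3.14, -0.004]
wrist_force: [-5.2, -0.6, -2.6]
width: 0.644
```

Run:
```python
from mv import *
s=st(); a=cur(); b=(.6740,-.1012,.1015,89.5);go(lin(a,b,6),1)
im=read_camera("scene")[:,:,::-1];crop(im,(240,180,320,260),8,"e3s.png")
```

```text
t 54.82 p [ 0.6718 -0.1004  0.0938] yaw 89.5 F [-5.22 -0.61 -2.57] w 54.7 q6 -1.75
x1 [-0.0001, 0, -0.001, 0, 0, 0, 1.0]
x1 [-0.0003, 0, -0.002, 0, 0, 0, 1.0]
x1 [-0.0004, 0, -0.003, 0, 0, 0, 1.0]
x1 [-0.0006, 0, -0.004, 0, 0, 0, 1.0]
x1 [-0.0007, 0, -0.005, 0, 0, 0, 1.0]
x3 [-0.0008, 0, -0.006, 0, 0, 0, 1.0]
end [ 0.674  -0.1012  0.1015]
```

View pics/e3s.png

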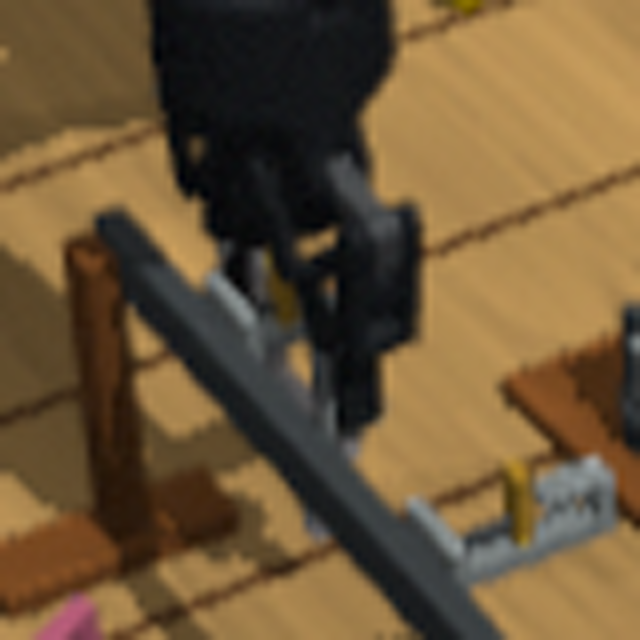

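Call:
apply_moves --plan '[[[-0.0015, 0, 0, 0, 0, 0, 1], [-0.0015, 0, -0.001, 0, 0, 0, 1], [-0.0015, 0, -0.002, 0, 0, 0, 1], [-0.0015, 0, -0.003, 0, 0, 0, 1], [-0.0015, 0, -0.004, 0, 0, 0, 1], [-0.0015, 0, -0.005, 0, 0, 0, 1], [-0.0015, 0, -0.006, 0, 0, 0, 1], [-0.0015, 0, -0.006, 0, 0, 0, 1]]]'

```text
time: 55.53
tool_pos: [0.673, -0.1004, 0.0997]
tcp_rot: [-0.014, -3.139, -0.004]
wrist_force: [-6.6, -1.3, -1.5]
width: 0.645
```

Run:
```python
from mv import *
s=st(); a=(.6747,-.1012,.1015,89.5); save(a[:3],Ry(89.5)); b=(.6742,-.1012,.1185,89.5);go(lin(a,b,6),1)
c=(.617,-.0998,.1185,89.5); go(lin(b,c,8),1)
```

```text
t 55.53 p [ 0.673  -0.1004  0.0997] yaw 89.5 F [-6.58 -1.32 -1.48] w 54.8 q6 -1.75
x1 [0.0001, 0, -0.0028, 0, 0, 0, 1.0]
x1 [0.0002, 0, -0.0057, 0, 0, 0, 1.0]
x1 [0.0002, 0, -0.0085, 0, 0, 0, 1.0]
x1 [0.0003, 0, -0.0113, 0, 0, 0, 1.0]
x1 [0.0004, 0, -0.0142, 0, 0, 0, 1.0]
x3 [0.0005, 0, -0.017, 0, 0, 0, 1.0]
end [ 0.6742 -0.1012  0.1185] 
x1 [0.0072, 0.0001, 0, 0, 0, 0, 1.0]
x1 [0.0143, 0.0002, 0, 0, 0, 0, 1.0]
x1 [0.0215, 0.0003, 0, 0, 0, 0, 1.0]
x1 [0.0286, 0.0004, 0, 0, 0, 0, 1.0]
x1 [0.0358, 0.0006, 0, 0, 0, 0, 1.0]
x1 [0.0429, 0.0007, 0, 0, 0, 0, 1.0]
x1 [0.0501, 0.0008, 0, 0, 0, 0, 1.0]
x1 [0.0572, 0.0009, 0, 0, 0, 0, 1.0]
end [ 0.617  -0.0998  0.1185]
```

Call:
apply_moves --plan '[[[0.0001, 0, -0.0028, 0, 0, 0, 1], [0.0002, 0, -0.0057, 0, 0, 0, 1], [0.0002, 0, -0.0085, 0, 0, 0, 1], [0.0003, 0, -0.0113, 0, 0, 0, 1], [0.0004, 0, -0.0142, 0, 0, 0, 1], [0.0005, 0, -0.017, 0, 0, 0, 1], [0.0005, 0, -0.017, 0, 0, 0, 1], [0.0005, 0, -0.017, 0, 0, 0, 1]]]'

```text
time: 56.2
tool_pos: [0.673, -0.1004, 0.1174]
tcp_rot: [-0.014, -3.14, -0.004]
wrist_force: [-6.0, -0.6, -1.4]
width: 0.643
```

Run:
```python
from mv import *
s=st()
im=read_camera("scene")[:,:,::-1];crop(im,(240,180,320,260),8,"e4s.png")
```

```text
t 56.2 p [ 0.673  -0.1004  0.1174] yaw 89.5 F [-6.04 -0.58 -1.36] w 54.6 q6 -1.75
```

View pics/e4s.png

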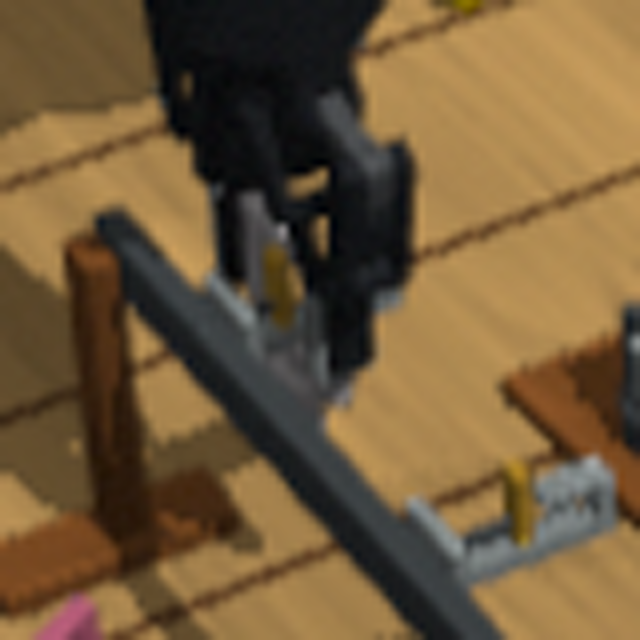

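Call:
apply_moves --plan '[[[0.0072, 0.0001, 0, 0, 0, 0, 1], [0.0143, 0.0002, 0, 0, 0, 0, 1], [0.0215, 0.0003, 0, 0, 0, 0, 1], [0.0286, 0.0004, 0, 0, 0, 0, 1], [0.0358, 0.0006, 0, 0, 0, 0, 1], [0.0429, 0.0007, 0, 0, 0, 0, 1], [0.0501, 0.0008, 0, 0, 0, 0, 1], [0.0572, 0.0009, 0, 0, 0, 0, 1]]]'

```text
time: 56.92
tool_pos: [0.6162, -0.0992, 0.1181]
tcp_rot: [0.014, 3.14, 0.003]
wrist_force: [0.4, -0.7, -1.8]
width: 0.643
```

Run:
```python
from mv import *
s=st()
im=read_camera("scene")[:,:,::-1];crop(im,(240,160,350,260),7,"e5s.png")
a=cur();d=(.58,-.0997,.16,89.5); go(lin(a,d,4),1);go(lin(d,(.5195,-.0996,.16,89.5),4),1)
```

```text
t 56.92 p [ 0.6162 -0.0992  0.1181] yaw 89.5 F [ 0.36 -0.65 -1.77] w 54.7 q6 -1.76
x1 [0.0093, -0.0001, -0.0104, 0, 0, 0, 1.0]
x1 [0.0185, -0.0001, -0.0207, 0, 0, 0, 1.0]
x1 [0.0278, -0.0002, -0.0311, 0, 0, 0, 1.0]
x5 [0.037, -0.0002, -0.0415, 0, 0, 0, 1.0]
end [ 0.58   -0.0997  0.16  ] 
x1 [0.0151, -0.0001, 0, 0, 0, 0, 1.0]
x1 [0.0303, -0.0002, 0, 0, 0, 0, 1.0]
x1 [0.0454, -0.0003, 0, 0, 0, 0, 1.0]
x5 [0.0605, -0.0005, 0, 0, 0, 0, 1.0]
end [ 0.5195 -0.0996  0.16  ]
```

View pics/e5s.png

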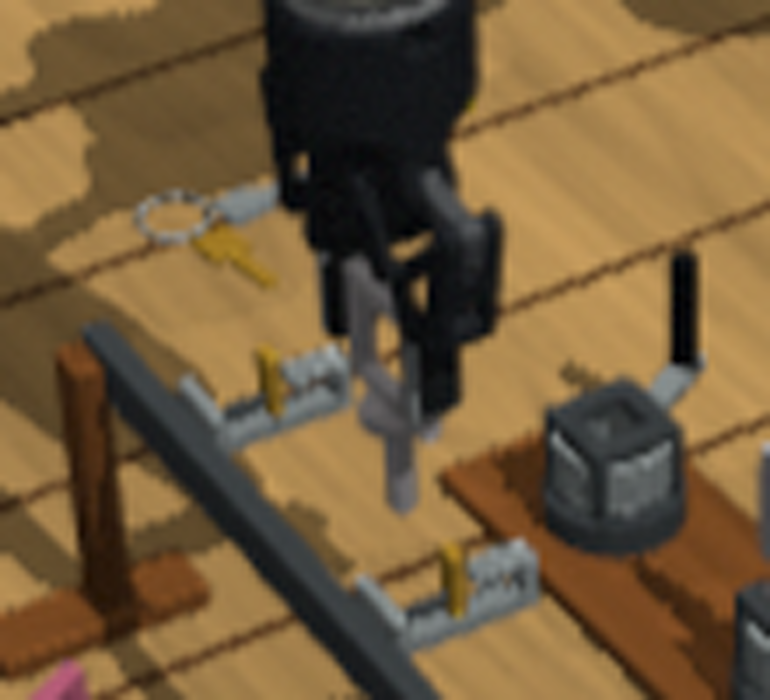

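Pin2 is off its hook and in the grip. I'll carry it to chuck 2.

Call:
apply_moves --plan '[[[0.0093, -0.0001, -0.0104, 0, 0, 0, 1], [0.0185, -0.0001, -0.0207, 0, 0, 0, 1], [0.0278, -0.0002, -0.0311, 0, 0, 0, 1], [0.037, -0.0002, -0.0415, 0, 0, 0, 1], [0.037, -0.0002, -0.0415, 0, 0, 0, 1], [0.037, -0.0002, -0.0415, 0, 0, 0, 1], [0.037, -0.0002, -0.0415, 0, 0, 0, 1], [0.037, -0.0002, -0.0415, 0, 0, 0, 1]]]'

```text
time: 57.63
tool_pos: [0.5797, -0.0991, 0.1584]
tcp_rot: [0.014, 3.141, 0.003]
wrist_force: [-0.7, -0.1, -0.5]
width: 0.642
```

Call:
apply_moves --plan '[[[0.0151, -0.0001, 0, 0, 0, 0, 1], [0.0303, -0.0002, 0, 0, 0, 0, 1], [0.0454, -0.0003, 0, 0, 0, 0, 1], [0.0605, -0.0005, 0, 0, 0, 0, 1], [0.0605, -0.0005, 0, 0, 0, 0, 1], [0.0605, -0.0005, 0, 0, 0, 0, 1], [0.0605, -0.0005, 0, 0, 0, 0, 1], [0.0605, -0.0005, 0, 0, 0, 0, 1]]]'

```text
time: 58.3
tool_pos: [0.5201, -0.0992, 0.1591]
tcp_rot: [0.014, 3.14, 0.003]
wrist_force: [0.8, -0.4, -0.2]
width: 0.645
```

Run:
```python
from mv import *
s=st()
im=read_camera("scene")[:,:,::-1];crop(im,(280,155,380,245),8,"e6s.png")
```

```text
t 58.3 p [ 0.5201 -0.0992  0.1591] yaw 89.5 F [ 0.8  -0.43 -0.17] w 54.8 q6 -1.8
```

View pics/e6s.png

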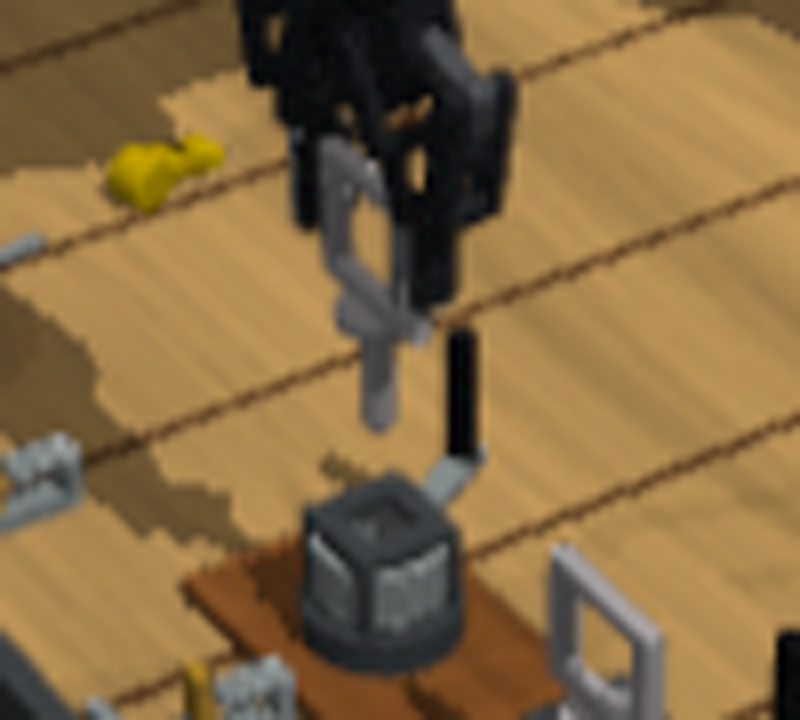

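Run:
```python
from mv import *
c=lambda u,v:((u+.5)/8-.5+280,(v+.5)/8-.5+155)
t,m=c(378,427),c(383,519)
pm=onz("scene",m,.058)
for z in(.0955,.098): 
    p=onz("scene",t,z); print(p.round(4),pm.round(4),(p-pm).round(4))
a=cur(); b=(.5190,-.0993,.11,89.5); go(lin(a,b,6),1); go(lin(b,(*b[:2],.08,89.5),6),1)
```

```text
[ 0.5197 -0.0985  0.0955] [ 0.5202 -0.0959  0.058 ] [-0.0005 -0.0026  0.0375]
[ 0.5215 -0.0957  0.098 ] [ 0.5202 -0.0959  0.058 ] [0.0013 0.0002 0.04  ]
x1 [0.0001, 0.0001, 0.0083, 0, 0, 0, 1.0]
x1 [0.0002, 0.0001, 0.0167, 0, 0, 0, 1.0]
x1 [0.0003, 0.0002, 0.025, 0, 0, 0, 1.0]
x1 [0.0003, 0.0002, 0.0333, 0, 0, 0, 1.0]
x1 [0.0004, 0.0003, 0.0417, 0, 0, 0, 1.0]
x3 [0.0005, 0.0003, 0.05, 0, 0, 0, 1.0]
end [ 0.519  -0.0993  0.11  ] 
x1 [0.0, 0, 0.005, 0, 0, 0, 1.0]
x1 [0.0, 0, 0.01, 0, 0, 0, 1.0]
x1 [0.0, 0, 0.015, 0, 0, 0, 1.0]
x1 [0.0, 0, 0.02, 0, 0, 0, 1.0]
x1 [0.0, 0, 0.025, 0, 0, 0, 1.0]
x3 [0.0, 0, 0.03, 0, 0, 0, 1.0]
end [ 0.519  -0.0993  0.08  ]
```

Call:
apply_moves --plan '[[[0.0001, 0.0001, 0.0083, 0, 0, 0, 1], [0.0002, 0.0001, 0.0167, 0, 0, 0, 1], [0.0003, 0.0002, 0.025, 0, 0, 0, 1], [0.0003, 0.0002, 0.0333, 0, 0, 0, 1], [0.0004, 0.0003, 0.0417, 0, 0, 0, 1], [0.0005, 0.0003, 0.05, 0, 0, 0, 1], [0.0005, 0.0003, 0.05, 0, 0, 0, 1], [0.0005, 0.0003, 0.05, 0, 0, 0, 1]]]'

```text
time: 59.02
tool_pos: [0.5181, -0.0986, 0.1082]
tcp_rot: [-0.014, -3.141, -0.004]
wrist_force: [0.1, -0.7, -1.0]
width: 0.649
```

Run:
```python
from mv import *
s=st(); print(s['torque'].round(3))
im=read_camera("scene")[:,:,::-1];crop(im,(280,155,380,245),8,"e7s.png")
```

```text
t 59.02 p [ 0.5181 -0.0986  0.1082] yaw 89.5 F [ 0.1  -0.67 -1.03] w 55.1 q6 -1.8
[0.024 0.    0.022]
```

View pics/e7s.png

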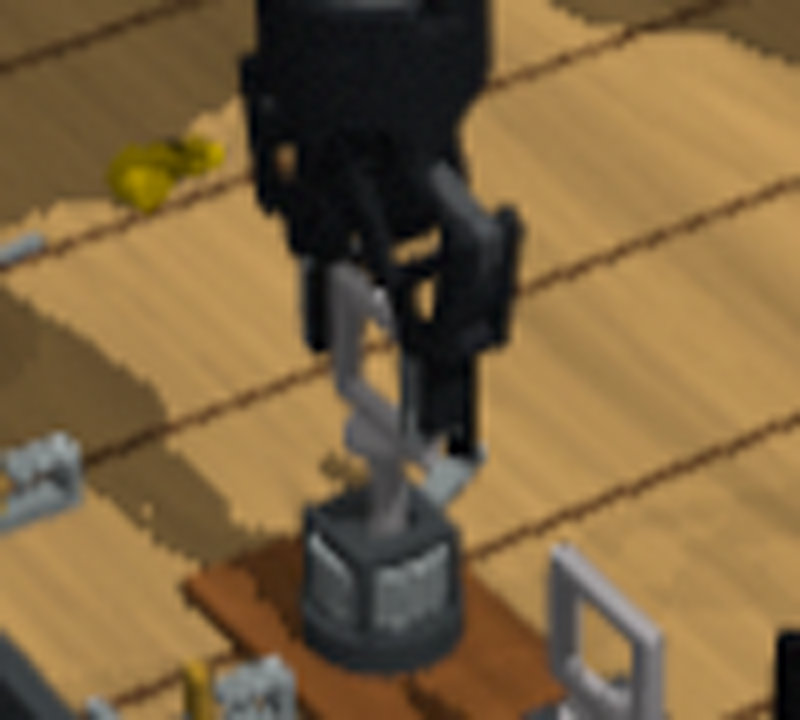

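Call:
apply_moves --plan '[[[0, 0, 0.005, 0, 0, 0, 1], [0, 0, 0.01, 0, 0, 0, 1], [0, 0, 0.015, 0, 0, 0, 1], [0, 0, 0.02, 0, 0, 0, 1], [0, 0, 0.025, 0, 0, 0, 1], [0, 0, 0.03, 0, 0, 0, 1], [0, 0, 0.03, 0, 0, 0, 1], [0, 0, 0.03, 0, 0, 0, 1]]]'

```text
time: 59.73
tool_pos: [0.5183, -0.0985, 0.0786]
tcp_rot: [-0.014, -3.141, -0.004]
wrist_force: [-0.2, 0.3, -0.9]
width: 0.645
```

Call:
apply_moves --plan '[[[0, 0, 0.001, 0, 0, 0, 1], [0, 0, 0.002, 0, 0, 0, 1], [0, 0, 0.003, 0, 0, 0, 1], [0, 0, 0.004, 0, 0, 0, 1], [0, 0, 0.005, 0, 0, 0, 1], [0, 0, 0.0065, 0, 0, 0, 1], [0, 0, 0.0065, 0, 0, 0, 1], [0, 0, 0.0065, 0, 0, 0, 1]]]'

```text
time: 60.4
tool_pos: [0.5192, -0.0988, 0.0756]
tcp_rot: [0.014, 3.14, 0.003]
wrist_force: [-7.9, 1.4, 18.0]
width: 0.645
```

Run:
```python
from mv import *
s=st(); print(s['torque'].round(3))
im=read_camera("scene")[:,:,::-1];crop(im,(280,155,380,245),8,"e8s.png")
a=(.5190,-.0993,.0735,89.5);save(a[:3],Ry(89.5)); c=(*a[:2],.0765,89.5);go([c]*8,[1,1]+[-.6]*6); d=(*c[:2],.2,89.5); go(lin(c,d,6),-.6)
e=post(2,-27,.2); go([e],.06); go(lin(e,(*e[:2],.067,e[3]),6),.06)
```

```text
t 60.4 p [ 0.5192 -0.0988  0.0756] yaw 89.5 F [-7.89  1.41 17.97] w 54.8 q6 -1.8
[0.363 1.293 0.033]
x2 [0, 0, -0.003, 0, 0, 0, 1.0]
x6 [0, 0, -0.003, 0, 0, 0, -0.6]
end [ 0.519  -0.0993  0.0765] 
x1 [0, 0, -0.0206, 0, 0, 0, -0.6]
x1 [0, 0, -0.0412, 0, 0, 0, -0.6]
x1 [0, 0, -0.0618, 0, 0, 0, -0.6]
x1 [0, 0, -0.0823, 0, 0, 0, -0.6]
x1 [0, 0, -0.1029, 0, 0, 0, -0.6]
x3 [0, 0, -0.1235, 0, 0, 0, -0.6]
end [ 0.519  -0.0993  0.2   ] 
x8 [0.0532, -0.0289, 0, 0, 0, -0.1528, 0.06]
end [ 0.4655 -0.1277  0.2   ] 
x1 [0.0, 0, 0.0222, 0, 0, 0, 0.06]
x1 [0.0, 0, 0.0443, 0, 0, 0, 0.06]
x1 [0.0, 0, 0.0665, 0, 0, 0, 0.06]
x1 [0.0, 0, 0.0887, 0, 0, 0, 0.06]
x1 [0.0, 0, 0.1108, 0, 0, 0, 0.06]
x3 [0.0, 0, 0.133, 0, 0, 0, 0.06]
end [ 0.4655 -0.1277  0.067 ]
```

View pics/e8s.png

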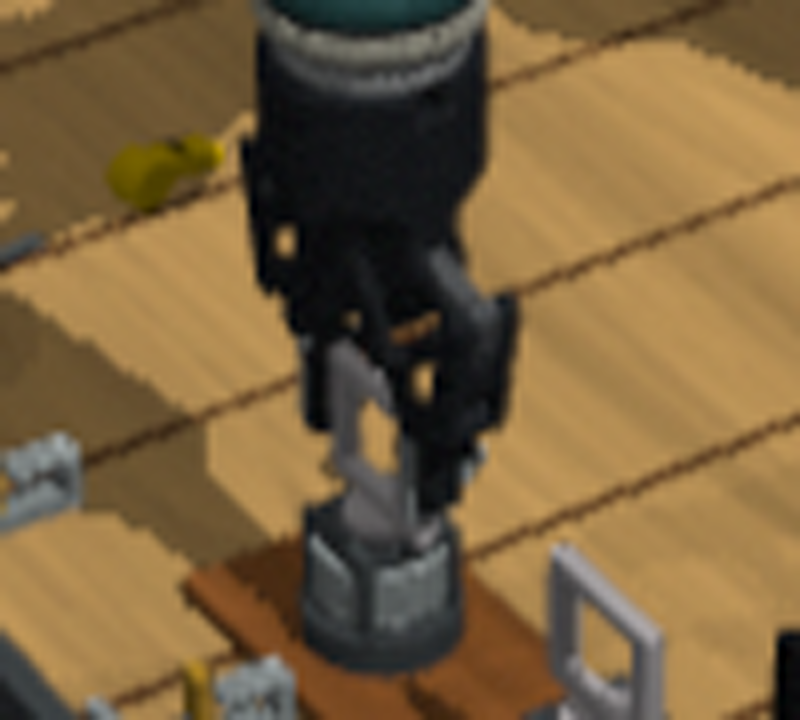

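Call:
apply_moves --plan '[[[0, 0, -0.003, 0, 0, 0, 1], [0, 0, -0.003, 0, 0, 0, 1], [0, 0, -0.003, 0, 0, 0, -0.6], [0, 0, -0.003, 0, 0, 0, -0.6], [0, 0, -0.003, 0, 0, 0, -0.6], [0, 0, -0.003, 0, 0, 0, -0.6], [0, 0, -0.003, 0, 0, 0, -0.6], [0, 0, -0.003, 0, 0, 0, -0.6]]]'

```text
time: 61.12
tool_pos: [0.5187, -0.0986, 0.0755]
tcp_rot: [0.014, 3.141, 0.003]
wrist_force: [-0.1, -0.2, -0.4]
width: 0.799
```

Call:
apply_moves --plan '[[[0, 0, -0.0206, 0, 0, 0, -0.6], [0, 0, -0.0412, 0, 0, 0, -0.6], [0, 0, -0.0618, 0, 0, 0, -0.6], [0, 0, -0.0823, 0, 0, 0, -0.6], [0, 0, -0.1029, 0, 0, 0, -0.6], [0, 0, -0.1235, 0, 0, 0, -0.6], [0, 0, -0.1235, 0, 0, 0, -0.6], [0, 0, -0.1235, 0, 0, 0, -0.6]]]'

```text
time: 61.78
tool_pos: [0.5197, -0.0991, 0.2006]
tcp_rot: [0.014, 3.137, 0.002]
wrist_force: [0.1, 0.2, 0.1]
width: 0.8
```

Call:
apply_moves --plan '[[[0.0532, -0.0289, 0, 0, 0, -0.1528, 0.06], [0.0532, -0.0289, 0, 0, 0, -0.1528, 0.06], [0.0532, -0.0289, 0, 0, 0, -0.1528, 0.06], [0.0532, -0.0289, 0, 0, 0, -0.1528, 0.06], [0.0532, -0.0289, 0, 0, 0, -0.1528, 0.06], [0.0532, -0.0289, 0, 0, 0, -0.1528, 0.06], [0.0532, -0.0289, 0, 0, 0, -0.1528, 0.06], [0.0532, -0.0289, 0, 0, 0, -0.1528, 0.06]]]'

```text
time: 62.45
tool_pos: [0.4651, -0.1271, 0.1984]
tcp_rot: [-0.731, 3.055, 0.004]
wrist_force: [-0.1, 0.3, -0.6]
width: 0.471
```

Run:
```python
from mv import *
s=st(); print(ang(2))
im=read_camera("scene")[:,:,::-1];crop(im,(250,140,430,300),4,"e9s.png")
```

```text
t 62.45 p [ 0.4651 -0.1271  0.1984] yaw 116.92 F [-0.07  0.25 -0.58] w 40.0 q6 -2.36
(np.float64(-26.3), np.float64(0.0602))
```

View pics/e9s.png

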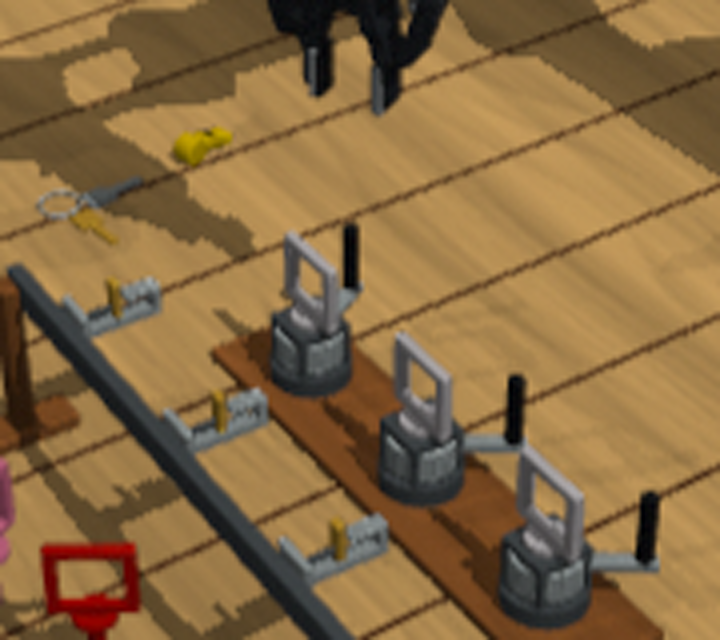

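Call:
apply_moves --plan '[[[0, 0, 0.0222, 0, 0, 0, 0.06], [0, 0, 0.0443, 0, 0, 0, 0.06], [0, 0, 0.0665, 0, 0, 0, 0.06], [0, 0, 0.0887, 0, 0, 0, 0.06], [0, 0, 0.1108, 0, 0, 0, 0.06], [0, 0, 0.133, 0, 0, 0, 0.06], [0, 0, 0.133, 0, 0, 0, 0.06], [0, 0, 0.133, 0, 0, 0, 0.06]]]'

```text
time: 63.17
tool_pos: [0.4641, -0.1265, 0.0649]
tcp_rot: [0.733, -3.053, -0.006]
wrist_force: [-0.8, -0.3, 1.0]
width: 0.47
```

Call:
apply_moves --plan '[[[0, 0, 0, 0, 0, 0, 1], [0, 0, 0, 0, 0, 0, 1], [0, 0, 0, 0, 0, 0, 1], [0, 0, 0, 0, 0, 0, 1], [0, 0, 0, 0, 0, 0, 1], [0, 0, 0, 0, 0, 0, 1], [0, 0, 0, 0, 0, 0, 1], [0, 0, 0, 0, 0, 0, 1]]]' --force 25

```text
time: 63.83
tool_pos: [0.4669, -0.1275, 0.0679]
tcp_rot: [-0.732, 3.05, -0.0]
wrist_force: [0.2, 0.4, 6.9]
width: 0.131
```

Run:
```python
from mv import *
s=st();print(ang(2)); go(arc(2,-27,7,.067),1);go(arc(2,7,41,.067),1);go(arc(2,41,49.3,.067,6),1)
```

```text
t 63.83 p [ 0.4669 -0.1275  0.0679] yaw 117.0 F [0.23 0.39 6.89] w 11.2 q6 -2.36
(np.float64(-27.4), np.float64(0.0587))
x1 [-0.0002, 0.0044, 0, 0, 0, 0.0236, 1.0]
x1 [-0.0006, 0.0089, 0, 0, 0, 0.0472, 1.0]
x1 [-0.0015, 0.0132, 0, 0, 0, 0.0709, 1.0]
x1 [-0.0026, 0.0175, 0, 0, 0, 0.0945, 1.0]
x1 [-0.0041, 0.0217, 0, 0, 0, 0.1181, 1.0]
x1 [-0.0058, 0.0258, 0, 0, 0, 0.1417, 1.0]
x1 [-0.0079, 0.0298, 0, 0, 0, 0.1653, 1.0]
x1 [-0.0102, 0.0336, 0, 0, 0, 0.1889, 1.0]
end [ 0.4594 -0.0932  0.067 ] 
x1 [-0.0002, 0.0044, 0, 0, 0, 0.0236, 1.0]
x1 [-0.0007, 0.0089, 0, 0, 0, 0.0472, 1.0]
x1 [-0.0015, 0.0132, 0, 0, 0, 0.0708, 1.0]
x1 [-0.0027, 0.0175, 0, 0, 0, 0.0945, 1.0]
x1 [-0.0041, 0.0217, 0, 0, 0, 0.1181, 1.0]
x1 [-0.0059, 0.0258, 0, 0, 0, 0.1417, 1.0]
x1 [-0.008, 0.0298, 0, 0, 0, 0.1653, 1.0]
x1 [-0.0103, 0.0335, 0, 0, 0, 0.1889, 1.0]
end [ 0.4737 -0.0612  0.067 ] 
x1 [0, 0.0015, 0, 0, 0, 0.0077, 1.0]
x1 [-0.0001, 0.0029, 0, 0, 0, 0.0154, 1.0]
x1 [-0.0002, 0.0044, 0, 0, 0, 0.0231, 1.0]
x1 [-0.0003, 0.0058, 0, 0, 0, 0.0307, 1.0]
x1 [-0.0004, 0.0073, 0, 0, 0, 0.0384, 1.0]
x3 [-0.0006, 0.0087, 0, 0, 0, 0.0461, 1.0]
end [ 0.4798 -0.055   0.067 ]
```

Call:
apply_moves --plan '[[[-0.0002, 0.0044, 0, 0, 0, 0.0236, 1], [-0.0006, 0.0089, 0, 0, 0, 0.0472, 1], [-0.0015, 0.0132, 0, 0, 0, 0.0709, 1], [-0.0026, 0.0175, 0, 0, 0, 0.0945, 1], [-0.0041, 0.0217, 0, 0, 0, 0.1181, 1], [-0.0058, 0.0258, 0, 0, 0, 0.1417, 1], [-0.0079, 0.0298, 0, 0, 0, 0.1653, 1], [-0.0102, 0.0336, 0, 0, 0, 0.1889, 1]]]'

```text
time: 64.5
tool_pos: [0.4601, -0.0933, 0.0679]
tcp_rot: [0.197, 3.132, 0.0]
wrist_force: [-2.4, -2.1, 6.5]
width: 0.134
```

Call:
apply_moves --plan '[[[-0.0002, 0.0044, 0, 0, 0, 0.0236, 1], [-0.0007, 0.0089, 0, 0, 0, 0.0472, 1], [-0.0015, 0.0132, 0, 0, 0, 0.0708, 1], [-0.0027, 0.0175, 0, 0, 0, 0.0945, 1], [-0.0041, 0.0217, 0, 0, 0, 0.1181, 1], [-0.0059, 0.0258, 0, 0, 0, 0.1417, 1], [-0.008, 0.0298, 0, 0, 0, 0.1653, 1], [-0.0103, 0.0335, 0, 0, 0, 0.1889, 1]]]'

```text
time: 65.17
tool_pos: [0.4735, -0.0611, 0.0679]
tcp_rot: [1.104, 2.94, 0.001]
wrist_force: [-4.6, -3.3, 10.2]
width: 0.131
```

Call:
apply_moves --plan '[[[0, 0.0015, 0, 0, 0, 0.0077, 1], [-0.0001, 0.0029, 0, 0, 0, 0.0154, 1], [-0.0002, 0.0044, 0, 0, 0, 0.0231, 1], [-0.0003, 0.0058, 0, 0, 0, 0.0307, 1], [-0.0004, 0.0073, 0, 0, 0, 0.0384, 1], [-0.0006, 0.0087, 0, 0, 0, 0.0461, 1], [-0.0006, 0.0087, 0, 0, 0, 0.0461, 1], [-0.0006, 0.0087, 0, 0, 0, 0.0461, 1]]]'

```text
time: 65.83
tool_pos: [0.4783, -0.0561, 0.0678]
tcp_rot: [-1.307, -2.855, 0.003]
wrist_force: [-9.9, -7.0, 13.5]
width: 0.128
```

Run:
```python
from mv import *
s=st();print(ang(2));tang(2)
q=post(2,ang(2)[0],.067)
go([q]*8,[1,1]+[.06]*6); go(lin(q,(*q[:2],.2,q[3]),4),.06)
```

```text
t 65.83 p [ 0.4783 -0.0561  0.0678] yaw 40.79 F [-9.86 -7.03 13.54] w 10.9 q6 -0.88
(np.float64(47.5), np.float64(0.0602))
tangential F (cw+) -12.01 radial 1.49
x2 [-0.0001, -0.0019, 0, 0, 0, -0.01, 1.0]
x6 [-0.0001, -0.0019, 0, 0, 0, -0.01, 0.06]
end [ 0.4785 -0.0563  0.067 ] 
x1 [0.0, 0, -0.0333, 0, 0, 0, 0.06]
x1 [0.0, 0, -0.0665, 0, 0, 0, 0.06]
x1 [0.0, 0, -0.0998, 0, 0, 0, 0.06]
x5 [0.0, 0, -0.133, 0, 0, 0, 0.06]
end [ 0.4785 -0.0563  0.2   ]
```

Call:
apply_moves --plan '[[[-0.0001, -0.0019, 0, 0, 0, -0.01, 1], [-0.0001, -0.0019, 0, 0, 0, -0.01, 1], [-0.0001, -0.0019, 0, 0, 0, -0.01, 0.06], [-0.0001, -0.0019, 0, 0, 0, -0.01, 0.06], [-0.0001, -0.0019, 0, 0, 0, -0.01, 0.06], [-0.0001, -0.0019, 0, 0, 0, -0.01, 0.06], [-0.0001, -0.0019, 0, 0, 0, -0.01, 0.06], [-0.0001, -0.0019, 0, 0, 0, -0.01, 0.06]]]'

```text
time: 66.5
tool_pos: [0.4782, -0.0555, 0.066]
tcp_rot: [-1.265, -2.875, -0.003]
wrist_force: [-0.0, -0.6, -0.1]
width: 0.466
```

Call:
apply_moves --plan '[[[0, 0, -0.0333, 0, 0, 0, 0.06], [0, 0, -0.0665, 0, 0, 0, 0.06], [0, 0, -0.0998, 0, 0, 0, 0.06], [0, 0, -0.133, 0, 0, 0, 0.06], [0, 0, -0.133, 0, 0, 0, 0.06], [0, 0, -0.133, 0, 0, 0, 0.06], [0, 0, -0.133, 0, 0, 0, 0.06], [0, 0, -0.133, 0, 0, 0, 0.06]]]'

```text
time: 67.17
tool_pos: [0.4769, -0.0557, 0.1975]
tcp_rot: [-1.264, -2.873, -0.002]
wrist_force: [0.1, -0.1, 0.3]
width: 0.471
```

Run:
```python
from mv import *
s=st(); go([(.40,.24,.25,47)],.06)
```

```text
t 67.17 p [ 0.4769 -0.0557  0.1975] yaw 42.5 F [ 0.07 -0.11  0.28] w 40.0 q6 -0.91
x8 [0.2715, 0.1423, -0.05, 0, 0, -0.025, 0.06]
end [0.4  0.24 0.25]
```

Run:
```python
from mv import *
p=np.array([.4785,-.0563,.2]); save(p,Ry(42.6)); go([(.33,.30,.26,47)],.06)
```

```text
x8 [0.3628, 0.1319, -0.06, 0, 0, -0.0244, 0.06]
end [0.3517 0.248  0.2512] short
```

Call:
apply_moves --plan '[[[0.3628, 0.1319, -0.06, 0, 0, -0.0244, 0.06], [0.3628, 0.1319, -0.06, 0, 0, -0.0244, 0.06], [0.3628, 0.1319, -0.06, 0, 0, -0.0244, 0.06], [0.3628, 0.1319, -0.06, 0, 0, -0.0244, 0.06], [0.3628, 0.1319, -0.06, 0, 0, -0.0244, 0.06], [0.3628, 0.1319, -0.06, 0, 0, -0.0244, 0.06], [0.3628, 0.1319, -0.06, 0, 0, -0.0244, 0.06], [0.3628, 0.1319, -0.06, 0, 0, -0.0244, 0.06]]]'

```text
time: 67.83
tool_pos: [0.3498, 0.2493, 0.2493]
tcp_rot: [-1.154, -2.92, 0.0]
wrist_force: [0.5, 0.4, 0.5]
width: 0.47
```

Run:
```python
from mv import *
s=st(); o=snap("f1"); crop(o["scene"],(300,180,420,290),6,"f1s.png"); crop(o["top"],(210,180,410,320),4,"f1t.png")
```

```text
t 67.83 p [0.3498 0.2493 0.2493] yaw 46.88 F [0.52 0.43 0.5 ] w 39.9 q6 -0.26
```

View pics/f1s.png

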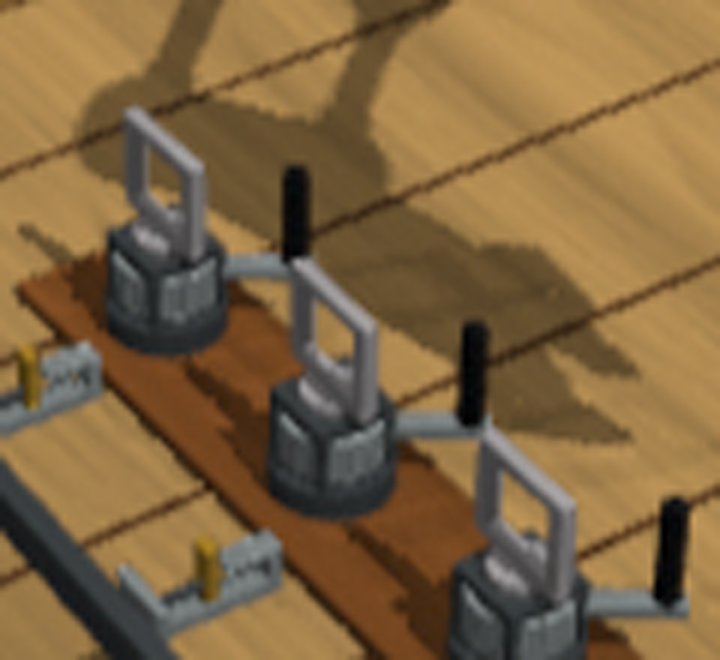

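View pics/f1t.png

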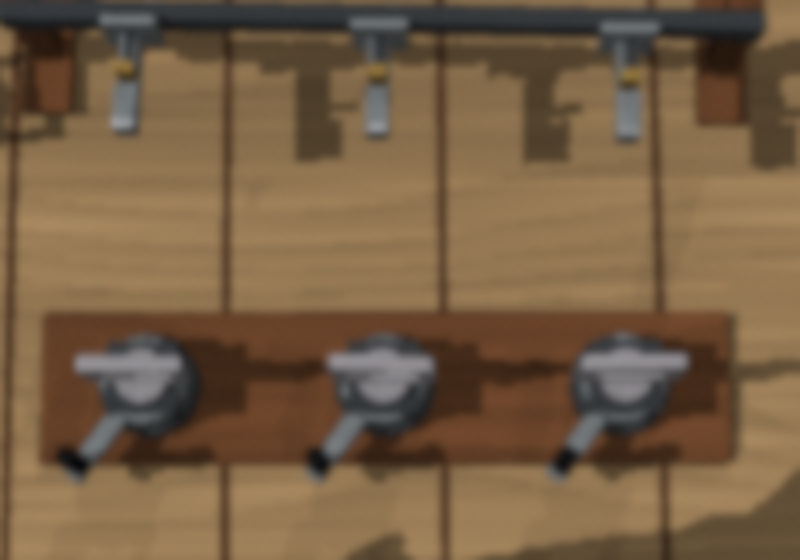

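View pics/top_f1.png

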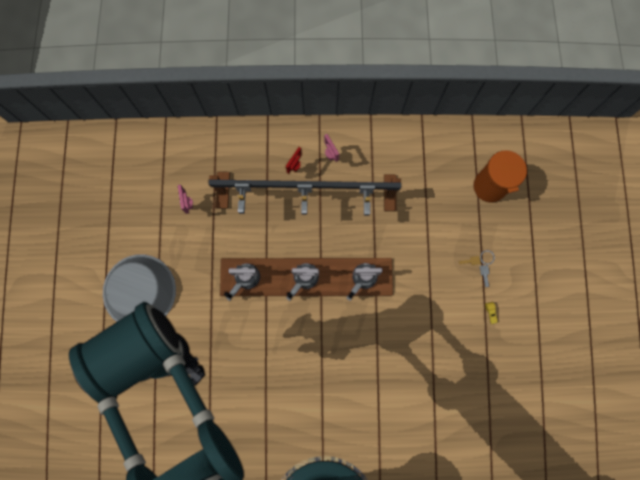

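Run:
```python
from h import *
M=[(.5212,.1690),(.5203,.0343),(.519,-.1005)]
T=cv2.imread("pics/top_f1.png");S=cv2.imread("pics/scene_f1.png")
def blobs(im,box,amin):
    mask=cv2.inRange(im,(0,0,0),(32,32,32));m=np.zeros_like(mask);x0,y0,x1,y1=box;m[y0:y1,x0:x1]=mask[y0:y1,x0:x1]
    n,l,st,ce=cv2.connectedComponentsWithStats(m);return [(st[i].tolist(),ce[i].round(2)) for i in range(1,n) if st[i][4]>=amin]
a=[c for s,c in blobs(S,(340,200,425,290),20)]; b=[c for s,c in blobs(T,(220,288,400,305),4)]
print(a,b)
a=sorted(a,key=lambda c:-c[0]);b=sorted(b,key=lambda c:c[0])
for x,y,m in zip(a,b,M):
    p,e=tri(x,y);d=p[:2]-m;print(p.round(4),round(e,4),np.hypot(*d).round(4),np.degrees(np.arctan2(d[1],-d[0])).round(1))
# ring top bar ends: scene crop f1s (300,180,x6)/ top crop f1t (210,180,x4)
sc=[((487,437),(570,500)),((304,265),(370,328)),((133,115),(200,170))]
tp=[((180,362),(76,364)),((434,364),(328,364)),((687,361),(582,361))]
for s,t in zip(sc,tp):
    for (u,v),(w,z) in zip(s,t):
        p,e=tri(((u+.5)/6-.5+300,(v+.5)/6-.5+180),((w+.5)/4-.5+210,(z+.5)/4-.5+180)); print("ring",p.round(4),round(e,4))
```

```text
[array([348.5 , 215.24]), array([378.34, 241.87]), array([411.19, 271.51])] [array([227.81, 294.75]), array([289.18, 294.55]), array([350.89, 294.44])]
[0.4735 0.2054 0.0688] 0.0009 0.06 37.3
[0.4725 0.0705 0.0698] 0.0019 0.0599 37.1
[ 0.4717 -0.0652  0.0709] 0.0009 0.059 36.8
ring [0.5215 0.1427 0.109 ] 0.0024
ring [0.5208 0.1972 0.1146] 0.0004
ring [0.5185 0.0072 0.1091] 0.0042
ring [0.5205 0.0624 0.1115] 0.0003
ring [ 0.5189 -0.1285  0.1085] 0.0042
ring [ 0.5193 -0.0721  0.1119] 0.0036
```

Run:
```python
from h import *
a=cv2.imread("pics/scene_c4.png");b=read_camera("scene")[:,:,::-1].copy()
for im in(a,b):
    m=cv2.inRange(im[240:285,395:425],(0,0,0),(32,32,32)); ys,xs=np.nonzero(m); print(xs.mean()+395,ys.mean()+240)
for n in("scene","top"):
    d=cv2.absdiff(cv2.imread(f"pics/{n}0.png"),cv2.imread(f"pics/{n}_f1.png"))
print(bot.finish_job())
```

```text
411.1639344262295 271.4918032786885
411.1639344262295 271.4918032786885
the job is handed in; nothing more can be done
None
```

All three pins are off their hooks, each standing in its own chuck with the lever turned clockwise to close the jaws on it. I handed the job in at about 68 s of the 210 s allowed.

- **Opening:** I turned all three levers back first. Chucks 1 and 2 stood too close. Chuck 0 was near the limit, so I opened it a little too.
- **Unhooking:** each ring was pressed about 9–12 mm against its keeper, lifted about 23–24 mm and drawn off. Wrist force stayed under about 12 N.
- **Seating:** all three flanges met the chuck top at the same tool height, 75.6–76.0 mm. In the last pictures the pins stand upright, and the ring tops measured about 109–115 mm high against an expected 115 mm. My two-camera heights read about 5 mm low throughout.
- **Gripping:** each lever went to its 1.4 rad stop, with 12–17 N at the lever, more than the 5–10 N you gave. When I let go, the levers eased back about 7–10°. They settled at about 1.2–1.27 rad, past the 1.1 needed. Lever 0 had not moved over its last 34 s. I did not tug the pins to test the grip.
- **Bystanders:** in the last top picture the bowl, canister, whistle, keys and the pink and red look-alikes appear unmoved. That is by eye only.

No pin was knocked aside and no grip slackened that I noticed.

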